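# Sort the nested baking moulds

## Task

Sort the steel baking moulds by size: take apart the nested stack on the wooden board from the top, one mould at a time, and stand each upright in the middle of its own cork mat, the slim one on the small mat, the middle one on the medium mat, the wide one on the large mat. Last, lower the spare wide mould that stands by itself into the wide one on its mat, so that it nests straight and rests there without being dropped or jammed in tight. Tip nothing over and leave the flour jar, the rolling pin and the star cutter where they are.

Things in the scene. Friction and masses are not known exactly. Their poses are not given: they have to be found in the camera images.
- slim_mould: Tallest, slimmest open round steel mould, at the start upright inside the middle mould, top of the stack. Origin: centre of its underside; z up its axis. Height 78 mm, foot 26 mm across; its topmost 12 mm is a straight collar 40 mm across, the place to grip it from outside. Wall 2.5 mm, floor 4 mm, 90 g. In the stack its rim stands 16 mm above the middle mould's.
- middle_mould: Middle steel mould, at the start holding the slim one and standing inside the wide one. Origin: centre of its underside; z up. Height 66 mm, foot 38 mm across, straight collar (topmost 12 mm) 54 mm across, wall 2.5 mm, floor 4 mm, 110 g. In the stack its rim stands 16 mm above the wide mould's; each mould stands loosely in the next.
- wide_mould: Wide low steel mould, bottom of the stack, standing on a fixed wooden board (120 x 120 mm, 12 mm thick, at any angle). Origin: centre of its underside; z up. Height 54 mm, foot 50 mm across, straight collar (topmost 12 mm) 68 mm across outside, 63 mm inside; wall 2.5 mm, floor 4 mm, 130 g.
- spare_mould: Second mould of the same size and shape as wide_mould (54 mm high, foot 50 mm, collar 68 mm across), at the start standing empty by itself on the table. Origin: centre of its underside; z up. Pushed into wide_mould it would stick on the taper; resting there lightly, its underside is about 27 mm above wide_mould's underside.
- small_mat: The smallest of three flat round cork mats, 50 mm across, 6 mm thick, fixed to the table. Origin: centre of its underside (top is 6 mm above). Place of the slim mould.
- medium_mat: The medium cork mat, 64 mm across, 6 mm thick, fixed to the table. Origin: centre of its underside. Place of the middle mould.
- large_mat: The largest cork mat, 80 mm across, 6 mm thick, fixed to the table. Origin: centre of its underside. Place of the wide mould and, nested in it, the spare.
- jar: Bystander: white plastic flour jar with a blue lid, 88 mm across, 151 mm high, loose. Origin: centre of its underside.
- pin: Bystander: wooden rolling pin lying beyond the work, roughly along y, 380 mm long, 48 mm thick, loose. Origin: on the table under its middle.
- cutter: Bystander: star-shaped steel biscuit cutter, 76 mm across, 24 mm high, loose, near the robot. Origin: centre of its underside.

How it is judged:
By the outcome, as a careful person would: the job done as asked, in the order asked, and still so for the second after the job is handed in, with the robot touching nothing.
It also fails if it takes over 115 s, if anything falls off the work surface, if the arm or the gripper's body presses on something with over 40 N, if the wrist force passes 120 N, or if a joint passes its speed limit or range.

## Robot

A 6-joint arm with a two-finger parallel gripper is mounted at the origin on the work surface. World frame = base frame: x ahead of the robot, y to its left, z up, the work surface at z = 0. Lengths are in m, angles in rad, forces in N, time in s.
With the tool pointing down it reaches from about 0.425 to 0.95 m from the base axis. Payload 3.5 kg.
Tool frame: the origin (TCP) lies midway between the tips of the shut fingers; the grasp point (between the pads) lies 19 mm behind it (ctrl.tcp_to_grasp is the distance from the TCP to the grasp point, in m); z points along the fingers, x is the direction in which the jaws open and shut, and the axes are right-handed (so a half turn about z gives the same grasp; the last joint's range is limited). The gripper opens to 85 mm and grips with 20 to 120 N. Pads are 22 mm wide; open, the fingers measure 114 mm over their backs; the gripper's body (76 mm by 85 mm) begins 54 mm behind the grasp point. The pads swing forward as they close: fully open they stand 13 mm farther back than shut.
Start: joints at [-1.416, 0.286, 1.577, -0, 1.279, -0.15], TCP at [0.203, -0.644, 0.231] pointing down, gripper open.
Joint ranges: [-2.77, 2.77], [-0.9, 2.22], [0.21, 2.48], [-1.53, 4.67], [0.24, 2.81], [-2.84, 2.84]. Speed limits (rad/s): [2.79, 2.79, 3.14, 3.14, 3.14, 3.14].

## Interface

Orientations are given as a unit quaternion [x, y, z, w].
In Python, from plant import ctrl, cams, workorder, spotter gives the robot as it stands. The module is installed in compiled form; this text tells all that it offers.
- The arm moves only by the tool send_rows, never from a script. Its argument "motion" is one flat list of numbers, 5 for each row, row after row: the shift along the tool's x, y, z in cm, then the turn about the tool's z in rad, then the finger opening in cm, from 0 to 8.54. In form: [tx, ty, tz, spin, gripper, tx, ty, tz, spin, gripper, ...]. A call has 1 to 12 rows; each row shifts and turns the pose as measured when the row begins, along the tool's axes as they then stand; what a row does not reach is not made up. A row lasts 1/10 s, in which the tool goes at most 50 mm and 8.59 degrees, less where a joint would pass 70% of its speed; a pose out of reach is approached as far as the arm can. A call is refused whole if a number of a shift passes 5 or a number of a turn 0.15, either way. A call with a gripper value outside its range is refused whole. The fingers move at their own pace and stop on an object; "grip_force" is the grip in N (left out, the last holds). Time passes only in rows, so rows that do not move let the fingers close. It gives the time, the measured TCP pose, the force and the opening at its end, in the units of the state.
- ctrl.get_state(): the state, without advancing time (a new reading comes with each control period).
- cams.read_camera(name): name is "scene" or "side" or "wrist"; returns (picture, depth): 480x640x3 uint8, red, green, blue; 480x640 float32, m along the optical axis (not along the pixel's ray), 0 where there is no reading.
- cams.camera_params(name): a dict with "fx", "fy", "cx", "cy" (pixels), "k1" (the pictures are not rectified: a ray, as slopes to the right and down, at radius r is drawn at 1 + k1 r^2 times it, then the intrinsics apply), "xyz" and "attitude" of the camera in the world; the wrist camera has in their place "mount" (4x4, takes a point from camera to tool coordinates, whose origin is the TCP and whose axes are the tool frame's). Camera axes: x right, y down, z forward; pixel columns grow to the right and rows downward; lengths in m; the calibration is good to about 2 mm. A picture is of the moment at which its call begins: read the wrist's pose just before it. camera_params takes no time and is no camera call.
- workorder.sign_off(): hands the job in, once; it reports no verdict.
Trained networks look in the newest picture that a camera, given by its name, has taken for a name from the list of things; names that differ only in an ending like _2 or _b are one class to them, and where a whole thing is asked for, a point or a joint stands for the part that bears it (a point fixed in the world has none). Each returns a list of dicts, best first, with "conf" (0 to 1); they miss things now and then, are a little off and sometimes report something else, mostly with a low value. They report only what shows in the picture. A call takes as long as a camera call.
- spotter.trace(target, camera): "mask" (480x640 bool, what is visible of it) and "bbox" ([left, top, width, height] in pixels, round what is visible of it).
The state is a dict: "time": time; "qpos": joint angles; "dq": joint speeds; "joint_efforts": joint torques, N m; "eef_pos": TCP position; "tcp_rot": TCP orientation; "contact_force": force on the tool from outside, world axes, zero at the start; "wrist_torque": the same for the moment, N m; "opening": opening from 0.0 (shut) to 1.0 (fully open).
Only numpy, scipy, OpenCV 4.12 (cv2) and the standard library are available. Lean on these libraries where they do the work, as an engineer would, in place of code of your own. Each camera call takes 0.05 s, during which the arm holds its last target.

## Working session

There is one attempt and no reset: what is moved stays moved. The work goes in short steps, Python scripts to look and compute and a tool call to move; the robot and the scene stay as the last step left them, time stands still between calls to the robot, and variables do not carry over. Pictures are saved under pics/ and viewed, and the job is handed in when it is done.

Besides the shell and the picture viewer there is one more tool, called after "Emit:" as name(argument=value, ...) on one line, values as JSON. send_rows: Moves the arm, as the interface text tells. Its arguments: {"type":"object","properties":{"motion":{"type":"array","items":{"type":"number"}},"grip_force":{"type":"number"}},"required":["motion"]}

```bash
mkdir -p pics; cat > h.py <<'E'
import numpy as np, cv2
from scipy.spatial.transform import Rotation as R
from plant import ctrl,cams,workorder,spotter
def T(name,st=None):
    p=cams.camera_params(name); M=np.eye(4)
    if 'mount' in p:
        W=np.eye(4); W[:3,:3]=R.from_quat(st['tcp_rot']).as_matrix(); W[:3,3]=st['eef_pos']
        return p,W@np.array(p['mount'])
    a=np.array(p['attitude'],float)
    M[:3,:3]=R.from_quat(a).as_matrix() if a.size==4 else a.reshape(3,3)
    M[:3,3]=p['xyz']; return p,M
def cloud(name,depth,st=None):
    p,M=T(name,st)
    v,u=np.mgrid[0:480,0:640].astype(np.float32)
    K=np.array([[p['fx'],0,p['cx']],[0,p['fy'],p['cy']],[0,0,1.]])
    n=cv2.undistortPoints(np.stack([u.ravel(),v.ravel()],1)[:,None].astype(np.float64),K,np.array([p['k1'],0,0,0.]))[:,0]
    z=depth.ravel(); P=np.c_[n*z[:,None],z]
    W=P@M[:3,:3].T+M[:3,3]; W[z<=0]=np.nan
    return W.reshape(480,640,3)
def snap(name,fn=None):
    st=ctrl.get_state(); im,d=cams.read_camera(name)
    if fn: cv2.imwrite('pics/'+fn+'.png',im[:,:,::-1])
    return im,d,cloud(name,d,st),st
def circ(P):
    # algebraic circle fit with RANSAC-ish trimming
    P=P[:,:2]
    for _ in range(6):
        A=np.c_[2*P,np.ones(len(P))]; s=np.linalg.lstsq(A,(P**2).sum(1),rcond=None)[0]
        r=np.sqrt(s[2]+s[0]**2+s[1]**2); e=abs(np.hypot(*(P-s[:2]).T)-r)
        k=e<max(2*np.median(e),.001)
        P=P[k]
    return s[0],s[1],r,len(P)
E
python3 - <<'E'
from h import *
for n in ['scene','side','wrist']:
    im,d,W,st=snap(n,n+'0'); print(n,cams.camera_params(n))
    np.save('/tmp/'+n+'.npy',W)
print(ctrl.get_state(), ctrl.tcp_to_grasp)
E
```

```text
scene {'fx': 470.46171223620854, 'fy': 470.46171223620854, 'cx': 322.1332826999976, 'cy': 236.75218689276804, 'k1': -0.060517208276794694, 'xyz': array([ 1.01015842, -0.51192369,  0.58738778]), 'attitude': array([ 0.8450307 ,  0.29733899, -0.15261734, -0.4173974 ])}
side {'fx': 611.17713200229, 'fy': 611.17713200229, 'cx': 316.8762578371011, 'cy': 237.87134849584922, 'k1': -0.05414715454614004, 'xyz': array([ 0.43644789, -0.88969913,  1.06100221]), 'attitude': array([ 0.92842435, -0.05185106,  0.02431132, -0.36708126])}
wrist {'fx': 353.15334391004956, 'fy': 353.15334391004956, 'cx': 319.57899226718035, 'cy': 240.94137650396596, 'k1': -0.020252117214060797, 'mount': array([[ 9.99999775e-01,  3.58778201e-04,  5.66773977e-04,
         1.43975858e-03],
       [-5.05321418e-04,  9.58597144e-01,  2.84765272e-01,
        -7.28842953e-02],
       [-4.41140343e-04, -2.84765494e-01,  9.58597110e-01,
        -1.44370809e-01],
       [ 0.00000000e+00,  0.00000000e+00,  0.00000000e+00,
         1.00000000e+00]])}
{'time': 0.15, 'qpos': array([-1.41599011e+00,  2.86983184e-01,  1.57783589e+00,  1.81606453e-05,
        1.27859994e+00, -1.50046254e-01]), 'dq': array([ 0.00167563, -0.00412566, -0.00498412,  0.00106177,  0.00150064,
       -0.0002607 ]), 'joint_efforts': array([ 1.33225036e-03, -4.06600535e+01, -2.93143916e+01, -9.36833612e-05,
        3.93731520e-03, -4.50256962e-06]), 'eef_pos': array([ 0.20252637, -0.64336846,  0.23025354]), 'tcp_rot': array([ 8.06271160e-01, -5.91545419e-01, -6.41119357e-04, -6.50339561e-04]), 'contact_force': array([ 0.27318481,  0.1246817 , -0.95320295]), 'wrist_torque': array([ 0.03230541, -0.01454893,  0.0091019 ]), 'opening': 1.0032876336988985} 0.0187
```

View pics/scene0.png

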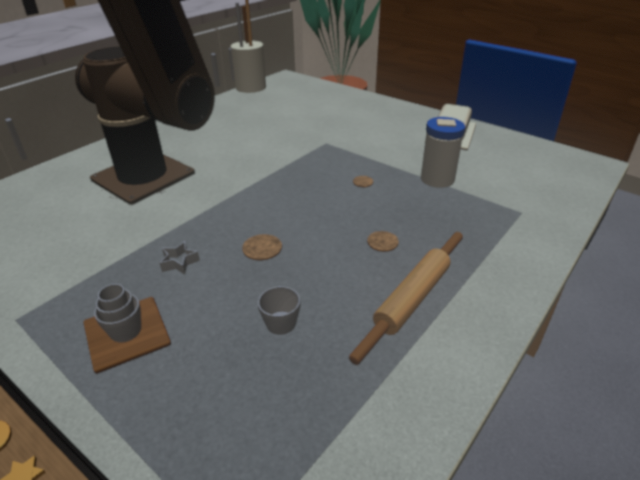

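View pics/side0.png

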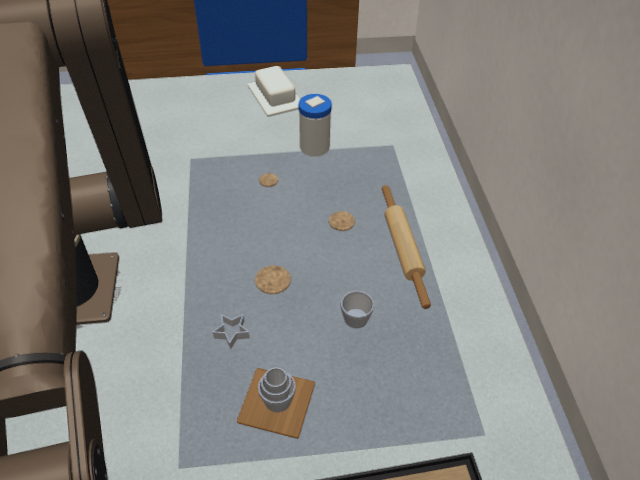

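View pics/wrist0.png

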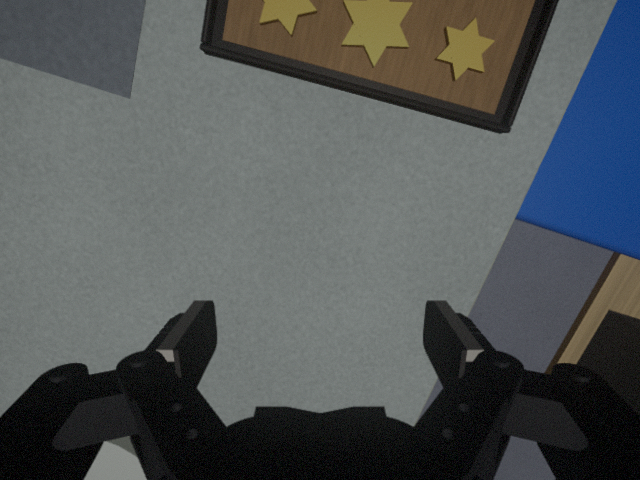

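The stack on its board is at side (277,385) and the spare at (357,307). The small, medium and large mats are at (269,180), (342,220) and (273,279). Next I measure them.

```bash
cat > m.py <<'E'
from h import *
Ws=np.load('/tmp/side.npy'); Wc=np.load('/tmp/scene.npy')
im={'side':cv2.imread('pics/side0.png'),'scene':cv2.imread('pics/scene0.png')}
# heights check
for n,W,px in [('side',Ws,[(230,250),(300,200),(400,400),(260,420)]),('scene',Wc,[(300,200),(200,350),(330,200)])]:
    print(n,[W[v,u].round(4) for u,v in px])
boxes={'small':{'side':(255,170,285,190),'scene':(350,173,376,190)},'medium':{'side':(325,207,360,234),'scene':(363,227,402,254)},'large':{'side':(250,262,296,297),'scene':(238,230,286,262)}}
for k,b in boxes.items():
    for n,W in (('side',Ws),('scene',Wc)):
        x0,y0,x1,y1=b[n]; I=im[n][y0:y1,x0:x1].astype(int); m=(I[:,:,2]-I[:,:,0])>18
        P=W[y0:y1,x0:x1][m]; P=P[~np.isnan(P[:,0])]
        h=cv2.convexHull(P[:,:2].astype(np.float32)); (c,r)=cv2.minEnclosingCircle(h)
        print(k,n,'z',np.median(P[:,2]).round(4),'mean',P[:,:2].mean(0).round(4),'mec',np.round(c,4),round(r,4),'rA',np.sqrt(cv2.contourArea(h)/np.pi).round(4))
for k,b in {'stack':{'side':(245,350,310,420),'scene':(85,275,150,350)},'spare':{'side':(335,285,380,332),'scene':(250,280,308,340)}}.items():
    for n,W in (('side',Ws),('scene',Wc)):
        x0,y0,x1,y1=b[n]; P=W[y0:y1,x0:x1].reshape(-1,3); P=P[~np.isnan(P[:,0])]
        print(k,n,np.histogram(P[:,2],np.arange(0,.13,.005))[0], P[:,2].max())
        for lo,hi in ([(.044,.058)] if k=='spare' else [(.056,.070),(.072,.086),(.090,.102)]):
            Q=P[(P[:,2]>lo)&(P[:,2]<hi)]
            if len(Q)>5: print(lo,circ(Q),Q[:,:2].mean(0),len(Q))
E
python3 m.py
```

```text
side [array([0.3516, 0.0777, 0.0041]), array([5.300e-01, 2.329e-01, 3.000e-04]), array([ 0.667 , -0.3423,  0.0008]), array([ 0.3992, -0.3598,  0.0125])]
scene [array([ 0.3895,  0.1631, -0.001 ]), array([ 0.5541, -0.265 ,  0.0006]), array([0.4462, 0.203 , 0.0013])]
small side z 0.0062 mean [0.4546 0.3133] mec [0.4556 0.3149] 0.0288 rA 0.0253
small scene z 0.0058 mean [0.4596 0.314 ] mec [0.4592 0.3164] 0.0252 rA 0.0235
medium side z 0.0058 mean [0.623  0.1445] mec [0.627  0.1433] 0.0367 rA 0.0325
medium scene z 0.0057 mean [0.6271 0.1448] mec [0.6255 0.147 ] 0.033 rA 0.0314
large side z 0.0061 mean [ 0.4442 -0.0215] mec [ 0.4432 -0.0188] 0.0423 rA 0.0402
large scene z 0.0057 mean [ 0.4489 -0.0207] mec [ 0.4469 -0.0178] 0.0411 rA 0.0393
stack side [ 990  365 1201  113   25   24   20   36   29   59   71  116  148  136
   92  113  127   55   64   88    8    0    0    0    0] 0.10149372741248863
0.056 (np.float64(0.4339888668340975), np.float64(-0.3321726928278027), np.float64(0.025666233684691366), 201) [ 0.43424618 -0.3328213 ] 376
0.072 (np.float64(0.4336427178474841), np.float64(-0.32
[... 684 characters left out ...]
4(0.4362998574364796), np.float64(-0.3214228156845747), np.float64(0.018131104412489794), 192) [ 0.43723066 -0.32193096] 281
spare side [755 113  64  69  74  86  69  97  80  96 119  43   0   0   0   0   0   0
   0   0   0   0   0   0   0] 0.059704211110082284
0.044 (np.float64(0.6113958972095792), np.float64(-0.14456200483129872), np.float64(0.03230675605273146), 149) [ 0.61192857 -0.14381046] 270
spare scene [1206  108  109  119  134  148  159  167  165  190  257   11    0    0
    0    0    0    0    0    0    0    0    0    0    0] 0.05678321096380179
0.044 (np.float64(0.6154883227264857), np.float64(-0.14321238562045188), np.float64(0.0327685241274124), 326) [ 0.61582464 -0.14419632] 484
```

```bash
cat > g.py <<'E'
import sys
from h import *
def d(t,st=None,yaw=None):
    st=st or ctrl.get_state(); Rm=R.from_quat(st['tcp_rot']).as_matrix(); v=Rm.T@(np.array(t)-st['eef_pos'])*100
    x=Rm[:,0]
    print('t',round(st['time'],2),'pos',st['eef_pos'].round(4),'delta tool cm',v.round(2),'n5',np.ceil(np.linalg.norm(v)/5),'yaw',np.arctan2(x[1],x[0]).round(3),'q6',st['qpos'][5].round(2),'tilt',np.degrees(np.arccos(-Rm[2,2])).round(2),'F',st['contact_force'].round(1),'op',round(st['opening'],3))
    return v
if __name__=='__main__': d([float(a) for a in sys.argv[1:4]])
E
python3 g.py .435 -.322 .23
python3 - <<'E'
from h import *
Ws=np.load('/tmp/side.npy')
for n,p in [('jar',(315,105)),('jarbase',(315,150)),('cutter',(231,328))]: print(n,Ws[p[1],p[0]])
E
```

```text
t 0.15 pos [ 0.2025 -0.6434  0.2303] delta tool cm [-23.68 -31.82   0.08] n5 8.0 yaw -1.266 q6 -0.15 tilt 0.1 F [ 0.3  0.1 -1. ] op 1.003
jar [0.58899733 0.42406293 0.15081309]
jarbase [0.58763673 0.40620169 0.01796791]
cutter [ 0.34922449 -0.13864701 -0.00100212]
```

Emit:
send_rows(motion=[-2.4,-3.2,0,0,8.5,-2.4,-3.2,0,0,8.5,-2.4,-3.2,0,0,8.5,-2.4,-3.2,0,0,8.5,-2.4,-3.2,0,0,8.5,-2.4,-3.2,0,0,8.5,-2.4,-3.2,0,0,8.5,-2.4,-3.2,0,0,8.5,-2.4,-3.2,0,0,8.5,-2.4,-3.2,0,0,8.5,0,0,0,0,8.5], grip_force=30)

```text
time: 1.25
eef_pos: [0.4417, -0.3053, 0.2258]
tcp_rot: [0.805, -0.594, -0.003, -0.003]
contact_force: [-1.1, -0.5, 0.0]
opening: 0.997
```

```bash
python3 g.py .435 -.322 .23; cat > w.py <<'E'
import sys
from h import *
im,d,W,st=snap('wrist',sys.argv[1])
bx=[float(a) for a in sys.argv[2:4]]  # approx centre
P=W.reshape(-1,3); P=P[~np.isnan(P[:,0])]; P=P[np.hypot(P[:,0]-bx[0],P[:,1]-bx[1])<.06]
for a in sys.argv[4:]:
    z=float(a); Q=P[(abs(P[:,2]-z)<.004)]
    # remove gripper points not needed
    if len(Q)>10: print(z,np.round(circ(Q),4),len(Q),'medz',np.median(Q[:,2]).round(4))
from g import d as dd; dd([.435,-.322,.2],st)
E
python3 w.py w1 .435 -.322 .096 .08 .064
```

```text
t 1.25 pos [ 0.4417 -0.3053  0.2258] delta tool cm [ 1.39  1.13 -0.43] n5 1.0 yaw -1.271 q6 0.47 tilt 0.5 F [-1.1 -0.5  0. ] op 0.997
0.096 [ 4.368e-01 -3.217e-01  1.850e-02  3.960e+02] 519 medz 0.0988
0.08 [ 4.372e-01 -3.221e-01  2.520e-02  3.320e+02] 730 medz 0.0827
0.064 [ 4.372e-01 -3.225e-01  3.230e-02  4.360e+02] 753 medz 0.0666
t 1.25 pos [ 0.4417 -0.3053  0.2258] delta tool cm [1.41 1.13 2.57] n5 1.0 yaw -1.271 q6 0.47 tilt 0.5 F [-1.1 -0.5  0. ] op 0.997
```

```bash
python3 g.py .437 -.3218 .14
```

```text
t 1.3 pos [ 0.4408 -0.3069  0.2258] delta tool cm [1.38 0.8  8.57] n5 2.0 yaw -1.272 q6 0.47 tilt 0.45 F [-1.  -0.1  0.1] op 0.995
```

View pics/w1.png

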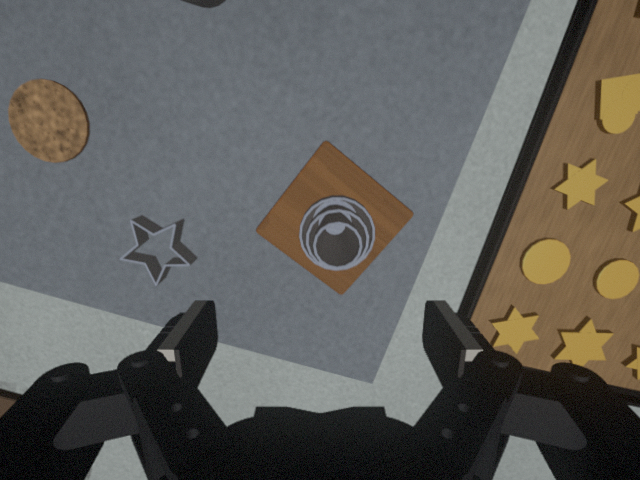

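The wrist view shows the nested stack at (337,235), the cutter at (157,250) and the large mat at (48,120).

Emit:
send_rows(motion=[0.7,0.4,1,0,8.5,0.7,0.4,1,0,8.5,0,0,2,0,8.5,0,0,1,0,8.5,0,0,0,0,8.5,0,0,0,0,8.5])

```text
time: 1.9
eef_pos: [0.4326, -0.3294, 0.1703]
tcp_rot: [0.802, -0.597, -0.005, -0.001]
contact_force: [-0.2, -0.5, 0.4]
opening: 0.997
```

```bash
python3 w.py w2 .437 -.322 .096 .08 .064;python3 g.py .437 -.3218 .14 
```

```text
0.096 [ 4.369e-01 -3.220e-01  1.840e-02  6.300e+02] 833 medz 0.0988
0.08 [ 4.405e-01 -3.223e-01  2.270e-02  6.910e+02] 1035 medz 0.0827
0.064 [ 4.376e-01 -3.226e-01  3.200e-02  5.070e+02] 1071 medz 0.0667
t 1.9 pos [ 0.4326 -0.3294  0.1703] delta tool cm [-0.66 -0.43 -2.97] n5 1.0 yaw -1.28 q6 0.44 tilt 0.58 F [-0.2 -0.5  0.4] op 0.997
t 1.95 pos [ 0.4326 -0.3293  0.1703] delta tool cm [-0.57 -0.65  3.04] n5 1.0 yaw -1.28 q6 0.44 tilt 0.57 F [ 0.4  0.1 -0. ] op 0.995
```

Emit:
send_rows(motion=[-0.5,-0.6,1,0,8.5,0,0,1,0,8.5,0,0,0.5,0,8.5,0,0,0,0,8.5,0,0,0,0,8.5])

```text
time: 2.45
eef_pos: [0.438, -0.3226, 0.1449]
tcp_rot: [0.802, -0.597, -0.003, -0.001]
contact_force: [0.5, -0.1, 0.3]
opening: 0.994
```

```bash
python3 g.py .437 -.322 .0845 
```

```text
t 2.45 pos [ 0.438  -0.3226  0.1449] delta tool cm [-0.05  0.06  6.04] n5 2.0 yaw -1.279 q6 0.46 tilt 0.39 F [ 0.5 -0.1  0.3] op 0.994
```

Emit:
send_rows(motion=[-0.05,0.05,1,0,7,0,0,1,0,6.5,0,0,1,0,6,0,0,1,0,6,0,0,0.9,0,6,0,0,0.6,0,6,0,0,0.2,0,6,0,0,0,0,6])

```text
time: 3.25
eef_pos: [0.4368, -0.3216, 0.0822]
tcp_rot: [0.802, -0.597, -0.004, -0.001]
contact_force: [-1.0, -0.3, -0.0]
opening: 0.702
```

```bash
python3 g.py .437 -.322 .0845 
```

```text
t 3.25 pos [ 0.4368 -0.3216  0.0822] delta tool cm [ 0.04 -0.01 -0.23] n5 1.0 yaw -1.279 q6 0.46 tilt 0.46 F [-1.  -0.3 -0. ] op 0.702
```

Emit:
send_rows(motion=[0,0,-0.2,0,6,0,0,0,0,5,0,0,0,0,4,0,0,0,0,3,0,0,0,0,3,0,0,0,0,3])

```text
time: 3.85
eef_pos: [0.4375, -0.3223, 0.0859]
tcp_rot: [0.802, -0.597, -0.002, -0.001]
contact_force: [-0.2, 0.3, -1.1]
opening: 0.459
```

```bash
python3 g.py .437 -.322 .0845 
```

```text
t 3.85 pos [ 0.4375 -0.3223  0.0859] delta tool cm [-0.05  0.04  0.14] n5 1.0 yaw -1.279 q6 0.46 tilt 0.29 F [-0.2  0.3 -1.1] op 0.459
```

Emit:
send_rows(motion=[0,0,-0.3,0,3,0,0,-0.5,0,3,0,0,-1,0,3,0,0,-1.5,0,3,0,0,-2,0,3,0,0,-2,0,3,0,0,-2,0,3,0,0,-1.5,0,3,0,0,-1,0,3,0,0,-0.5,0,3,0,0,0,0,3])

```text
time: 4.95
eef_pos: [0.438, -0.3229, 0.2197]
tcp_rot: [0.802, -0.597, -0.001, -0.0]
contact_force: [-0.5, -0.3, -0.3]
opening: 0.455
```

```bash
python3 w.py w3 .437 -.322 .08 .064; python3 g.py .457 .3145 .21 
```

```text
0.08 [ 4.371e-01 -3.222e-01  2.520e-02  3.570e+02] 499 medz 0.083
0.064 [ 4.378e-01 -3.225e-01  3.200e-02  3.520e+02] 733 medz 0.0668
t 4.95 pos [ 0.438  -0.3229  0.2197] delta tool cm [-0.17  0.26  1.97] n5 1.0 yaw -1.279 q6 0.46 tilt 0.08 F [-0.5 -0.3 -0.3] op 0.455
t 5.0 pos [ 0.4378 -0.3228  0.2191] delta tool cm [-60.48 -20.16   1.04] n5 13.0 yaw -1.279 q6 0.46 tilt 0.13 F [ 0.7  0.7 -0.7] op 0.457
```

View pics/w3.png

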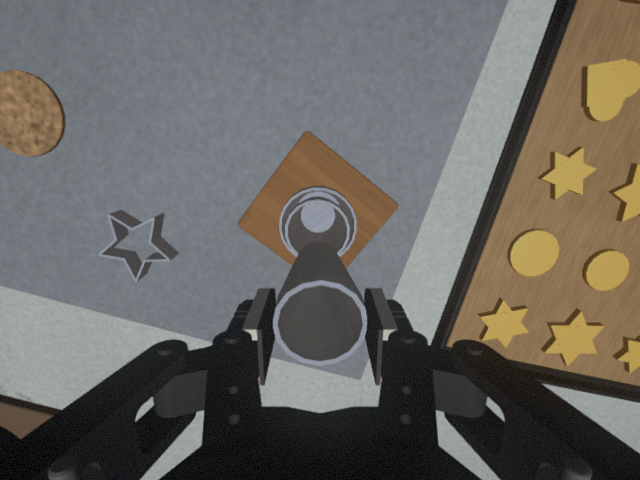

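Slim is held upright at (320,320), and the other two stay in the stack at (318,220). Next, over to the small mat.

```bash
python3 g.py .50 0 .22 
```

```text
t 5.0 pos [ 0.4378 -0.3228  0.2191] delta tool cm [-29.13 -15.23  -0.03] n5 7.0 yaw -1.279 q6 0.46 tilt 0.13 F [ 0.7  0.7 -0.7] op 0.457
```

Emit:
send_rows(motion=[-1,-0.5,0,0,3,-2,-1.1,0,0,3,-3,-1.6,0,0,3,-3,-1.6,0,0,3,-3,-1.6,0,0,3,-3,-1.6,0,0,3,-3,-1.6,0,0,3,-3,-1.6,0,0,3,-3,-1.4,0,0,3,-3,-1,0,0,3,-3,-0.8,0,0,3])

```text
time: 6.1
eef_pos: [0.4847, 0.0244, 0.2088]
tcp_rot: [0.8, -0.6, -0.013, 0.0]
contact_force: [1.0, 0.5, -0.7]
opening: 0.456
```

```bash
python3 g.py .457 .3145 .22 
```

```text
t 6.1 pos [0.4847 0.0244 0.2088] delta tool cm [-28.64  -5.48  -0.62] n5 6.0 yaw -1.286 q6 1.12 tilt 1.48 F [ 1.   0.5 -0.7] op 0.456
```

Emit:
send_rows(motion=[-2.5,-0.5,0,0,3,-2.5,-0.5,0,0,3,-2.5,-0.5,0,0,3,-2.5,-0.5,0,0,3,-2.5,-0.5,0,0,3,-2.5,-0.5,0,0,3,-2.5,-0.5,0,0,3,-2.5,-0.5,0,0,3,-2,-0.4,0,0,3,-1.5,-0.3,0,0,3,-0.5,0,0,0,3,0,0,0,0,3])

```text
time: 7.3
eef_pos: [0.4447, 0.2867, 0.1989]
tcp_rot: [0.803, -0.595, -0.024, 0.009]
contact_force: [-0.1, 0.7, -1.4]
opening: 0.455
```

```bash
python3 g.py .457 .3145 .22 ; python3 - <<'E'
from h import *
im,d,W,st=snap('wrist','w4')
E
```

```text
t 7.3 pos [0.4447 0.2867 0.1989] delta tool cm [-2.36 -1.9  -2.13] n5 1.0 yaw -1.276 q6 1.63 tilt 2.94 F [-0.1  0.7 -1.4] op 0.455
```

View pics/w4.png

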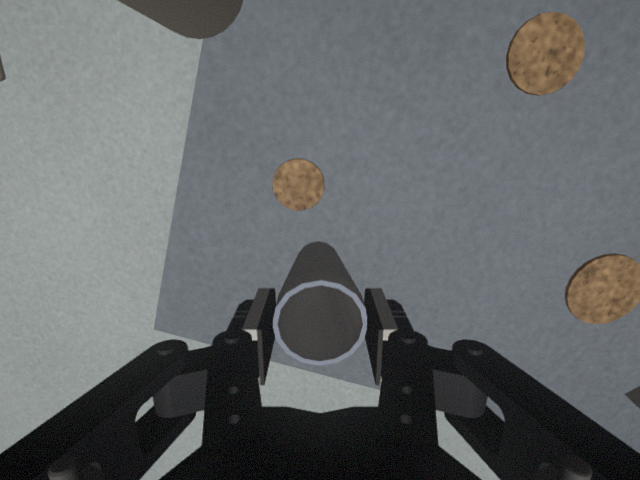

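The small mat is at (298,184), ahead of the held slim. However, the tool has tilted 2.9°, so I'll find out why before placing.

```bash
cat > q.py <<'E'
from h import *
st=ctrl.get_state(); Rm=R.from_quat(st['tcp_rot']).as_matrix()
print(st['time'],'pos',st['eef_pos'].round(4),'q',st['qpos'].round(4),'z',Rm[:,2].round(4),'F',st['contact_force'].round(1))
print('tool-frame tilt: vertical in tool axes', (Rm.T@[0,0,-1]).round(4))
E
python3 q.py
```

```text
7.35 pos [0.4447 0.2863 0.1988] q [0.3655 0.0132 1.9452 0.032  1.2251 1.6304] z [-0.0498  0.0132 -0.9987] F [-0.2 -0.1 -0.3]
tool-frame tilt: vertical in tool axes [ 0.0271 -0.0438  0.9987]
```

Emit:
send_rows(motion=[0,0,0,0,3,0,0,0,0,3,0,0,0,0,3])

```text
time: 7.65
eef_pos: [0.4447, 0.2845, 0.1982]
tcp_rot: [0.802, -0.596, -0.024, 0.01]
contact_force: [0.8, 0.6, -1.0]
opening: 0.458
```

```bash
python3 q.py
```

```text
7.65 pos [0.4447 0.2845 0.1982] q [0.3627 0.0123 1.9473 0.0312 1.2253 1.63  ] z [-0.0507  0.0122 -0.9986] F [ 0.8  0.6 -1. ]
tool-frame tilt: vertical in tool axes [ 0.0263 -0.0451  0.9986]
```

Emit:
send_rows(motion=[-0.8,-0.6,-0.7,0,3,-0.8,-0.6,-0.7,0,3,-0.8,-0.6,-0.7,0,3,0,0,0,0,3])

```text
time: 8.05
eef_pos: [0.4583, 0.3142, 0.2219]
tcp_rot: [0.802, -0.597, -0.024, 0.009]
contact_force: [-0.4, -0.2, -0.1]
opening: 0.459
```

```bash
python3 q.py
```

```text
8.05 pos [0.4583 0.3142 0.2219] q [0.404  0.0506 1.8631 0.0332 1.2674 1.6743] z [-0.0485  0.0137 -0.9987] F [-0.4 -0.2 -0.1]
tool-frame tilt: vertical in tool axes [ 0.027  -0.0426  0.9987]
```

Emit:
send_rows(motion=[0,0,-2,0,3,0,0,-2,0,3,0,0,-2,0,3,0,0,-2,0,3,0,0,0,0,3,0,0,0,0,3])

```text
time: 8.65
eef_pos: [0.462, 0.3148, 0.3038]
tcp_rot: [0.802, -0.596, -0.024, 0.01]
contact_force: [-0.4, -0.4, -1.4]
opening: 0.454
```

```bash
python3 q.py
```

```text
8.65 pos [0.462  0.3148 0.3038] q [0.4026 0.0025 1.7623 0.031  1.419  1.6752] z [-0.0507  0.0117 -0.9986] F [-0.4 -0.4 -1.4]
tool-frame tilt: vertical in tool axes [ 0.0259 -0.0452  0.9986]
```

Emit:
send_rows(motion=[0,0,2,0,3,0,0,2,0,3,0,0,2,0,3,0,0,2,0,3,0,0,0,0,3,0,0,0,0,3])

```text
time: 9.25
eef_pos: [0.4549, 0.3149, 0.2146]
tcp_rot: [0.803, -0.596, -0.026, 0.014]
contact_force: [0.1, 0.2, -0.1]
opening: 0.453
```

```bash
python3 q.py
```

```text
9.25 pos [0.4549 0.3149 0.2146] q [0.4081 0.0584 1.8689 0.032  1.2655 1.675 ] z [-0.0588  0.0078 -0.9982] F [ 0.1  0.2 -0.1]
tool-frame tilt: vertical in tool axes [ 0.0245 -0.0541  0.9982]
```

Emit:
send_rows(motion=[2,0,0,0,3,2,0,0,0,3,2,0,0,0,3,2,0,0,0,3,0,0,0,0,3,0,0,0,0,3])

```text
time: 9.85
eef_pos: [0.4806, 0.2373, 0.2174]
tcp_rot: [0.803, -0.595, -0.024, 0.012]
contact_force: [-0.7, 0.8, -0.2]
opening: 0.455
```

```bash
python3 q.py
```

```text
9.85 pos [0.4806 0.2373 0.2174] q [0.2583 0.016  1.9073 0.0242 1.2667 1.5261] z [-0.0525  0.01   -0.9986] F [-0.7  0.8 -0.2]
tool-frame tilt: vertical in tool axes [ 0.0248 -0.0473  0.9986]
```

Emit:
send_rows(motion=[0,-2,0,0,3,0,-2,0,0,3,0,-2,0,0,3,0,-2,0,0,3,0,0,0,0,3,0,0,0,0,3])

```text
time: 10.45
eef_pos: [0.5586, 0.2669, 0.2167]
tcp_rot: [0.805, -0.593, -0.024, 0.009]
contact_force: [0.4, 0.6, -1.1]
opening: 0.451
```

```bash
python3 q.py
```

```text
10.45 pos [0.5586 0.2669 0.2167] q [0.2715 0.1983 1.7098 0.0268 1.2775 1.5342] z [-0.0492  0.0129 -0.9987] F [ 0.4  0.6 -1.1]
tool-frame tilt: vertical in tool axes [ 0.0269 -0.0432  0.9987]
```

Emit:
send_rows(motion=[0,0,0,0.1,3,0,0,0,0.1,3,0,0,0,0.1,3,0,0,0,0.1,3,0,0,0,0,3,0,0,0,0,3])

```text
time: 11.05
eef_pos: [0.5532, 0.2689, 0.2178]
tcp_rot: [-0.667, 0.745, 0.022, -0.015]
contact_force: [-0.5, 0.5, -0.8]
opening: 0.449
```

```bash
python3 q.py
```

```text
11.05 pos [0.5532 0.2689 0.2178] q [0.2768 0.1898 1.7177 0.0278 1.2803 1.9486] z [-0.0516  0.013  -0.9986] F [-0.5  0.5 -0.8]
tool-frame tilt: vertical in tool axes [ 0.0073 -0.0527  0.9986]
```

Emit:
send_rows(motion=[0,0,0,-0.1,3,0,0,0,-0.1,3,0,0,0,-0.1,3,0,0,0,-0.1,3,0,0,0,0,3,0,0,0,0,3])

```text
time: 11.65
eef_pos: [0.5509, 0.2695, 0.2186]
tcp_rot: [0.809, -0.587, -0.025, 0.01]
contact_force: [1.0, 0.9, -0.9]
opening: 0.455
```

```bash
python3 q.py
```

```text
11.65 pos [0.5509 0.2695 0.2186] q [0.2786 0.1853 1.7214 0.0281 1.2813 1.5253] z [-0.0519  0.0132 -0.9986] F [ 1.   0.9 -0.9]
tool-frame tilt: vertical in tool axes [ 0.0286 -0.0452  0.9986]
```

```bash
cat > mat.py <<'E'
import sys
from h import *
im,d,W,st=snap('wrist',sys.argv[1]); b=[float(a) for a in sys.argv[2:4]]; r0=float(sys.argv[4])
I=im.astype(int); m=((I[:,:,0]-I[:,:,2])>18)&(np.hypot(W[:,:,0]-b[0],W[:,:,1]-b[1])<r0*1.6)&(W[:,:,2]<.012)
m=m.astype(np.uint8); n,l,s,c=cv2.connectedComponentsWithStats(m); k=1+s[1:,4].argmax(); P=W[l==k]
h=cv2.convexHull(P[:,:2].astype(np.float32)); c,r=cv2.minEnclosingCircle(h)
M=cv2.moments(h)
print('n',len(P),'z',np.median(P[:,2]).round(4),'mec',np.round(c,4),round(r,4),'hullcentroid',round(M['m10']/M['m00'],4),round(M['m01']/M['m00'],4),'rA',np.sqrt(cv2.contourArea(h)/np.pi).round(4))
E
python3 mat.py w5 .457 .3145 .025; python3 mat.py w5 .625 .1455 .032;python3 g.py .46 .3137 .20
```

```text
n 1483 z 0.0076 mec [0.4555 0.3156] 0.0267 hullcentroid 0.456 0.3158 rA 0.0254
n 3348 z 0.0079 mec [0.6265 0.1454] 0.0334 hullcentroid 0.6256 0.146 rA 0.0317
t 11.75 pos [0.551  0.2696 0.2186] delta tool cm [-6.96  7.19  2.39] n5 3.0 yaw -1.256 q6 1.53 tilt 3.07 F [ 0.7  0.2 -0.9] op 0.456
```

View pics/w5.png

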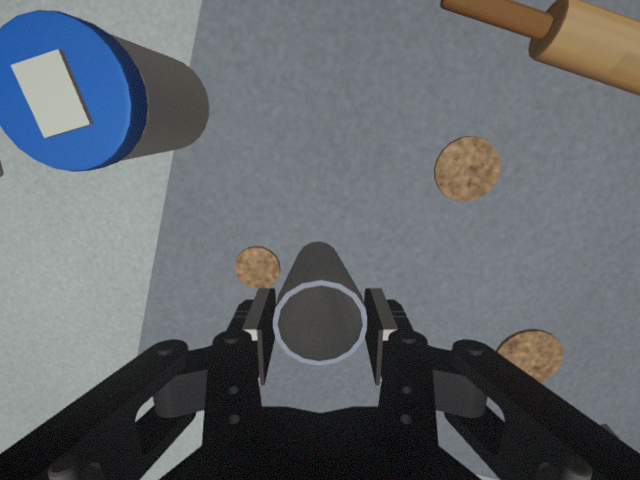

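The three mats are at (258,268), (467,168) and (530,355), and both measured centres agree with the side and scene values. Small is (.456,.3155) and medium (.626,.146).

Emit:
send_rows(motion=[-1.4,1.4,0.4,0,3,-1.5,1.5,0.5,0,3,-1.5,1.5,0.5,0,3,-1.4,1.4,0.5,0,3,-0.8,0.8,0.5,0,3,0,0,0,0,3,0,0,0,0,3])

```text
time: 12.45
eef_pos: [0.4643, 0.3135, 0.199]
tcp_rot: [0.808, -0.589, -0.024, 0.009]
contact_force: [0.6, 0.2, -1.6]
opening: 0.452
```

```bash
python3 q.py; python3 g.py .4597 .3147 .10
```

```text
12.45 pos [0.4643 0.3135 0.199 ] q [0.3985 0.0829 1.8724 0.0333 1.227  1.6468] z [-0.0494  0.0132 -0.9987] F [ 0.6  0.2 -1.6]
tool-frame tilt: vertical in tool axes [ 0.0277 -0.043   0.9987]
t 12.45 pos [0.4643 0.3135 0.199 ] delta tool cm [ 0.01 -0.02  9.91] n5 2.0 yaw -1.261 q6 1.65 tilt 2.93 F [ 0.6  0.2 -1.6] op 0.452
```

Emit:
send_rows(motion=[0,0,1,0,3,0,0,1.5,0,3,0,0,1.5,0,3,0,0,1.5,0,3,0,0,1.5,0,3,0,0,1,0,3,0,0,1,0,3,0,0,0.5,0,3,0,0,0,0,3,0,0,0,0,3])

```text
time: 13.45
eef_pos: [0.4625, 0.3119, 0.094]
tcp_rot: [0.806, -0.591, -0.024, 0.01]
contact_force: [-0.1, 0.6, -1.3]
opening: 0.456
```

```bash
python3 q.py; python3 g.py .4597 .3147 .0735
```

```text
13.45 pos [0.4625 0.3119 0.094 ] q [0.3977 0.2048 1.9461 0.0354 1.033  1.6448] z [-0.0505  0.0117 -0.9987] F [-0.1  0.6 -1.3]
tool-frame tilt: vertical in tool axes [ 0.0264 -0.0447  0.9987]
t 13.45 pos [0.4625 0.3119 0.094 ] delta tool cm [-0.29  0.09  2.07] n5 1.0 yaw -1.266 q6 1.64 tilt 2.97 F [-0.1  0.6 -1.3] op 0.456
```

Emit:
send_rows(motion=[-0.3,0.1,0.5,0,3,0,0,0.5,0,3,0,0,0.4,0,3,0,0,0.2,0,3,0,0,0,0,3,0,0,0,0,3])

```text
time: 14.05
eef_pos: [0.4609, 0.3158, 0.079]
tcp_rot: [0.806, -0.591, -0.023, 0.008]
contact_force: [-0.2, -1.2, -1.8]
opening: 0.453
```

```bash
python3 q.py; python3 g.py .4597 .3147 .0735
```

```text
14.05 pos [0.4609 0.3158 0.079 ] q [0.4051 0.2261 1.9528 0.0365 1.0004 1.6502] z [-0.0464  0.0135 -0.9988] F [-0.2 -1.2 -1.8]
tool-frame tilt: vertical in tool axes [ 0.0268 -0.0402  0.9988]
t 14.05 pos [0.4609 0.3158 0.079 ] delta tool cm [0.08 0.13 0.56] n5 1.0 yaw -1.266 q6 1.65 tilt 2.77 F [-0.2 -1.2 -1.8] op 0.453
```

Emit:
send_rows(motion=[0.05,0.1,0.2,0,3,0,0,0.15,0,3,0,0,0.1,0,3,0,0,0,0,3,0,0,0,0,3])

```text
time: 14.55
eef_pos: [0.4602, 0.315, 0.0746]
tcp_rot: [0.806, -0.591, -0.022, 0.008]
contact_force: [0.8, 0.5, -0.7]
opening: 0.453
```

```bash
python3 q.py; python3 g.py .4597 .3147 .0735
```

```text
14.55 pos [0.4602 0.315  0.0746] q [0.4044 0.2301 1.9576 0.0366 0.9908 1.6493] z [-0.0457  0.0138 -0.9989] F [ 0.8  0.5 -0.7]
tool-frame tilt: vertical in tool axes [ 0.0269 -0.0394  0.9989]
t 14.55 pos [0.4602 0.315  0.0746] delta tool cm [0.02 0.05 0.11] n5 1.0 yaw -1.266 q6 1.65 tilt 2.73 F [ 0.8  0.5 -0.7] op 0.453
```

Emit:
send_rows(motion=[0,0,0.1,0,3,0,0,0.05,0,3,0,0,0,0,3])

```text
time: 14.85
eef_pos: [0.4602, 0.3151, 0.0731]
tcp_rot: [0.806, -0.591, -0.022, 0.008]
contact_force: [0.6, 0.4, -1.2]
opening: 0.454
```

```bash
python3 q.py
```

```text
14.85 pos [0.4602 0.3151 0.0731] q [0.4045 0.2324 1.9581 0.0368 0.9877 1.6492] z [-0.0455  0.0139 -0.9989] F [ 0.6  0.4 -1.2]
tool-frame tilt: vertical in tool axes [ 0.0269 -0.0392  0.9989]
```

Emit:
send_rows(motion=[0,0,0.1,0,3,0,0,0.05,0,3,0,0,0,0,3])

```text
time: 15.15
eef_pos: [0.4604, 0.3152, 0.0719]
tcp_rot: [0.806, -0.591, -0.022, 0.008]
contact_force: [0.3, 0.5, -0.5]
opening: 0.453
```

```bash
python3 q.py
```

```text
15.15 pos [0.4604 0.3152 0.0719] q [0.4046 0.2344 1.9583 0.0368 0.9849 1.6492] z [-0.0449  0.0141 -0.9989] F [ 0.3  0.5 -0.5]
tool-frame tilt: vertical in tool axes [ 0.0269 -0.0386  0.9989]
```

Emit:
send_rows(motion=[0,0,0.08,0,3,0,0,0.05,0,3,0,0,0,0,3])

```text
time: 15.45
eef_pos: [0.4612, 0.3155, 0.0719]
tcp_rot: [0.806, -0.591, -0.022, 0.007]
contact_force: [-1.1, -0.7, -0.2]
opening: 0.455
```

```bash
python3 q.py
```

```text
15.45 pos [0.4612 0.3155 0.0719] q [0.4046 0.2353 1.9573 0.0366 0.9834 1.6492] z [-0.0433  0.0146 -0.999 ] F [-1.1 -0.7 -0.2]
tool-frame tilt: vertical in tool axes [ 0.0269 -0.0369  0.999 ]
```

```bash
python3 - <<'E'
from h import *
im,d,W,st=snap('side')
c=cv2.resize(im[110:250,200:380],None,fx=4,fy=4); cv2.imwrite('pics/s1.png',c[:,:,::-1])
E
```

```text
(no output)
```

View pics/s1.png

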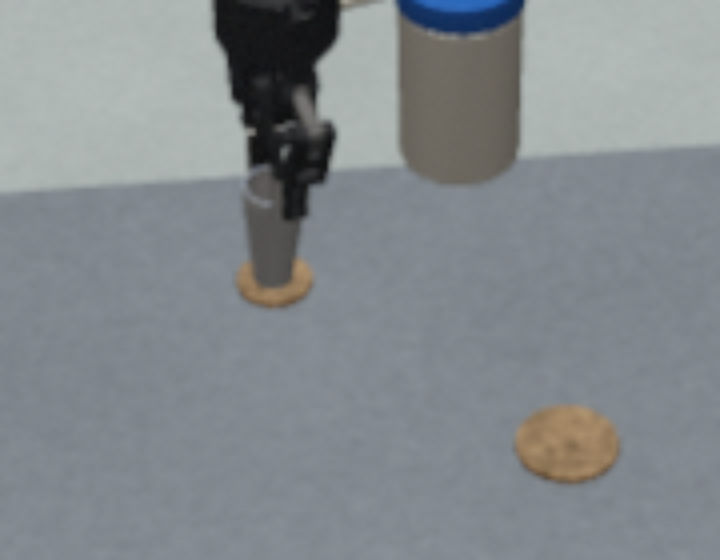

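The foot, at (273,280) in the enlarged crop, sits centred on the mat and has stopped descending. Release and retreat straight up.

Emit:
send_rows(motion=[0,0,0,0,4.1,0,0,0,0,4.4,0,0,0,0,5,0,0,0,0,6,0,0,0,0,8,0,0,0,0,8.5,0,0,-0.5,0,8.5,0,0,-1,0,8.5,0,0,-2,0,8.5,0,0,-2,0,8.5,0,0,-2,0,8.5,0,0,0,0,8.5])

```text
time: 16.7
eef_pos: [0.4645, 0.3144, 0.1514]
tcp_rot: [0.806, -0.591, -0.022, 0.007]
contact_force: [0.2, -0.3, -0.1]
opening: 0.99
```

```bash
python3 q.py; python3 w.py w6 .456 .3155 .084
```

```text
16.7 pos [0.4645 0.3144 0.1514] q [0.4003 0.1321 1.9113 0.0338 1.1321 1.651 ] z [-0.043  0.015 -0.999] F [ 0.2 -0.3 -0.1]
tool-frame tilt: vertical in tool axes [ 0.0272 -0.0365  0.999 ]
0.084 [4.595e-01 3.164e-01 1.850e-02 7.570e+02] 972 medz 0.0853
t 16.7 pos [0.4645 0.3144 0.1514] delta tool cm [59.67 22.13 -5.68] n5 13.0 yaw -1.266 q6 1.65 tilt 2.61 F [ 0.2 -0.3 -0.1] op 0.99
```

View pics/w6.png

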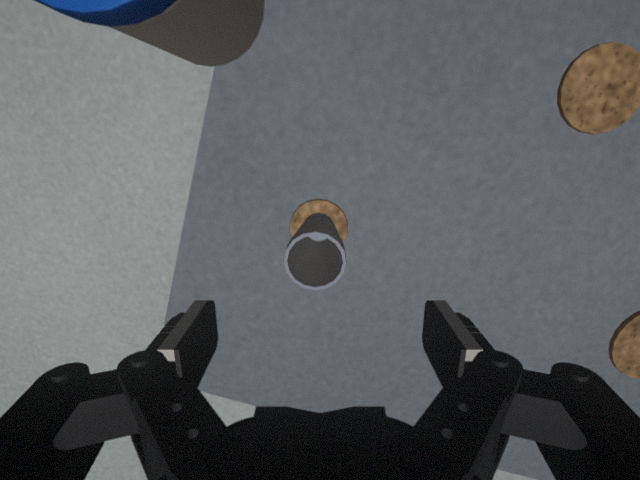

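Slim stands upright on the small mat at (315,240). Back to the stack.

Emit:
send_rows(motion=[0,0,-3,0,8.5,0.5,0.1,-3,0,8.5,2,0.4,-1,0,8.5,4,0.8,0,0,8.5,4,0.8,0,0,8.5,4,0.8,0,0,8.5,4,0.8,0,0,8.5,4,0.8,0,0,8.5,4,0.8,0,0,8.5,4,0.8,0,0,8.5])

```text
time: 17.75
eef_pos: [0.4955, -0.0033, 0.2056]
tcp_rot: [0.809, -0.587, -0.028, 0.013]
contact_force: [1.7, -0.6, -0.2]
opening: 1.0
```

```bash
python3 q.py; python3 g.py .437 -.322 .2; python3 mat.py w7 .446 -.019 .04
```

```text
17.75 pos [ 0.4955 -0.0033  0.2056] q [-2.1100e-01 -5.6100e-02  2.0007e+00 -1.4000e-03  1.2589e+00  1.0447e+00] z [-0.0607  0.0116 -0.9981] F [ 1.7 -0.6 -0.2]
tool-frame tilt: vertical in tool axes [ 0.0299 -0.0541  0.9981]
t 17.75 pos [ 0.4955 -0.0033  0.2056] delta tool cm [28.5  15.42  0.54] n5 7.0 yaw -1.256 q6 1.04 tilt 3.55 F [ 1.7 -0.6 -0.2] op 1.0
n 4332 z 0.0076 mec [ 0.4459 -0.0246] 0.0415 hullcentroid 0.446 -0.0247 rA 0.0403
```

Emit:
send_rows(motion=[1.5,0.8,0,0,8.5,1.5,0.8,0,0,8.5,1.5,0.8,0,0,8.5,1.5,0.8,0,0,8.5,1.5,0.8,0,0,8.5,1.5,0.8,0,0,8.5,1.5,0.8,0,0,8.5,1.5,0.8,0,0,8.5,1.5,0.8,0,0,8.5,1.5,0.8,0,0,8.5])

```text
time: 18.8
eef_pos: [0.4579, -0.1796, 0.1925]
tcp_rot: [0.806, -0.59, -0.037, 0.017]
contact_force: [0.4, 0.2, 0.1]
opening: 0.999
```

```bash
python3 q.py; python3 g.py .437 -.322 .2
```

```text
18.8 pos [ 0.4579 -0.1796  0.1925] q [-0.5657 -0.0389  2.0099 -0.0301  1.2476  0.7079] z [-0.0801  0.0171 -0.9966] F [0.4 0.2 0.1]
tool-frame tilt: vertical in tool axes [ 0.0405 -0.0712  0.9966]
t 18.8 pos [ 0.4579 -0.1796  0.1925] delta tool cm [12.9   6.36 -0.82] n5 3.0 yaw -1.264 q6 0.71 tilt 4.7 F [0.4 0.2 0.1] op 0.999
```

Emit:
send_rows(motion=[0,0,0,0,8.5,0,0,0,0,8.5,0,0,0,0,8.5,0,0,0,0,8.5,0,0,0,0,8.5,0,0,0,0,8.5])

```text
time: 19.4
eef_pos: [0.4568, -0.1771, 0.1893]
tcp_rot: [0.806, -0.59, -0.04, 0.017]
contact_force: [0.8, 1.2, -0.5]
opening: 0.995
```

```bash
python3 q.py
```

```text
19.4 pos [ 0.4568 -0.1771  0.1893] q [-0.5631 -0.0369  2.0142 -0.0289  1.2471  0.7104] z [-0.0844  0.0209 -0.9962] F [ 0.8  1.2 -0.5]
tool-frame tilt: vertical in tool axes [ 0.0455 -0.0741  0.9962]
```

Emit:
send_rows(motion=[0,-1.5,0,0,8.5,0,-1.5,0,0,8.5,0,-1.5,0,0,8.5,0,-1.5,0,0,8.5,0,-1.5,0,0,8.5,0,-1.5,0,0,8.5,0,-1.5,0,0,8.5,0,-1.5,0,0,8.5])

```text
time: 20.2
eef_pos: [0.5826, -0.1356, 0.1798]
tcp_rot: [0.807, -0.589, -0.039, 0.016]
contact_force: [0.3, -0.4, -0.5]
opening: 0.995
```

```bash
python3 q.py
```

```text
20.2 pos [ 0.5826 -0.1356  0.1798] q [-0.3931  0.2114  1.7658 -0.0126  1.2471  0.8732] z [-0.0809  0.0206 -0.9965] F [ 0.3 -0.4 -0.5]
tool-frame tilt: vertical in tool axes [ 0.0443 -0.0708  0.9965]
```

Emit:
send_rows(motion=[0,-2,-0.5,0,8.5,0,-2,-0.5,0,8.5,0,-2,-0.5,0,8.5,0,-2,-0.5,0,8.5,0,-2,-0.5,0,8.5,0,0,0,0,8.5,0,0,0,0,8.5])

```text
time: 20.9
eef_pos: [0.6915, -0.097, 0.1929]
tcp_rot: [0.809, -0.587, -0.04, 0.015]
contact_force: [0.2, 0.2, -0.4]
opening: 0.995
```

```bash
python3 q.py
```

```text
20.9 pos [ 0.6915 -0.097   0.1929] q [-0.2838  0.4117  1.4891 -0.0018  1.3262  0.9726] z [-0.0823  0.0222 -0.9964] F [ 0.2  0.2 -0.4]
tool-frame tilt: vertical in tool axes [ 0.0466 -0.0714  0.9964]
```

Emit:
send_rows(motion=[0,0,0,0,8.5,0,0,0,0,8.5,0,0,0,0,8.5,0,0,0,0,8.5,0,0,0,0,8.5,0,0,0,0,8.5])

```text
time: 21.5
eef_pos: [0.6891, -0.0975, 0.1919]
tcp_rot: [0.808, -0.588, -0.041, 0.016]
contact_force: [0.6, 0.3, -0.2]
opening: 0.994
```

```bash
python3 q.py
```

```text
21.5 pos [ 0.6891 -0.0975  0.1919] q [-0.2853  0.4093  1.4942 -0.0023  1.3262  0.9729] z [-0.0851  0.0227 -0.9961] F [ 0.6  0.3 -0.2]
tool-frame tilt: vertical in tool axes [ 0.0478 -0.074   0.9961]
```

```bash
python3 g.py .56 .02 .09
```

```text
t 21.5 pos [ 0.6891 -0.0975  0.1919] delta tool cm [-14.64   7.86  11.52] n5 5.0 yaw -1.259 q6 0.97 tilt 5.05 F [ 0.6  0.3 -0.2] op 0.994
```

Emit:
send_rows(motion=[-2,1.1,1,0,8.5,-2.5,1.3,2,0,8.5,-2.5,1.3,2,0,8.5,-2.5,1.3,2,0,8.5,-2.5,1.3,2,0,8.5,-2,1,1.5,0,8.5,0,0,0.5,0,8.5,0,0,0,0,8.5])

```text
time: 22.3
eef_pos: [0.5652, 0.0168, 0.093]
tcp_rot: [0.807, -0.589, -0.037, 0.015]
contact_force: [-0.1, 0.1, 1.4]
opening: 0.993
```

```bash
python3 q.py
```

```text
22.3 pos [0.5652 0.0168 0.093 ] q [-0.1533  0.2434  1.9026  0.0093  1.0757  1.1026] z [-0.0778  0.0203 -0.9968] F [-0.1  0.1  1.4]
tool-frame tilt: vertical in tool axes [ 0.043  -0.0679  0.9968]
```

Emit:
send_rows(motion=[0,0,0,0,8.5,0,0,0,0,8.5,0,0,0,0,8.5,0,0,0,0,8.5])

```text
time: 22.7
eef_pos: [0.5699, 0.014, 0.0964]
tcp_rot: [0.807, -0.59, -0.034, 0.013]
contact_force: [-0.3, 0.6, 0.4]
opening: 0.997
```

```bash
python3 q.py
```

```text
22.7 pos [0.5699 0.014  0.0964] q [-0.1567  0.2442  1.8941  0.0086  1.0759  1.1019] z [-0.0705  0.0188 -0.9973] F [-0.3  0.6  0.4]
tool-frame tilt: vertical in tool axes [ 0.0392 -0.0615  0.9973]
```

Emit:
send_rows(motion=[0,0,1.5,0,8.5,0,0,1.5,0,8.5,0,0,1,0,8.5,0,0,0,0,8.5])

```text
time: 23.1
eef_pos: [0.5671, 0.0141, 0.0529]
tcp_rot: [0.806, -0.59, -0.034, 0.013]
contact_force: [-0.5, 0.2, 0.1]
opening: 0.995
```

```bash
python3 q.py
```

```text
23.1 pos [0.5671 0.0141 0.0529] q [-0.1573  0.3019  1.9163  0.009   0.9959  1.1016] z [-0.0704  0.0188 -0.9973] F [-0.5  0.2  0.1]
tool-frame tilt: vertical in tool axes [ 0.0392 -0.0614  0.9973]
```

Emit:
send_rows(motion=[0,0,0,0,8.5,0,0,0,0,8.5,0,0,0,0,8.5,0,0,0,0,8.5])

```text
time: 23.5
eef_pos: [0.5668, 0.0143, 0.0523]
tcp_rot: [0.806, -0.59, -0.034, 0.013]
contact_force: [-0.6, 0.4, 0.2]
opening: 0.993
```

```bash
python3 q.py
```

```text
23.5 pos [0.5668 0.0143 0.0523] q [-0.157   0.3029  1.9165  0.009   0.9959  1.1016] z [-0.0715  0.019  -0.9973] F [-0.6  0.4  0.2]
tool-frame tilt: vertical in tool axes [ 0.0397 -0.0624  0.9973]
```

Emit:
send_rows(motion=[0,-0.5,-0.5,0,8.5,0,-1,-1,0,8.5,0,-1,-1,0,8.5,0,-1,-1,0,8.5,0,-1,-1,0,8.5,0,-1,-1,0,8.5,0,-1,-1,0,8.5,0,-1,-1,0,8.5,0,-0.5,-0.5,0,8.5,0,0,0,0,8.5])

```text
time: 24.5
eef_pos: [0.6619, 0.0399, 0.1417]
tcp_rot: [0.807, -0.59, -0.028, 0.009]
contact_force: [-0.6, 0.4, -0.1]
opening: 0.995
```

```bash
python3 q.py
```

```text
24.5 pos [0.6619 0.0399 0.1417] q [-0.0972  0.37    1.6414  0.0133  1.1877  1.1599] z [-0.0559  0.0178 -0.9983] F [-0.6  0.4 -0.1]
tool-frame tilt: vertical in tool axes [ 0.034  -0.0479  0.9983]
```

Emit:
send_rows(motion=[0,2.5,2.5,0,8.5,0,2.5,2.5,0,8.5,0,2.5,2.5,0,8.5,0,0,0,0,8.5,0,0,0,0,8.5])

```text
time: 25.0
eef_pos: [0.5853, 0.0182, 0.0695]
tcp_rot: [0.807, -0.59, -0.026, 0.008]
contact_force: [1.3, 0.0, 1.4]
opening: 0.996
```

```bash
python3 q.py
```

```text
25.0 pos [0.5853 0.0182 0.0695] q [-0.1463  0.3035  1.8769  0.0114  1.0159  1.109 ] z [-0.0526  0.0176 -0.9985] F [1.3 0.  1.4]
tool-frame tilt: vertical in tool axes [ 0.0327 -0.0447  0.9985]
```

Emit:
send_rows(motion=[0,-0.5,-0.5,0,8.5,0,-1,-1,0,8.5,0,-1,-1,0,8.5,0,-1,-1,0,8.5,0,-1,-1,0,8.5,0,-1,-1,0,8.5,0,-1,-1,0,8.5,0,-1,-1,0,8.5,0,-0.5,-0.5,0,8.5,0,0,0,0,8.5])

```text
time: 26.0
eef_pos: [0.6887, 0.0453, 0.1711]
tcp_rot: [0.809, -0.588, -0.011, -0.001]
contact_force: [1.0, 0.4, 0.2]
opening: 0.996
```

```bash
python3 q.py
```

```text
26.0 pos [0.6887 0.0453 0.1711] q [-0.086   0.3769  1.5746  0.0146  1.2087  1.1669] z [-0.0173  0.0152 -0.9997] F [1.  0.4 0.2]
tool-frame tilt: vertical in tool axes [ 0.0197 -0.0118  0.9997]
```

Emit:
send_rows(motion=[0,2.5,2.5,0,8.5,0,2.5,2.5,0,8.5,0,2.5,2.5,0,8.5,0,0,0,0,8.5,0,0,0,0,8.5])

```text
time: 26.5
eef_pos: [0.6175, 0.0234, 0.0983]
tcp_rot: [0.809, -0.588, -0.008, -0.003]
contact_force: [0.7, -0.0, 0.9]
opening: 0.997
```

```bash
python3 q.py; python3 g.py .437 -.322 .18
```

```text
26.5 pos [0.6175 0.0234 0.0983] q [-0.1316  0.3061  1.8112  0.0154  1.0357  1.1174] z [-0.0095  0.0146 -0.9998] F [ 0.7 -0.   0.9]
tool-frame tilt: vertical in tool axes [ 0.0168 -0.0045  0.9998]
t 26.5 pos [0.6175 0.0234 0.0983] delta tool cm [27.14 27.87 -8.5 ] n5 8.0 yaw -1.257 q6 1.12 tilt 1.0 F [ 0.7 -0.   0.9] op 0.997
```

Emit:
send_rows(motion=[0,0,-1.5,0,8.5,0,0,-2.5,0,8.5,1,1,-2.5,0,8.5,2,2,-1.5,0,8.5,2.5,2.5,0,0,8.5,2.5,2.5,0,0,8.5,2.5,2.5,0,0,8.5,2.5,2.5,0,0,8.5,2.5,2.5,0,0,8.5,2.5,2.5,0,0,8.5,2.5,2.5,0,0,8.5,2,2,0,0,8.5])

```text
time: 27.7
eef_pos: [0.4954, -0.2746, 0.2191]
tcp_rot: [0.812, -0.582, 0.023, -0.01]
contact_force: [0.7, -0.4, -0.4]
opening: 0.994
```

```bash
python3 q.py; python3 g.py .437 -.322 .18
```

```text
27.7 pos [ 0.4954 -0.2746  0.2191] q [-0.6958  0.0325  1.887   0.0256  1.1786  0.5389] z [ 0.0486 -0.0098 -0.9988] F [ 0.7 -0.4 -0.4]
tool-frame tilt: vertical in tool axes [-0.0249  0.0429  0.9988]
t 27.7 pos [ 0.4954 -0.2746  0.2191] delta tool cm [2.52 7.22 3.67] n5 2.0 yaw -1.245 q6 0.54 tilt 2.84 F [ 0.7 -0.4 -0.4] op 0.994
```

Emit:
send_rows(motion=[0.5,1.2,0,0,8.5,0.5,1.2,0.2,0,8.5,0.4,1,0.5,0,8.5,0.4,1,0.5,0,8.5,0.2,0.5,0.5,0,8.5,0,0,0.5,0,8.5,0,0,0,0,8.5])

```text
time: 28.4
eef_pos: [0.4572, -0.3137, 0.2012]
tcp_rot: [0.812, -0.583, 0.028, -0.01]
contact_force: [0.9, -0.0, -0.3]
opening: 0.994
```

```bash
python3 q.py; python3 g.py .437 -.322 .15
```

```text
28.4 pos [ 0.4572 -0.3137  0.2012] q [-0.7981  0.017   1.937   0.0332  1.1358  0.4332] z [ 0.0578 -0.0162 -0.9982] F [ 0.9 -0.  -0.3]
tool-frame tilt: vertical in tool axes [-0.0339  0.0496  0.9982]
t 28.4 pos [ 0.4572 -0.3137  0.2012] delta tool cm [-0.03  2.43  5.01] n5 2.0 yaw -1.245 q6 0.43 tilt 3.44 F [ 0.9 -0.  -0.3] op 0.994
```

Emit:
send_rows(motion=[0,0.2,0.4,0,8.5,0,0.4,0.8,0,8.5,0,0.4,0.8,0,8.5,0,0.4,0.8,0,8.5,0,0.4,0.8,0,8.5,0,0.2,0.6,0,8.5,0,0.1,0.3,0,8.5,0,0,0,0,8.5])

```text
time: 29.2
eef_pos: [0.4385, -0.32, 0.1494]
tcp_rot: [0.813, -0.582, 0.027, -0.011]
contact_force: [-0.1, -0.3, 0.1]
opening: 0.996
```

```bash
python3 q.py; python3 g.py .437 -.322 .10
```

```text
29.2 pos [ 0.4385 -0.32    0.1494] q [-0.8325  0.0513  2.0032  0.0375  1.0399  0.392 ] z [ 0.0559 -0.0134 -0.9983] F [-0.1 -0.3  0.1]
tool-frame tilt: vertical in tool axes [-0.0306  0.0486  0.9983]
t 29.2 pos [ 0.4385 -0.32    0.1494] delta tool cm [-0.01  0.45  4.92] n5 1.0 yaw -1.243 q6 0.39 tilt 3.29 F [-0.1 -0.3  0.1] op 0.996
```

Emit:
send_rows(motion=[2.8,-1.2,-2.5,0,8.5,2.8,-1.2,-2.5,0,8.5,2.8,-1.2,-2.5,0,8.5,0,0,0,0,8.5,0,0,0,0,8.5])

```text
time: 29.7
eef_pos: [0.4953, -0.3866, 0.2271]
tcp_rot: [0.813, -0.582, 0.023, -0.012]
contact_force: [-0.1, -0.2, -1.0]
opening: 0.997
```

```bash
python3 q.py
```

```text
29.7 pos [ 0.4953 -0.3866  0.2271] q [-0.8371  0.1644  1.7294  0.035   1.2082  0.3936] z [ 0.051  -0.0076 -0.9987] F [-0.1 -0.2 -1. ]
tool-frame tilt: vertical in tool axes [-0.0236  0.0458  0.9987]
```

Emit:
send_rows(motion=[-0.5,0.2,0.5,0,8.5,-0.9,0.4,0.9,0,8.5,-0.9,0.4,0.9,0,8.5,-0.9,0.4,0.9,0,8.5,-0.9,0.4,0.9,0,8.5,-0.9,0.4,0.9,0,8.5,-0.9,0.4,0.9,0,8.5,-0.5,0.2,0.4,0,8.5,0,0,0,0,8.5])

```text
time: 30.6
eef_pos: [0.4394, -0.3197, 0.1456]
tcp_rot: [0.814, -0.581, 0.011, -0.014]
contact_force: [0.2, -0.3, 0.4]
opening: 0.996
```

```bash
python3 q.py; python3 g.py .437 -.322 .12
```

```text
30.6 pos [ 0.4394 -0.3197  0.1456] q [-0.8312  0.0739  1.9865  0.0377  1.0654  0.3912] z [ 0.0353  0.0102 -0.9993] F [ 0.2 -0.3  0.4]
tool-frame tilt: vertical in tool axes [-0.0018  0.0367  0.9993]
t 30.6 pos [ 0.4394 -0.3197  0.1456] delta tool cm [0.14 0.39 2.55] n5 1.0 yaw -1.24 q6 0.39 tilt 2.1 F [ 0.2 -0.3  0.4] op 0.996
```

```bash
python3 w.py w8 .437 -.322 .081 .065; python3 g.py .4375 -.322 .075
```

```text
0.081 [ 4.368e-01 -3.222e-01  2.530e-02  1.099e+03] 1440 medz 0.0832
0.065 [ 4.414e-01 -3.215e-01  2.860e-02  5.860e+02] 1605 medz 0.0671
t 30.6 pos [ 0.4394 -0.3197  0.1456] delta tool cm [ 0.08  0.29 -5.45] n5 2.0 yaw -1.24 q6 0.39 tilt 2.1 F [ 0.2 -0.3  0.4] op 0.996
t 30.65 pos [ 0.4396 -0.3201  0.1459] delta tool cm [0.1  0.53 7.08] n5 2.0 yaw -1.241 q6 0.39 tilt 2.12 F [-0.6 -0.1  0.5] op 0.995
```

View pics/w8.png

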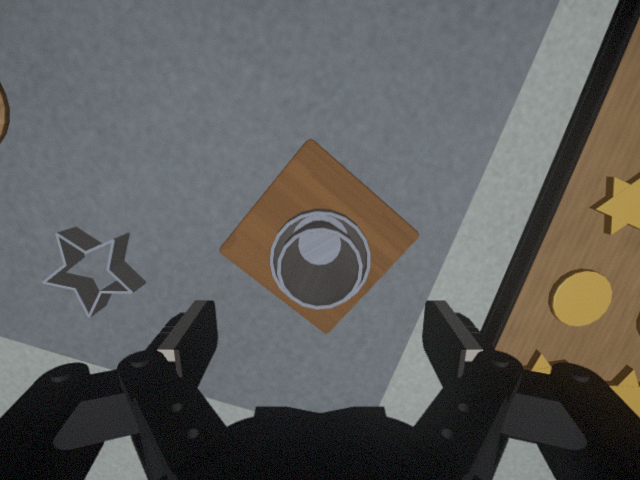

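The middle rim is at (320,263) and still centred.

Emit:
send_rows(motion=[0.1,0.3,0.5,0,8.2,0,0.2,1,0,8,0,0,1,0,7.5,0,0,1,0,7.5,0,0,1,0,7.5,0,0,1,0,7.5,0,0,0.7,0,7.5,0,0,0.3,0,7.5,0,0,0,0,7.5])

```text
time: 31.55
eef_pos: [0.4382, -0.3235, 0.0751]
tcp_rot: [0.813, -0.581, 0.012, -0.014]
contact_force: [-0.1, 0.0, 0.7]
opening: 0.874
```

```bash
python3 q.py; python3 g.py .4375 -.322 .067
```

```text
31.55 pos [ 0.4382 -0.3235  0.0751] q [-0.8376  0.1758  2.0213  0.0413  0.9273  0.3788] z [ 0.0363  0.009  -0.9993] F [-0.1  0.   0.7]
tool-frame tilt: vertical in tool axes [-0.0033  0.0373  0.9993]
t 31.55 pos [ 0.4382 -0.3235  0.0751] delta tool cm [-0.17  0.05  0.81] n5 1.0 yaw -1.241 q6 0.38 tilt 2.14 F [-0.1  0.   0.7] op 0.874
```

Emit:
send_rows(motion=[-0.15,0.05,0.4,0,7,0,0,0.3,0,6.5,0,0,0.1,0,6,0,0,0,0,5.5,0,0,0,0,4.5,0,0,0,0,4,0,0,0,0,4])

```text
time: 32.25
eef_pos: [0.4382, -0.3225, 0.068]
tcp_rot: [0.814, -0.581, 0.013, -0.014]
contact_force: [-0.4, -0.1, 0.0]
opening: 0.628
```

```bash
python3 q.py; python3 g.py .4375 -.322 .067
```

```text
32.25 pos [ 0.4382 -0.3225  0.068 ] q [-0.8364  0.1846  2.0268  0.042   0.9106  0.3787] z [ 0.038   0.0074 -0.9993] F [-0.4 -0.1  0. ]
tool-frame tilt: vertical in tool axes [-0.0053  0.0383  0.9993]
t 32.25 pos [ 0.4382 -0.3225  0.068 ] delta tool cm [-0.07  0.05  0.1 ] n5 1.0 yaw -1.241 q6 0.38 tilt 2.22 F [-0.4 -0.1  0. ] op 0.628
```

Emit:
send_rows(motion=[0,0,-0.4,0,4,0,0,-0.8,0,4,0,0,-1.5,0,4,0,0,-2,0,4,0,0,-2,0,4,0,0,-1.5,0,4,0,0,-1,0,4,0,0,0,0,4])

```text
time: 33.05
eef_pos: [0.4347, -0.324, 0.1693]
tcp_rot: [0.814, -0.581, 0.016, -0.013]
contact_force: [-0.9, -0.4, -1.4]
opening: 0.621
```

```bash
python3 q.py; python3 g.py .6255 .1455 .17; python3 - <<'E'
from h import *
snap('wrist','w9')
E
```

```text
33.05 pos [ 0.4347 -0.324   0.1693] q [-0.843   0.0381  1.9767  0.0367  1.1026  0.3815] z [ 0.0407  0.0036 -0.9992] F [-0.9 -0.4 -1.4]
tool-frame tilt: vertical in tool axes [-0.0098  0.0396  0.9992]
t 33.05 pos [ 0.4347 -0.324   0.1693] delta tool cm [-38.23 -33.25   0.88] n5 11.0 yaw -1.241 q6 0.38 tilt 2.34 F [-0.9 -0.4 -1.4] op 0.621
```

View pics/w9.png

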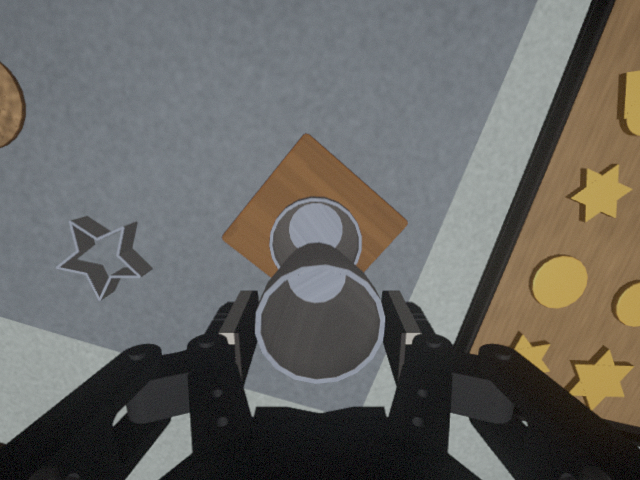

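The middle mould is held at (320,320) and the wide one is still on the board at (315,240).

Emit:
send_rows(motion=[-1,-0.9,0,0,4,-2,-1.7,0,0,4,-2,-1.7,0,0,4,-2,-1.7,0,0,4,-2,-1.7,0,0,4,-2,-1.7,0,0,4,-2,-1.7,0,0,4,-2,-1.7,0,0,4,-2,-1.7,0,0,4])

```text
time: 34.0
eef_pos: [0.5146, -0.1009, 0.1631]
tcp_rot: [0.812, -0.584, 0.005, -0.014]
contact_force: [0.6, -0.1, -1.4]
opening: 0.622
```

```bash
python3 q.py; python3 g.py .6255 .1455 .17
```

```text
34.0 pos [ 0.5146 -0.1009  0.1631] q [-0.3996  0.0104  2.0171  0.0286  1.0984  0.8339] z [ 0.0244  0.0173 -0.9996] F [ 0.6 -0.1 -1.4]
tool-frame tilt: vertical in tool axes [0.0086 0.0287 0.9996]
t 34.0 pos [ 0.5146 -0.1009  0.1631] delta tool cm [-1.982e+01 -1.838e+01  1.000e-02] n5 6.0 yaw -1.246 q6 0.83 tilt 1.72 F [ 0.6 -0.1 -1.4] op 0.622
```

Emit:
send_rows(motion=[-2,-1.9,0,0,4,-2,-1.9,0,0,4,-2,-1.9,0,0,4,-2,-1.9,0,0,4,-2,-1.9,0,0,4,-2,-1.9,0,0,4,-2,-1.9,0,0,4,-1.5,-1.4,0,0,4,-1,-1,0,0,4,-0.4,-0.4,0,0,4,0,0,0,0,4,0,0,0,0,4])

```text
time: 35.2
eef_pos: [0.6049, 0.1338, 0.1534]
tcp_rot: [0.814, -0.58, -0.009, -0.008]
contact_force: [-0.4, -0.9, -1.7]
opening: 0.621
```

```bash
python3 q.py; python3 g.py .6255 .1455 .17; python3 mat.py w10 .6255 .1455 .032
```

```text
35.2 pos [0.6049 0.1338 0.1534] q [0.0445 0.2392 1.7826 0.0262 1.1238 1.2711] z [-0.0049  0.0234 -0.9997] F [-0.4 -0.9 -1.7]
tool-frame tilt: vertical in tool axes [0.0237 0.0031 0.9997]
t 35.2 pos [0.6049 0.1338 0.1534] delta tool cm [-0.47 -2.33 -1.64] n5 1.0 yaw -1.238 q6 1.27 tilt 1.37 F [-0.4 -0.9 -1.7] op 0.621
n 4519 z 0.0077 mec [0.6245 0.1462] 0.0325 hullcentroid 0.6246 0.146 rA 0.032
```

View pics/w10.png

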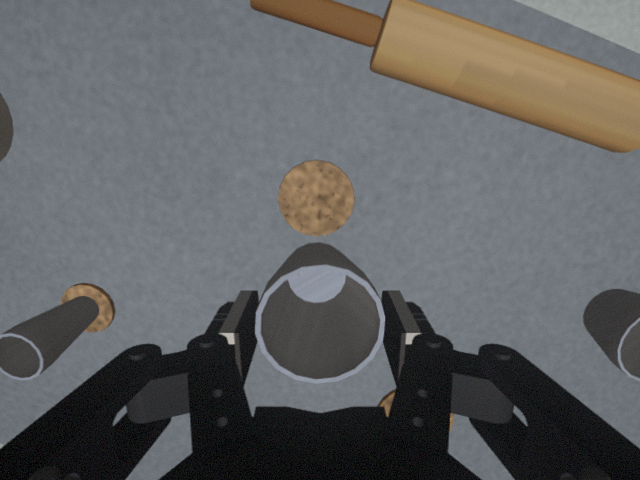

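The medium mat is at (317,197) just ahead. A slow out-and-up loop now, to take out the relative tilt before lowering.

Emit:
send_rows(motion=[0,-0.5,-0.5,0,4,0,-1,-1,0,4,0,-1,-1,0,4,0,-1,-1,0,4,0,-1,-1,0,4,0,-1,-1,0,4,0,-1,-1,0,4,0,-0.5,-0.5,0,4,0,0,0,0,4])

```text
time: 36.15
eef_pos: [0.6756, 0.148, 0.2299]
tcp_rot: [0.811, -0.585, -0.007, -0.009]
contact_force: [0.1, -0.2, -0.7]
opening: 0.622
```

```bash
python3 q.py; python3 g.py .6268 .1453 .15
```

```text
36.15 pos [0.6756 0.148  0.2299] q [0.061  0.3218 1.5352 0.0236 1.2851 1.3034] z [-0.0019  0.0226 -0.9997] F [ 0.1 -0.2 -0.7]
tool-frame tilt: vertical in tool axes [0.022  0.0054 0.9997]
t 36.15 pos [0.6756 0.148  0.2299] delta tool cm [-1.11  4.76  7.99] n5 2.0 yaw -1.249 q6 1.3 tilt 1.3 F [ 0.1 -0.2 -0.7] op 0.622
```

Emit:
send_rows(motion=[-0.4,1.6,2.5,0,4,-0.4,1.6,2.5,0,4,-0.3,1.4,2.5,0,4,0,0,0,0,4,0,0,0,0,4])

```text
time: 36.65
eef_pos: [0.6269, 0.1435, 0.1536]
tcp_rot: [0.81, -0.586, -0.007, -0.009]
contact_force: [0.6, 0.0, -1.1]
opening: 0.625
```

```bash
python3 q.py; python3 g.py .6268 .1453 .10
```

```text
36.65 pos [0.6269 0.1435 0.1536] q [0.0588 0.2855 1.7253 0.0246 1.1297 1.2999] z [-2.000e-04  2.220e-02 -9.998e-01] F [ 0.6  0.  -1.1]
tool-frame tilt: vertical in tool axes [0.0212 0.0068 0.9998]
t 36.65 pos [0.6269 0.1435 0.1536] delta tool cm [-0.06 -0.01  5.37] n5 2.0 yaw -1.252 q6 1.3 tilt 1.27 F [ 0.6  0.  -1.1] op 0.625
```

Emit:
send_rows(motion=[0,-0.1,1,0,4,0,0,1.5,0,4,0,0,1.5,0,4,0,0,1.5,0,4,0,0,1,0,4,0,0,0.7,0,4,0,0,0.3,0,4,0,0,0,0,4,0,0,0,0,4])

```text
time: 37.55
eef_pos: [0.6321, 0.1456, 0.0751]
tcp_rot: [0.81, -0.586, -0.004, -0.011]
contact_force: [0.3, 0.1, -1.6]
opening: 0.624
```

```bash
python3 q.py; python3 g.py .6276 .1452 .06
```

```text
37.55 pos [0.6321 0.1456 0.0751] q [0.0615 0.3871 1.7535 0.0265 0.9943 1.2993] z [ 0.0055  0.0226 -0.9997] F [ 0.3  0.1 -1.6]
tool-frame tilt: vertical in tool axes [0.0197 0.0123 0.9997]
t 37.55 pos [0.6321 0.1456 0.0751] delta tool cm [-0.08  0.46  1.5 ] n5 1.0 yaw -1.252 q6 1.3 tilt 1.33 F [ 0.3  0.1 -1.6] op 0.624
```

Emit:
send_rows(motion=[-0.05,0.25,0.4,0,4,0,0.2,0.4,0,4,0,0,0.2,0,4,0,0,0,0,4,0,0,0,0,4])

```text
time: 38.05
eef_pos: [0.6285, 0.1449, 0.0664]
tcp_rot: [0.81, -0.586, -0.003, -0.012]
contact_force: [0.3, 0.3, -1.5]
opening: 0.624
```

```bash
python3 q.py; python3 g.py .6272 .1453 .058
```

```text
38.05 pos [0.6285 0.1449 0.0664] q [0.0608 0.39   1.7683 0.0268 0.973  1.2978] z [ 0.0092  0.0228 -0.9997] F [ 0.3  0.3 -1.5]
tool-frame tilt: vertical in tool axes [0.0188 0.0158 0.9997]
t 38.05 pos [0.6285 0.1449 0.0664] delta tool cm [-0.06  0.12  0.84] n5 1.0 yaw -1.252 q6 1.3 tilt 1.41 F [ 0.3  0.3 -1.5] op 0.624
```

Emit:
send_rows(motion=[-0.05,0.1,0.2,0,4,0,0,0.2,0,4,0,0,0.15,0,4,0,0,0.1,0,4,0,0,0,0,4])

```text
time: 38.55
eef_pos: [0.6276, 0.1453, 0.0596]
tcp_rot: [0.81, -0.586, -0.003, -0.012]
contact_force: [-0.1, -0.2, -0.9]
opening: 0.622
```

```bash
python3 q.py
```

```text
38.55 pos [0.6276 0.1453 0.0596] q [0.0615 0.3975 1.7726 0.027  0.9605 1.2981] z [ 0.0098  0.0228 -0.9997] F [-0.1 -0.2 -0.9]
tool-frame tilt: vertical in tool axes [0.0186 0.0165 0.9997]
```

Emit:
send_rows(motion=[0,0,0.1,0,4,0,0,0.06,0,4,0,0,0,0,4])

```text
time: 38.85
eef_pos: [0.6281, 0.1454, 0.0585]
tcp_rot: [0.81, -0.586, -0.002, -0.012]
contact_force: [-0.2, 0.1, -1.5]
opening: 0.617
```

```bash
python3 q.py
```

```text
38.85 pos [0.6281 0.1454 0.0585] q [0.0616 0.3995 1.7722 0.0273 0.9579 1.2981] z [ 0.0107  0.023  -0.9997] F [-0.2  0.1 -1.5]
tool-frame tilt: vertical in tool axes [0.0185 0.0174 0.9997]
```

Emit:
send_rows(motion=[0,0,0.08,0,4,0,0,0.06,0,4,0,0,0,0,4])

```text
time: 39.15
eef_pos: [0.6289, 0.1456, 0.0585]
tcp_rot: [0.81, -0.586, -0.002, -0.013]
contact_force: [-0.4, -0.2, -0.8]
opening: 0.619
```

```bash
python3 q.py; python3 - <<'E'
from h import *
im,d,W,st=snap('side')
c=cv2.resize(im[130:270,250:430],None,fx=4,fy=4); cv2.imwrite('pics/s2.png',c[:,:,::-1])
im,d,W,st=snap('scene')
c=cv2.resize(im[150:290,300:480],None,fx=4,fy=4); cv2.imwrite('pics/c2.png',c[:,:,::-1])
E
```

```text
39.15 pos [0.6289 0.1456 0.0585] q [0.0618 0.4004 1.7711 0.0275 0.9565 1.2981] z [ 0.0124  0.0232 -0.9997] F [-0.4 -0.2 -0.8]
tool-frame tilt: vertical in tool axes [0.0182 0.019  0.9997]
```

View pics/s2.png

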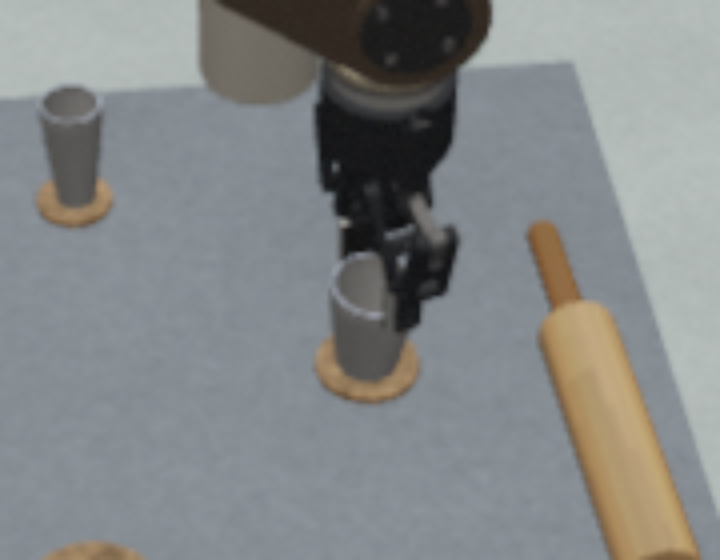

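View pics/c2.png

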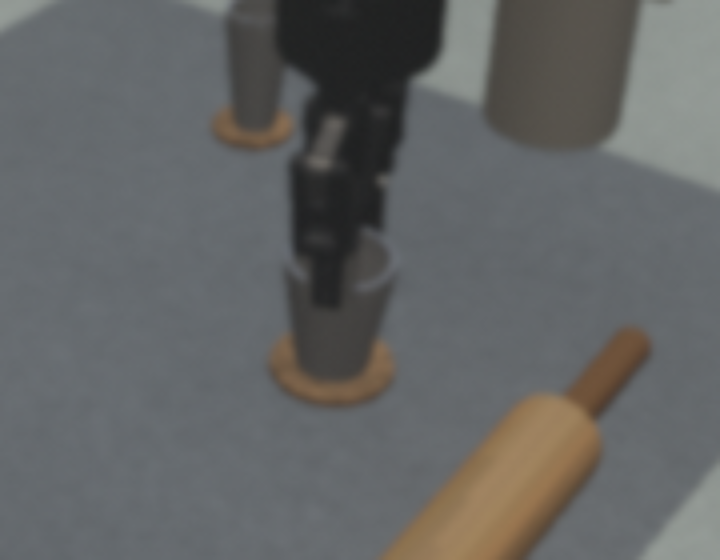

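The middle mould's foot is centred on the medium mat in both views and touching it. Slim also stands well on its mat. Release.

Emit:
send_rows(motion=[0,0,0,0,5.5,0,0,0,0,5.8,0,0,0,0,6.2,0,0,0,0,7,0,0,0,0,8,0,0,0,0,8.5,0,0,-0.5,0,8.5,0,0,-1,0,8.5,0,0,-2,0,8.5,0,0,-2,0,8.5,0,0,-2,0,8.5,0,0,0,0,8.5])

```text
time: 40.45
eef_pos: [0.6284, 0.1436, 0.1385]
tcp_rot: [0.81, -0.586, -0.001, -0.013]
contact_force: [0.9, -0.1, 0.7]
opening: 0.998
```

```bash
python3 q.py; python3 w.py w11 .625 .1455 .072; python3 g.py .5146 -.1 .19
```

```text
40.45 pos [0.6284 0.1436 0.1385] q [0.0588 0.2977 1.74   0.0252 1.0887 1.2993] z [ 0.014   0.0232 -0.9996] F [ 0.9 -0.1  0.7]
tool-frame tilt: vertical in tool axes [0.0176 0.0205 0.9996]
0.072 [6.271e-01 1.463e-01 2.530e-02 1.003e+03] 1349 medz 0.0733
t 40.45 pos [0.6284 0.1436 0.1385] delta tool cm [38.04 32.81 -7.5 ] n5 11.0 yaw -1.252 q6 1.3 tilt 1.55 F [ 0.9 -0.1  0.7] op 0.998
t 40.5 pos [0.6274 0.1436 0.1367] delta tool cm [19.49 18.25 -6.01] n5 6.0 yaw -1.252 q6 1.3 tilt 1.47 F [0.  0.4 1. ] op 0.998
```

View pics/w11.png

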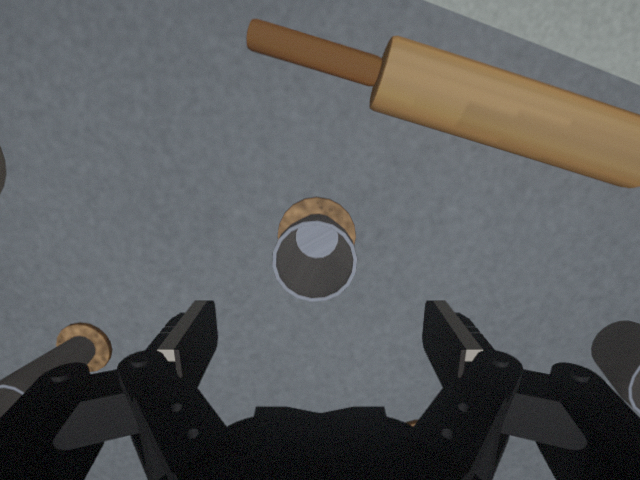

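Middle stands upright on its mat at (315,250). Back for the wide one.

Emit:
send_rows(motion=[0,0,-2,0,8.5,0.5,0.5,-2,0,8.5,1.5,1.2,-1,0,8.5,2,1.7,0,0,8.5,2,1.7,0,0,8.5,2,1.7,0,0,8.5,2,1.7,0,0,8.5,2,1.7,0,0,8.5,2,1.7,0,0,8.5,2,1.7,0,0,8.5,2,1.7,0,0,8.5,2,1.7,0,0,8.5])

```text
time: 41.7
eef_pos: [0.5175, -0.1055, 0.1676]
tcp_rot: [0.812, -0.583, -0.012, -0.008]
contact_force: [-0.2, 0.3, -0.5]
opening: 0.994
```

```bash
python3 q.py; python3 g.py .437 -.322 .18
```

```text
41.7 pos [ 0.5175 -0.1055  0.1676] q [-0.4031  0.0342  1.984   0.0224  1.1432  0.8334] z [-0.0102  0.0265 -0.9996] F [-0.2  0.3 -0.5]
tool-frame tilt: vertical in tool axes [ 0.0284 -0.0012  0.9996]
t 41.7 pos [ 0.5175 -0.1055  0.1676] delta tool cm [17.91 14.55 -1.73] n5 5.0 yaw -1.246 q6 0.83 tilt 1.63 F [-0.2  0.3 -0.5] op 0.994
```

Emit:
send_rows(motion=[2,1.6,-0.1,0,8.5,2,1.6,-0.1,0,8.5,2,1.6,-0.1,0,8.5,2,1.6,-0.1,0,8.5,2,1.6,0,0,8.5,2,1.6,0,0,8.5,1.5,1.2,0,0,8.5,1,0.8,0,0,8.5,0.5,0.4,0,0,8.5,0,0,0,0,8.5])

```text
time: 42.7
eef_pos: [0.4413, -0.2915, 0.1553]
tcp_rot: [0.811, -0.585, -0.021, -0.008]
contact_force: [-0.1, 0.6, -0.3]
opening: 0.999
```

```bash
python3 q.py; python3 g.py .437 -.322 .18
```

```text
42.7 pos [ 0.4413 -0.2915  0.1553] q [-0.7802  0.0654  1.9761  0.01    1.1447  0.4658] z [-0.0253  0.0379 -0.999 ] F [-0.1  0.6 -0.3]
tool-frame tilt: vertical in tool axes [ 0.0439 -0.0121  0.999 ]
t 42.7 pos [ 0.4413 -0.2915  0.1553] delta tool cm [ 2.65  1.4  -2.57] n5 1.0 yaw -1.251 q6 0.47 tilt 2.61 F [-0.1  0.6 -0.3] op 0.999
```

Emit:
send_rows(motion=[0.5,-0.2,-0.5,0,8.5,0.9,-0.4,-0.9,0,8.5,0.9,-0.4,-0.9,0,8.5,0.9,-0.4,-0.9,0,8.5,0.9,-0.4,-0.9,0,8.5,0.9,-0.4,-0.9,0,8.5,0.9,-0.4,-0.9,0,8.5,0.9,-0.4,-0.9,0,8.5,0.9,-0.4,-0.9,0,8.5,0.5,-0.2,-0.5,0,8.5,0,0,0,0,8.5])

```text
time: 43.8
eef_pos: [0.5156, -0.3617, 0.2446]
tcp_rot: [0.814, -0.581, -0.016, -0.008]
contact_force: [0.5, -0.6, -0.1]
opening: 0.995
```

```bash
python3 q.py; python3 g.py .437 -.322 .14
```

```text
43.8 pos [ 0.5156 -0.3617  0.2446] q [-0.777   0.1963  1.6602  0.0112  1.32    0.4596] z [-0.0172  0.0322 -0.9993] F [ 0.5 -0.6 -0.1]
tool-frame tilt: vertical in tool axes [ 0.036  -0.0058  0.9993]
t 43.8 pos [ 0.5156 -0.3617  0.2446] delta tool cm [-5.93  6.08 10.71] n5 3.0 yaw -1.24 q6 0.46 tilt 2.09 F [ 0.5 -0.6 -0.1] op 0.995
```

Emit:
send_rows(motion=[-1.5,1.5,3,0,8.5,-1.5,1.5,3,0,8.5,-1.5,1.5,2.5,0,8.5,0,0,0,0,8.5,0,0,0,0,8.5])

```text
time: 44.3
eef_pos: [0.4573, -0.3294, 0.1607]
tcp_rot: [0.815, -0.58, -0.014, -0.008]
contact_force: [0.3, 0.3, -0.2]
opening: 0.997
```

```bash
python3 q.py; python3 g.py .437 -.322 .14
```

```text
44.3 pos [ 0.4573 -0.3294  0.1607] q [-0.809   0.1279  1.8974  0.0116  1.1479  0.4231] z [-0.0142  0.0301 -0.9994] F [ 0.3  0.3 -0.2]
tool-frame tilt: vertical in tool axes [ 0.0331 -0.0035  0.9994]
t 44.3 pos [ 0.4573 -0.3294  0.1607] delta tool cm [-1.29  1.67  2.12] n5 1.0 yaw -1.237 q6 0.42 tilt 1.91 F [ 0.3  0.3 -0.2] op 0.997
```

Emit:
send_rows(motion=[0.5,-0.2,-0.5,0,8.5,0.9,-0.4,-0.9,0,8.5,0.9,-0.4,-0.9,0,8.5,0.9,-0.4,-0.9,0,8.5,0.9,-0.4,-0.9,0,8.5,0.9,-0.4,-0.9,0,8.5,0.9,-0.4,-0.9,0,8.5,0.9,-0.4,-0.9,0,8.5,0.9,-0.4,-0.9,0,8.5,0.5,-0.2,-0.5,0,8.5,0,0,0,0,8.5])

```text
time: 45.4
eef_pos: [0.5385, -0.4131, 0.2716]
tcp_rot: [0.816, -0.579, 0.008, -0.005]
contact_force: [0.2, 1.0, 0.0]
opening: 0.998
```

```bash
python3 q.py; python3 g.py .437 -.322 .13
```

```text
45.4 pos [ 0.5385 -0.4131  0.2716] q [-0.8079  0.2601  1.5352  0.0121  1.3332  0.4235] z [ 0.0176 -0.0013 -0.9998] F [0.2 1.  0. ]
tool-frame tilt: vertical in tool axes [-0.007   0.0162  0.9998]
t 45.4 pos [ 0.5385 -0.4131  0.2716] delta tool cm [-12.05   6.8   13.97] n5 4.0 yaw -1.234 q6 0.42 tilt 1.01 F [0.2 1.  0. ] op 0.998
```

Emit:
send_rows(motion=[-2,1.1,2,0,8.5,-2.8,1.6,3,0,8.5,-2.8,1.6,3,0,8.5,-2.5,1.4,2.5,0,8.5,-1,0.6,1,0,8.5,0,0,0,0,8.5,0,0,0,0,8.5])

```text
time: 46.1
eef_pos: [0.4444, -0.3284, 0.1545]
tcp_rot: [0.816, -0.578, 0.012, -0.004]
contact_force: [0.2, 0.3, 0.0]
opening: 0.997
```

```bash
python3 w.py w12 .437 -.322 .065; python3 q.py; python3 g.py .437 -.322 .10
```

```text
0.065 [ 4.373e-01 -3.225e-01  3.230e-02  1.117e+03] 1473 medz 0.0672
t 46.1 pos [ 0.4444 -0.3284  0.1545] delta tool cm [-0.85  0.58 -4.58] n5 1.0 yaw -1.234 q6 0.4 tilt 1.46 F [0.2 0.3 0. ] op 0.997
46.15 pos [ 0.4446 -0.3287  0.1547] q [-0.8259  0.0823  1.9589  0.0143  1.078   0.4009] z [ 0.0245 -0.008  -0.9997] F [ 0.5 -0.6 -0.7]
tool-frame tilt: vertical in tool axes [-0.0156  0.0205  0.9997]
t 46.15 pos [ 0.4446 -0.3287  0.1547] delta tool cm [-0.96  0.61  5.45] n5 2.0 yaw -1.234 q6 0.4 tilt 1.48 F [ 0.5 -0.6 -0.7] op 0.997
```

Emit:
send_rows(motion=[-0.5,0.3,1,0,8.5,-0.4,0.3,1.5,0,8.5,0,0,1.5,0,8.5,0,0,1,0,8.5,0,0,0.5,0,8.5,0,0,0,0,8.5])

```text
time: 46.75
eef_pos: [0.4415, -0.3272, 0.1016]
tcp_rot: [0.816, -0.578, 0.018, -0.003]
contact_force: [-0.1, 0.5, -0.0]
opening: 1.0
```

```bash
 python3 q.py; python3 g.py .4378 -.3227 .046
```

```text
46.75 pos [ 0.4415 -0.3272  0.1016] q [-0.8282  0.1396  2.0053  0.0154  0.9629  0.3963] z [ 0.0321 -0.0163 -0.9994] F [-0.1  0.5 -0. ]
tool-frame tilt: vertical in tool axes [-0.026   0.0249  0.9994]
t 46.75 pos [ 0.4415 -0.3272  0.1016] delta tool cm [-0.69  0.34  5.54] n5 2.0 yaw -1.233 q6 0.4 tilt 2.06 F [-0.1  0.5 -0. ] op 1.0
```

Emit:
send_rows(motion=[-0.4,0.2,0.4,0,8.5,-0.3,0.1,0.6,0,8.5,0,0,0.7,0,8.5,0,0,0.7,0,8.5,0,0,0.7,0,8.5,0,0,0.7,0,8.5,0,0,0.5,0,8.5,0,0,0.3,0,8.5,0,0,0,0,8.5])

```text
time: 47.65
eef_pos: [0.4384, -0.3228, 0.0526]
tcp_rot: [0.816, -0.578, 0.019, -0.002]
contact_force: [-0.3, 0.8, -0.6]
opening: 1.001
```

```bash
 python3 q.py; python3 g.py .4378 -.3227 .046
```

```text
47.65 pos [ 0.4384 -0.3228  0.0526] q [-0.827   0.2046  2.0377  0.0166  0.8631  0.3956] z [ 0.0338 -0.0181 -0.9993] F [-0.3  0.8 -0.6]
tool-frame tilt: vertical in tool axes [-0.0283  0.0259  0.9993]
t 47.65 pos [ 0.4384 -0.3228  0.0526] delta tool cm [-0.05  0.07  0.66] n5 1.0 yaw -1.234 q6 0.4 tilt 2.2 F [-0.3  0.8 -0.6] op 1.001
```

Emit:
send_rows(motion=[-0.05,0.05,0.4,0,8.5,0,0,0.2,0,8.5,0,0,0,0,7.5,0,0,0,0,6.5,0,0,0,0,6,0,0,0,0,5.5,0,0,0,0,5.5])

```text
time: 48.35
eef_pos: [0.4384, -0.323, 0.047]
tcp_rot: [0.816, -0.578, 0.02, -0.002]
contact_force: [-0.4, -0.9, -0.5]
opening: 0.767
```

```bash
 python3 q.py; python3 g.py .4378 -.3227 .046
```

```text
48.35 pos [ 0.4384 -0.323   0.047 ] q [-0.8273  0.2137  2.0398  0.0169  0.8508  0.3949] z [ 0.0346 -0.0189 -0.9992] F [-0.4 -0.9 -0.5]
tool-frame tilt: vertical in tool axes [-0.0293  0.0264  0.9992]
t 48.35 pos [ 0.4384 -0.323   0.047 ] delta tool cm [-0.05  0.05  0.09] n5 1.0 yaw -1.233 q6 0.39 tilt 2.26 F [-0.4 -0.9 -0.5] op 0.767
```

Emit:
send_rows(motion=[0,0,-0.4,0,5.5,0,0,-0.8,0,5.5,0,0,-1.5,0,5.5,0,0,-2,0,5.5,0,0,-2,0,5.5,0,0,-1.5,0,5.5,0,0,-0.5,0,5.5,0,0,0,0,5.5])

```text
time: 49.15
eef_pos: [0.4345, -0.3206, 0.139]
tcp_rot: [0.816, -0.578, 0.019, -0.002]
contact_force: [0.0, 1.0, -1.2]
opening: 0.765
```

```bash
python3 q.py; python3 g.py .50 -.02 .15; python3 - <<'E'
from h import *
snap('wrist','w13')
im,d,W,st=snap('side')
c=cv2.resize(im[280:440,180:380],None,fx=4,fy=4)[:600]; cv2.imwrite('pics/s3.png',c[:,:,::-1])
E
```

```text
49.15 pos [ 0.4345 -0.3206  0.139 ] q [-0.8295  0.066   2.0081  0.0147  1.0312  0.3961] z [ 0.0338 -0.0183 -0.9993] F [ 0.   1.  -1.2]
tool-frame tilt: vertical in tool axes [-0.0285  0.0259  0.9993]
t 49.15 pos [ 0.4345 -0.3206  0.139 ] delta tool cm [-26.15 -16.17  -1.42] n5 7.0 yaw -1.233 q6 0.4 tilt 2.2 F [ 0.   1.  -1.2] op 0.765
```

View pics/w13.png

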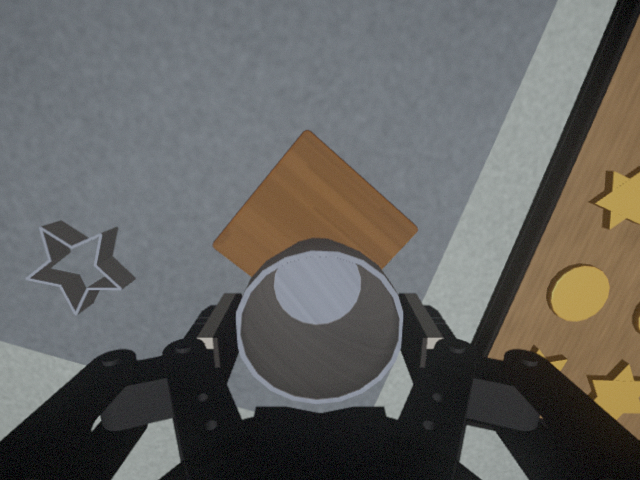

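View pics/s3.png

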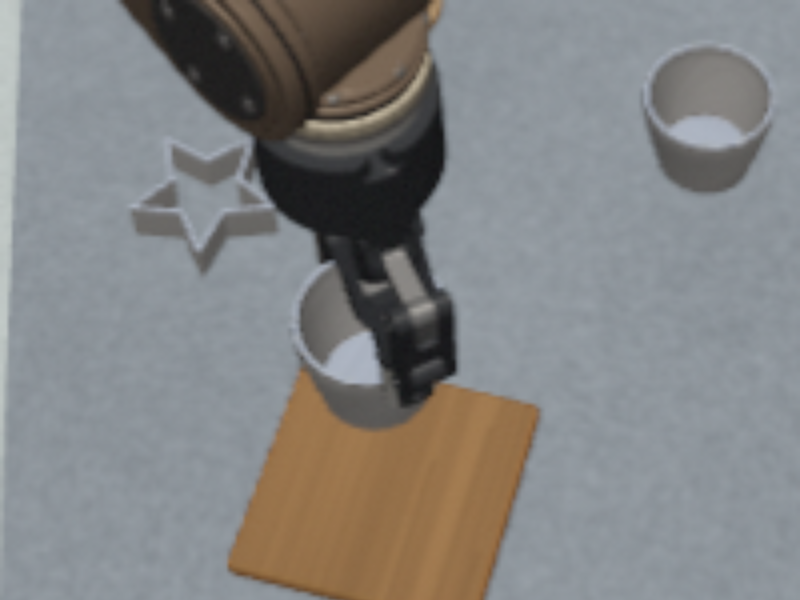

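Wide is held, at (320,325) in the wrist view, and the board is empty. On to the large mat.

Emit:
send_rows(motion=[-1,-1.2,-0.5,0,5.5,-2,-1.6,-0.5,0,5.5,-2.3,-1.5,0,0,5.5,-2.3,-1.5,0,0,5.5,-2.3,-1.5,0,0,5.5,-2.3,-1.5,0,0,5.5,-2.3,-1.4,0,0,5.5,-2.3,-1.4,0,0,5.5,-2.3,-1.4,0,0,5.5,-2,-1,0,0,5.5,-1,0,0,0,5.5,0,0,0,0,5.5])

```text
time: 50.45
eef_pos: [0.4915, -0.043, 0.1383]
tcp_rot: [0.816, -0.578, 0.008, -0.004]
contact_force: [-0.2, -0.8, -1.8]
opening: 0.768
```

```bash
python3 q.py; python3 g.py .4455 -.02 .13
```

```text
50.45 pos [ 0.4915 -0.043   0.1383] q [-0.2943 -0.0275  2.1044  0.0024  1.0476  0.9372] z [ 0.0171 -0.003  -0.9999] F [-0.2 -0.8 -1.8]
tool-frame tilt: vertical in tool axes [-0.0085  0.0151  0.9999]
t 50.45 pos [ 0.4915 -0.043   0.1383] delta tool cm [-3.7   3.59  0.75] n5 2.0 yaw -1.233 q6 0.94 tilt 0.99 F [-0.2 -0.8 -1.8] op 0.768
```

```bash
python3 mat.py w14 .446 -.02 .04
```

```text
n 2545 z 0.0077 mec [ 0.451  -0.0119] 0.0393 hullcentroid 0.4556 -0.0031 rA 0.0263
```

View pics/w14.png

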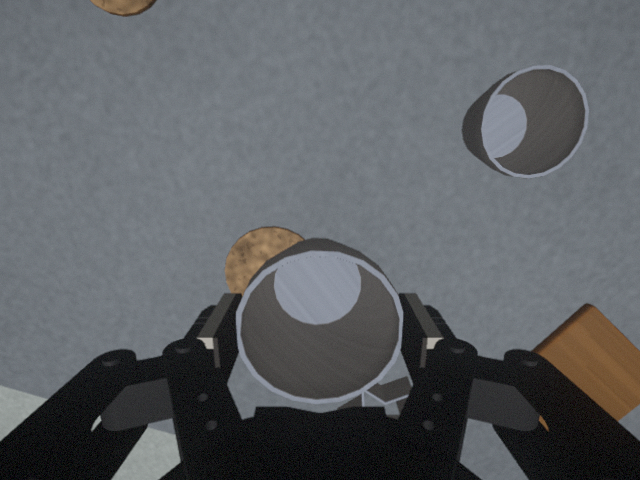

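```bash
cat > arc.py <<'E'
from h import *
from scipy.optimize import least_squares
im,d,W,st=snap('wrist')
I=im.astype(int); m=((I[:,:,0]-I[:,:,2])>18)&(np.hypot(W[:,:,0]-.446,W[:,:,1]+.02)<.065)&(W[:,:,2]<.012)
n,l,s,c=cv2.connectedComponentsWithStats(m.astype(np.uint8)); k=1+s[1:,4].argmax()
C=max(cv2.findContours((l==k).astype(np.uint8),0,cv2.CHAIN_APPROX_NONE)[0],key=len)[:,0]
P=W[C[:,1],C[:,0],:2]; P=P[~np.isnan(P[:,0])]
best=None
rng=np.random.default_rng(0)
for x in np.arange(.43,.465,.001):
    for y in np.arange(-.04,.005,.001):
        e=abs(np.hypot(P[:,0]-x,P[:,1]-y)-.0400); sc=(e<.001).sum()
        if best is None or sc>best[0]: best=(sc,x,y)
sc,x,y=best; e=abs(np.hypot(P[:,0]-x,P[:,1]-y)-.04); Q=P[e<.002]
r=least_squares(lambda p:np.hypot(Q[:,0]-p[0],Q[:,1]-p[1])-.0400,[x,y],loss='soft_l1',f_scale=.0005)
print(len(P),best,r.x)
E
python3 arc.py
```

```text
205 (np.int64(119), np.float64(0.446), np.float64(-0.020999999999999984)) [ 0.44632094 -0.0206738 ]
```

Emit:
send_rows(motion=[-0.7,0.7,0,0,5.5,-1,1,0.3,0,5.5,-0.8,0.8,0.5,0,5.5,-0.4,0.4,0.5,0,5.5,0,0,0,0,5.5,0,0,0,0,5.5])

```text
time: 51.15
eef_pos: [0.4523, -0.0293, 0.124]
tcp_rot: [0.814, -0.581, 0.009, -0.003]
contact_force: [0.6, 0.6, -1.3]
opening: 0.766
```

```bash
python3 q.py; python3 g.py .4472 -.021 .06
```

```text
51.15 pos [ 0.4523 -0.0293  0.124 ] q [-2.8950e-01 -1.0420e-01  2.2058e+00  6.0000e-04  1.0213e+00  9.5130e-01] z [ 0.018  -0.0048 -0.9998] F [ 0.6  0.6 -1.3]
tool-frame tilt: vertical in tool axes [-0.0104  0.0155  0.9998]
t 51.15 pos [ 0.4523 -0.0293  0.124 ] delta tool cm [-1.02  0.31  6.39] n5 2.0 yaw -1.241 q6 0.95 tilt 1.07 F [ 0.6  0.6 -1.3] op 0.766
```

Emit:
send_rows(motion=[-0.4,0.1,0.8,0,5.5,-0.5,0.2,1,0,5.5,0,0,1.2,0,5.5,0,0,1.2,0,5.5,0,0,1,0,5.5,0,0,0.6,0,5.5,0,0,0.3,0,5.5,0,0,0,0,5.5,0,0,0,0,5.5])

```text
time: 52.05
eef_pos: [0.4478, -0.0219, 0.0566]
tcp_rot: [0.813, -0.582, 0.008, -0.003]
contact_force: [0.6, -0.7, -1.9]
opening: 0.769
```

```bash
python3 q.py; python3 g.py .4472 -.021 .042
```

```text
52.05 pos [ 0.4478 -0.0219  0.0566] q [-2.7590e-01  3.6000e-03  2.2505e+00  2.0000e-04  8.7030e-01  9.6550e-01] z [ 0.0166 -0.0045 -0.9999] F [ 0.6 -0.7 -1.9]
tool-frame tilt: vertical in tool axes [-0.0096  0.0142  0.9999]
t 52.05 pos [ 0.4478 -0.0219  0.0566] delta tool cm [-0.12  0.05  1.46] n5 1.0 yaw -1.242 q6 0.97 tilt 0.99 F [ 0.6 -0.7 -1.9] op 0.769
```

Emit:
send_rows(motion=[-0.1,0.05,0.3,0,5.5,0,0,0.3,0,5.5,0,0,0.3,0,5.5,0,0,0.2,0,5.5,0,0,0,0,5.5])

```text
time: 52.55
eef_pos: [0.4485, -0.0214, 0.0462]
tcp_rot: [0.813, -0.582, 0.01, -0.004]
contact_force: [-0.2, 0.1, -1.9]
opening: 0.764
```

```bash
python3 q.py
```

```text
52.55 pos [ 0.4485 -0.0214  0.0462] q [-2.7450e-01  2.3900e-02  2.2544e+00  2.0000e-04  8.4250e-01  9.6680e-01] z [ 0.0201 -0.0055 -0.9998] F [-0.2  0.1 -1.9]
tool-frame tilt: vertical in tool axes [-0.0117  0.0172  0.9998]
```

Emit:
send_rows(motion=[0,0,0.1,0,5.5,0,0,0.08,0,5.5,0,0,0,0,5.5])

```text
time: 52.85
eef_pos: [0.4486, -0.0215, 0.0443]
tcp_rot: [0.813, -0.582, 0.01, -0.004]
contact_force: [-0.4, -0.2, -1.1]
opening: 0.764
```

```bash
python3 q.py
```

```text
52.85 pos [ 0.4486 -0.0215  0.0443] q [-2.7450e-01  2.7900e-02  2.2546e+00  2.0000e-04  8.3790e-01  9.6680e-01] z [ 0.0203 -0.0056 -0.9998] F [-0.4 -0.2 -1.1]
tool-frame tilt: vertical in tool axes [-0.0119  0.0174  0.9998]
```

Emit:
send_rows(motion=[0,0.05,0.1,0,5.5,0,0,0.1,0,5.5,0,0,0,0,5.5])

```text
time: 53.15
eef_pos: [0.4483, -0.0217, 0.0423]
tcp_rot: [0.813, -0.582, 0.01, -0.004]
contact_force: [0.2, -0.2, -1.1]
opening: 0.767
```

```bash
python3 q.py
```

```text
53.15 pos [ 0.4483 -0.0217  0.0423] q [-2.7530e-01  3.1200e-02  2.2562e+00  3.0000e-04  8.3290e-01  9.6610e-01] z [ 0.0206 -0.0056 -0.9998] F [ 0.2 -0.2 -1.1]
tool-frame tilt: vertical in tool axes [-0.012   0.0177  0.9998]
```

Emit:
send_rows(motion=[0,0,0.1,0,5.5,0,0,0.05,0,5.5,0,0,0,0,5.5])

```text
time: 53.45
eef_pos: [0.4487, -0.0218, 0.0414]
tcp_rot: [0.813, -0.582, 0.01, -0.004]
contact_force: [0.2, -0.2, -1.0]
opening: 0.763
```

```bash
python3 q.py; python3 - <<'E'
from h import *
im,d,W,st=snap('side')
c=cv2.resize(im[190:330,190:370],None,fx=4,fy=4); cv2.imwrite('pics/s4.png',c[:,:,::-1])
E
```

```text
53.45 pos [ 0.4487 -0.0218  0.0414] q [-2.7520e-01  3.3800e-02  2.2557e+00  3.0000e-04  8.3040e-01  9.6610e-01] z [ 0.021  -0.0057 -0.9998] F [ 0.2 -0.2 -1. ]
tool-frame tilt: vertical in tool axes [-0.0121  0.018   0.9998]
```

View pics/s4.png

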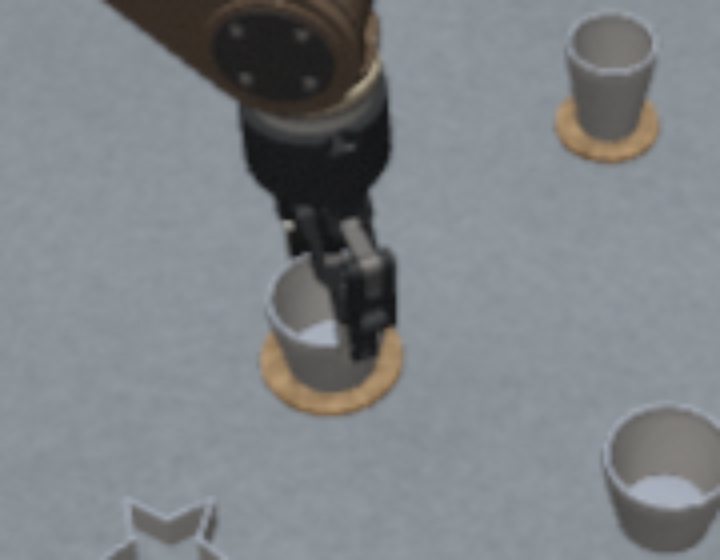

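Emit:
send_rows(motion=[0,0,0.08,0,5.5,0,0,0.04,0,5.5,0,0,0,0,5.5])

```text
time: 53.8
eef_pos: [0.4489, -0.0218, 0.0414]
tcp_rot: [0.813, -0.582, 0.01, -0.004]
contact_force: [-0.1, -0.0, -1.2]
opening: 0.761
```

```bash
python3 q.py
```

```text
53.8 pos [ 0.4489 -0.0218  0.0414] q [-2.7490e-01  3.4800e-02  2.2546e+00  2.0000e-04  8.3140e-01  9.6630e-01] z [ 0.0199 -0.0055 -0.9998] F [-0.1 -0.  -1.2]
tool-frame tilt: vertical in tool axes [-0.0116  0.0171  0.9998]
```

z has stalled at 0.0414 where contact was expected. Release and retreat.

Emit:
send_rows(motion=[0,0,0,0,6.7,0,0,0,0,7,0,0,0,0,7.4,0,0,0,0,8,0,0,0,0,8.5,0,0,0,0,8.5,0,0,-0.5,0,8.5,0,0,-1,0,8.5,0,0,-2,0,8.5,0,0,-2,0,8.5,0,0,-2,0,8.5,0,0,0,0,8.5])

```text
time: 55.0
eef_pos: [0.448, -0.0216, 0.1214]
tcp_rot: [0.813, -0.582, 0.011, -0.004]
contact_force: [0.6, -0.6, -0.2]
opening: 0.999
```

```bash
python3 q.py; python3 w.py w15 .446 -.021 .059; python3 g.py .60 -.14 .17
```

```text
55.0 pos [ 0.448  -0.0216  0.1214] q [-2.7520e-01 -1.1530e-01  2.2213e+00  4.0000e-04  1.0115e+00  9.6620e-01] z [ 0.0233 -0.0063 -0.9997] F [ 0.6 -0.6 -0.2]
tool-frame tilt: vertical in tool axes [-0.0135  0.02    0.9997]
0.059 [ 4.483e-01 -2.260e-02  3.220e-02  1.458e+03] 1890 medz 0.0612
t 55.0 pos [ 0.448  -0.0216  0.1214] delta tool cm [28.12 10.79 -7.7 ] n5 7.0 yaw -1.242 q6 0.97 tilt 1.38 F [ 0.6 -0.6 -0.2] op 0.999
t 55.05 pos [ 0.447  -0.0213  0.1199] delta tool cm [ 16.23 -10.73  -4.63] n5 5.0 yaw -1.242 q6 0.97 tilt 1.23 F [ 0.2 -1.2  0.1] op 0.994
```

View pics/w15.png

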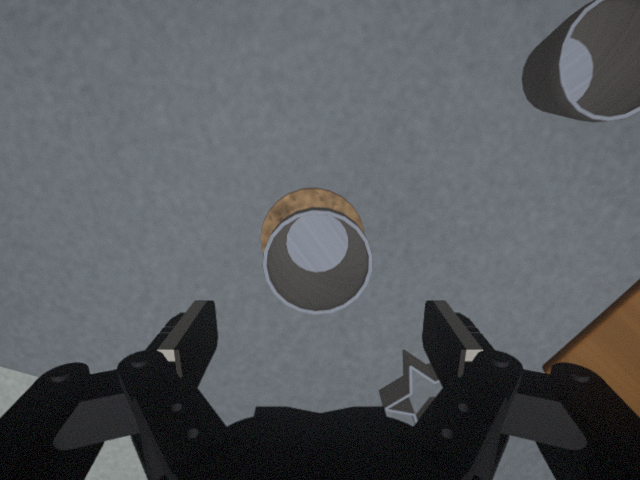

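Wide stands upright on the large mat at (318,255). Now the spare.

Emit:
send_rows(motion=[0,0,-1.5,0,8.5,1,-0.6,-1.5,0,8.5,2,-1.3,-1,0,8.5,2.3,-1.5,-0.3,0,8.5,2.3,-1.5,0,0,8.5,2.3,-1.5,0,0,8.5,2.3,-1.5,0,0,8.5,2,-1.3,0,0,8.5,1,-0.7,0,0,8.5,0,0,0,0,8.5,0,0,0,0,8.5])

```text
time: 56.15
eef_pos: [0.586, -0.1338, 0.152]
tcp_rot: [0.814, -0.581, -0.001, -0.001]
contact_force: [-1.1, 1.1, -0.4]
opening: 0.994
```

```bash
python3 q.py; python3 w.py w16 .6135 -.144 .053; python3 g.py .6135 -.144 .1
```

```text
56.15 pos [ 0.586  -0.1338  0.152 ] q [-0.3941  0.2026  1.8289  0.0025  1.1115  0.8456] z [-5.0e-04  2.6e-03 -1.0e+00] F [-1.1  1.1 -0.4]
tool-frame tilt: vertical in tool axes [2.6e-03 4.0e-04 1.0e+00]
0.053 [ 6.152e-01 -1.437e-01  3.190e-02  1.000e+03] 1324 medz 0.0554
t 56.15 pos [ 0.586  -0.1338  0.152 ] delta tool cm [12.9  20.38 -4.84] n5 5.0 yaw -1.241 q6 0.85 tilt 0.15 F [-1.1  1.1 -0.4] op 0.994
t 56.2 pos [ 0.5858 -0.1336  0.152 ] delta tool cm [ 1.89 -2.28  5.19] n5 2.0 yaw -1.241 q6 0.85 tilt 0.15 F [-0.9  0.3 -0.7] op 1.001
```

Emit:
send_rows(motion=[0.9,-1.1,0.6,0,8.5,0.9,-1.1,1,0,8.5,0,0,1,0,8.5,0,0,1,0,8.5,0,0,0.8,0,8.5,0,0,0,0,8.5,0,0,0,0,8.5])

```text
time: 56.9
eef_pos: [0.6076, -0.1386, 0.1052]
tcp_rot: [0.815, -0.58, -0.003, -0.0]
contact_force: [-0.1, 0.4, 0.2]
opening: 0.988
```

```bash
python3 w.py w17 .6135 -.144 .053; python3 q.py; python3 g.py .615 -.1437 .036
```

```text
0.053 [ 6.156e-01 -1.437e-01  3.220e-02  1.658e+03] 2126 medz 0.0552
t 56.9 pos [ 0.6076 -0.1386  0.1052] delta tool cm [11.62 22.35 -9.48] n5 6.0 yaw -1.237 q6 0.85 tilt 0.38 F [-0.1  0.4  0.2] op 0.988
56.95 pos [ 0.6076 -0.1386  0.1051] q [-0.3878  0.3064  1.7966  0.0028  1.0451  0.8478] z [-0.0051  0.0047 -1.    ] F [-0.7 -0.1  0.3]
tool-frame tilt: vertical in tool axes [ 0.0061 -0.0033  1.    ]
t 56.95 pos [ 0.6076 -0.1386  0.1051] delta tool cm [ 0.77 -0.56  6.9 ] n5 2.0 yaw -1.237 q6 0.85 tilt 0.4 F [-0.7 -0.1  0.3] op 1.0
```

Emit:
send_rows(motion=[0.4,-0.3,0,0,8.5,0.4,-0.3,0.3,0,8.5,0,0,0.8,0,8.5,0,0,1,0,8.5,0,0,1,0,8.5,0,0,0.7,0,8.5,0,0,0.2,0,8.5,0,0,0,0,8.5])

```text
time: 57.75
eef_pos: [0.6166, -0.1448, 0.0618]
tcp_rot: [0.815, -0.58, -0.003, -0.0]
contact_force: [-1.4, -0.1, -0.1]
opening: 0.994
```

```bash
python3 q.py; python3 g.py .6155 -.1437 .036
```

```text
57.75 pos [ 0.6166 -0.1448  0.0618] q [-0.3916  0.3831  1.7872  0.0029  0.9771  0.8442] z [-0.0045  0.0044 -1.    ] F [-1.4 -0.1 -0.1]
tool-frame tilt: vertical in tool axes [ 0.0057 -0.0028  1.    ]
t 57.75 pos [ 0.6166 -0.1448  0.0618] delta tool cm [-0.12  0.06  2.58] n5 1.0 yaw -1.237 q6 0.84 tilt 0.36 F [-1.4 -0.1 -0.1] op 0.994
```

Emit:
send_rows(motion=[-0.1,0.05,0.5,0,8.5,0,0,0.8,0,8.5,0,0,0.7,0,8.5,0,0,0.4,0,8.5,0,0,0.1,0,8.5,0,0,0,0,7.5,0,0,0,0,6.5,0,0,0,0,6,0,0,0,0,5.5,0,0,0,0,5.5])

```text
time: 58.75
eef_pos: [0.6161, -0.1438, 0.0358]
tcp_rot: [0.815, -0.58, -0.003, -0.001]
contact_force: [1.2, 0.3, -0.3]
opening: 0.795
```

```bash
python3 q.py; python3 g.py .6155 -.1437 .036
```

```text
58.75 pos [ 0.6161 -0.1438  0.0358] q [-0.3905  0.4185  1.7959  0.0033  0.9318  0.8449] z [-0.0033  0.0042 -1.    ] F [ 1.2  0.3 -0.3]
tool-frame tilt: vertical in tool axes [ 0.005  -0.0017  1.    ]
t 58.75 pos [ 0.6161 -0.1438  0.0358] delta tool cm [-0.03  0.06 -0.02] n5 1.0 yaw -1.237 q6 0.84 tilt 0.3 F [ 1.2  0.3 -0.3] op 0.795
```

Emit:
send_rows(motion=[0,0,-0.4,0,5.5,0,0,-1,0,5.5,0,0,-2,0,5.5,0,0,-2.5,0,5.5,0,0,-2.5,0,5.5,0,0,-1.5,0,5.5,0,0,-0.5,0,5.5,0,0,0,0,5.5])

```text
time: 59.55
eef_pos: [0.6155, -0.144, 0.1453]
tcp_rot: [0.815, -0.58, -0.003, -0.0]
contact_force: [0.6, -0.2, -2.6]
opening: 0.789
```

```bash
python3 q.py; python3 g.py .478 -.035 .15
```

```text
59.55 pos [ 0.6155 -0.144   0.1453] q [-0.3911  0.2772  1.752   0.0027  1.119   0.8451] z [-0.0052  0.0047 -1.    ] F [ 0.6 -0.2 -2.6]
tool-frame tilt: vertical in tool axes [ 0.0062 -0.0034  1.    ]
t 59.55 pos [ 0.6155 -0.144   0.1453] delta tool cm [-14.8    9.42  -0.35] n5 4.0 yaw -1.237 q6 0.85 tilt 0.4 F [ 0.6 -0.2 -2.6] op 0.789
```

Emit:
send_rows(motion=[-0.9,0.6,-0.1,0,5.5,-1.8,1.1,-0.1,0,5.5,-1.8,1.1,0,0,5.5,-1.8,1.1,0,0,5.5,-1.8,1.1,0,0,5.5,-1.8,1.1,0,0,5.5,-1.8,1.1,0,0,5.5,-1.2,0.8,0,0,5.5,-0.6,0.4,0,0,5.5,0,0,0,0,5.5,0,0,0,0,5.5])

```text
time: 60.65
eef_pos: [0.4732, -0.0342, 0.1342]
tcp_rot: [0.815, -0.58, -0.018, 0.004]
contact_force: [0.0, 0.1, -0.9]
opening: 0.791
```

```bash
python3 w.py w18 .446 -.021 .059; python3 q.py; python3 g.py .4475 -.0215 .14
```

```text
0.059 [ 4.492e-01 -2.220e-02  3.160e-02  4.100e+02] 547 medz 0.0612
t 60.65 pos [ 0.4732 -0.0342  0.1342] delta tool cm [25.78 13.21 -6.87] n5 6.0 yaw -1.238 q6 0.95 tilt 2.08 F [ 0.   0.1 -0.9] op 0.791
60.7 pos [ 0.4733 -0.0343  0.1342] q [-0.2891 -0.0357  2.121   0.0053  1.0924  0.9458] z [-0.0333  0.0148 -0.9993] F [-0.4  0.7 -1.1]
tool-frame tilt: vertical in tool axes [ 0.0249 -0.0266  0.9993]
t 60.7 pos [ 0.4733 -0.0343  0.1342] delta tool cm [-2.06  2.03 -0.47] n5 1.0 yaw -1.238 q6 0.95 tilt 2.09 F [-0.4  0.7 -1.1] op 0.787
```

View pics/w18.png

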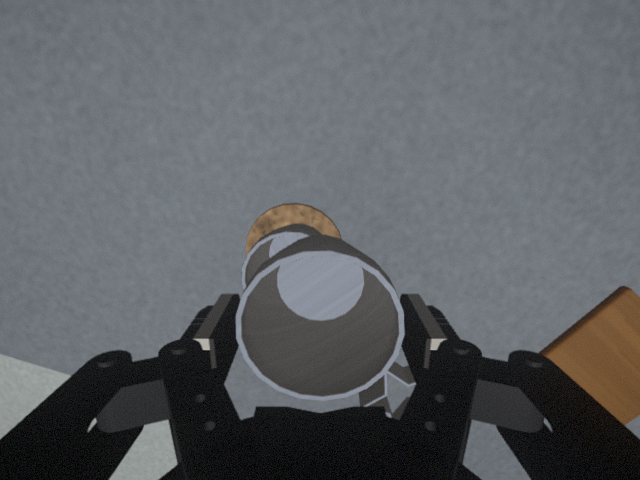

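The spare is held at (320,320) above the wide one at (290,270). Tool tilt is 2.1°, so I run the corrective loop before nesting.

Emit:
send_rows(motion=[0.3,-0.4,-0.5,0,5.5,0.6,-0.8,-0.9,0,5.5,0.6,-0.8,-0.9,0,5.5,0.6,-0.8,-0.9,0,5.5,0.6,-0.8,-0.9,0,5.5,0.6,-0.8,-0.9,0,5.5,0.6,-0.8,-0.9,0,5.5,0.6,-0.8,-0.9,0,5.5,0.3,-0.4,-0.5,0,5.5,0,0,0,0,5.5])

```text
time: 61.7
eef_pos: [0.5665, -0.0675, 0.2148]
tcp_rot: [0.813, -0.582, -0.012, 0.002]
contact_force: [0.5, 0.8, -1.9]
opening: 0.793
```

```bash
python3 q.py; python3 g.py .4495 -.0225 .13
```

```text
61.7 pos [ 0.5665 -0.0675  0.2148] q [-0.2982  0.0844  1.8402  0.0044  1.2406  0.9425] z [-0.0214  0.0109 -0.9997] F [ 0.5  0.8 -1.9]
tool-frame tilt: vertical in tool axes [ 0.0172 -0.0167  0.9997]
t 61.7 pos [ 0.5665 -0.0675  0.2148] delta tool cm [-7.89  9.48  8.78] n5 4.0 yaw -1.242 q6 0.94 tilt 1.37 F [ 0.5  0.8 -1.9] op 0.793
```

Emit:
send_rows(motion=[-1.6,2.1,2.3,0,5.5,-1.6,2.1,2.3,0,5.5,-1.5,2,2.2,0,5.5,0,0,0,0,5.5,0,0,0,0,5.5])

```text
time: 62.2
eef_pos: [0.4898, -0.0424, 0.1466]
tcp_rot: [0.813, -0.582, -0.011, 0.002]
contact_force: [0.2, 0.4, -0.4]
opening: 0.791
```

```bash
python3 q.py; python3 g.py .4495 -.0225 .13
```

```text
62.2 pos [ 0.4898 -0.0424  0.1466] q [-0.2952 -0.0205  2.0808  0.0047  1.1037  0.9459] z [-0.0202  0.0105 -0.9997] F [ 0.2  0.4 -0.4]
tool-frame tilt: vertical in tool axes [ 0.0165 -0.0158  0.9997]
t 62.2 pos [ 0.4898 -0.0424  0.1466] delta tool cm [-3.15  3.15  1.76] n5 1.0 yaw -1.243 q6 0.95 tilt 1.31 F [ 0.2  0.4 -0.4] op 0.791
```

Emit:
send_rows(motion=[0.3,-0.4,-0.5,0,5.5,0.6,-0.8,-0.9,0,5.5,0.6,-0.8,-0.9,0,5.5,0.6,-0.8,-0.9,0,5.5,0.6,-0.8,-0.9,0,5.5,0.6,-0.8,-0.9,0,5.5,0.3,-0.4,-0.5,0,5.5,0,0,0,0,5.5])

```text
time: 63.0
eef_pos: [0.5642, -0.0677, 0.2164]
tcp_rot: [0.813, -0.583, -0.0, -0.002]
contact_force: [0.6, -0.1, -1.4]
opening: 0.787
```

```bash
python3 q.py; python3 g.py .4495 -.0225 .13
```

```text
63.0 pos [ 0.5642 -0.0677  0.2164] q [-0.2997  0.0645  1.8582  0.0042  1.218   0.9436] z [ 0.002   0.0035 -1.    ] F [ 0.6 -0.1 -1.4]
tool-frame tilt: vertical in tool axes [0.0027 0.003  1.    ]
t 63.0 pos [ 0.5642 -0.0677  0.2164] delta tool cm [-7.93  9.45  8.63] n5 4.0 yaw -1.245 q6 0.94 tilt 0.23 F [ 0.6 -0.1 -1.4] op 0.787
```

Emit:
send_rows(motion=[-2.2,2.6,2.4,0,5.5,-2.2,2.6,2.4,0,5.5,-2.2,2.6,2.4,0,5.5,-0.9,1.1,1,0,5.5,0,0,0,0,5.5,0,0,0,0,5.5])

```text
time: 63.6
eef_pos: [0.4561, -0.025, 0.134]
tcp_rot: [0.812, -0.583, 0.003, -0.003]
contact_force: [0.5, -0.1, -1.4]
opening: 0.795
```

```bash
python3 q.py; python3 g.py .4488 -.0223 .10
```

```text
63.6 pos [ 0.4561 -0.025   0.134 ] q [-0.2796 -0.1041  2.1852  0.0043  1.053   0.9638] z [ 0.0082  0.0016 -1.    ] F [ 0.5 -0.1 -1.4]
tool-frame tilt: vertical in tool axes [-0.0011  0.0083  1.    ]
t 63.6 pos [ 0.4561 -0.025   0.134 ] delta tool cm [-0.5   0.64  3.39] n5 1.0 yaw -1.245 q6 0.96 tilt 0.48 F [ 0.5 -0.1 -1.4] op 0.795
```

Emit:
send_rows(motion=[-0.3,0.4,0.3,0,5.5,-0.2,0.2,0.7,0,5.5,0,0,0.8,0,5.5,0,0,0.5,0,5.5,0,0,0,0,5.5,0,0,0,0,5.5])

```text
time: 64.2
eef_pos: [0.4535, -0.0239, 0.1123]
tcp_rot: [0.812, -0.584, 0.006, -0.004]
contact_force: [0.1, 0.1, -1.8]
opening: 0.789
```

```bash
python3 q.py; python3 g.py .4485 -.0223 .09
```

```text
64.2 pos [ 0.4535 -0.0239  0.1123] q [-0.2788 -0.0815  2.2095  0.0044  0.9993  0.9653] z [ 1.480e-02 -4.000e-04 -9.999e-01] F [ 0.1  0.1 -1.8]
tool-frame tilt: vertical in tool axes [-0.0051  0.0139  0.9999]
t 64.2 pos [ 0.4535 -0.0239  0.1123] delta tool cm [-0.32  0.45  2.23] n5 1.0 yaw -1.247 q6 0.97 tilt 0.85 F [ 0.1  0.1 -1.8] op 0.789
```

Emit:
send_rows(motion=[-0.2,0.3,0.3,0,5.5,-0.1,0.2,0.4,0,5.5,0,0,0.3,0,5.5,0,0,0,0,5.5,0,0,0,0,5.5])

```text
time: 64.7
eef_pos: [0.4476, -0.0226, 0.1016]
tcp_rot: [0.812, -0.584, 0.006, -0.004]
contact_force: [-0.6, -0.4, -1.4]
opening: 0.792
```

```bash
python3 q.py; python3 g.py .4482 -.0223 .09;  python3 - <<'E'
from h import *
im,d,W,st=snap('side')
c=cv2.resize(im[190:330,190:370],None,fx=4,fy=4); cv2.imwrite('pics/s5.png',c[:,:,::-1])
im,d,W,st=snap('scene')
c=cv2.resize(im[150:290,170:350],None,fx=4,fy=4); cv2.imwrite('pics/c5.png',c[:,:,::-1])
E
```

```text
64.7 pos [ 0.4476 -0.0226  0.1016] q [-0.2797 -0.0785  2.2295  0.0044  0.9759  0.9644] z [ 1.520e-02 -6.000e-04 -9.999e-01] F [-0.6 -0.4 -1.4]
tool-frame tilt: vertical in tool axes [-0.0054  0.0142  0.9999]
t 64.7 pos [ 0.4476 -0.0226  0.1016] delta tool cm [-0.02 -0.05  1.16] n5 1.0 yaw -1.247 q6 0.96 tilt 0.87 F [-0.6 -0.4 -1.4] op 0.792
```

View pics/s5.png

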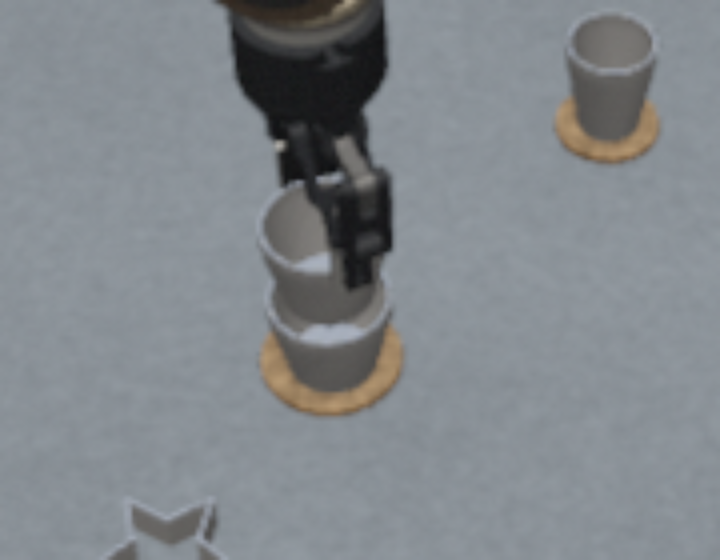

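View pics/c5.png

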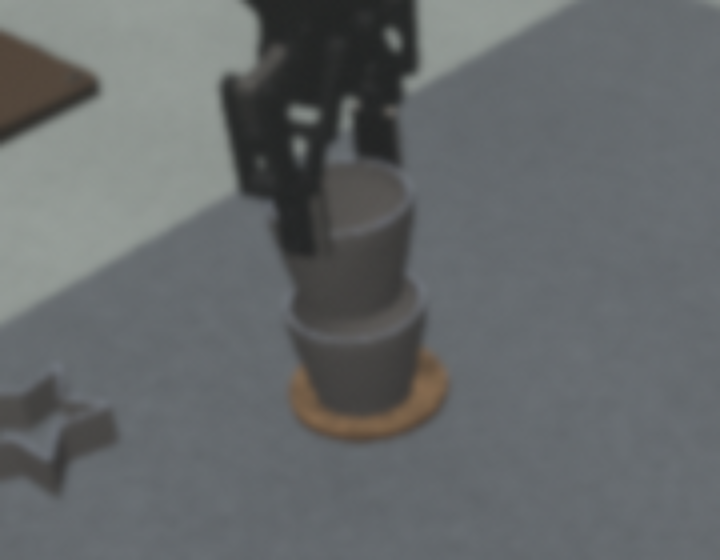

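```bash
cat > rel.py <<'E'
from h import *
from g import d as dd
from scipy.optimize import least_squares
st=ctrl.get_state(); zr=st['eef_pos'][2]-.0358+.054
for n in ['side','scene']:
    im,d,W,_=snap(n)
    P=W.reshape(-1,3); P=P[~np.isnan(P[:,0])]; P=P[np.hypot(P[:,0]-.448,P[:,1]+.022)<.045]
    for nm,z0 in (('wide',.060),('spare',zr)):
        # collar: outside radius 34; fit fixed radii with both walls (outer 34 / inner 31.5)
        Q=P[(P[:,2]>z0-.011)&(P[:,2]<z0+.003)][:,:2]
        f=lambda p:(lambda r:np.where(abs(r-.034)<abs(r-.0315),r-.034,r-.0315))(np.hypot(Q[:,0]-p[0],Q[:,1]-p[1]))
        best=min((least_squares(f,[.448+a,-.022+b],loss='soft_l1',f_scale=.0007) for a in(-.004,0,.004) for b in(-.004,0,.004)),key=lambda r:r.cost)
        print(n,nm,len(Q),best.x.round(4),'cost/n',(best.cost/len(Q)*1e6).round(3))
print(zr)
E
python3 rel.py
```

```text
side wide 159 [ 0.4446 -0.0226] cost/n 0.234
side spare 176 [ 0.4441 -0.0251] cost/n 0.767
scene wide 240 [ 0.4475 -0.0211] cost/n 0.195
scene spare 335 [ 0.4488 -0.0229] cost/n 0.709
0.11990429324425464
```

Emit:
send_rows(motion=[-0.15,-0.1,0.4,0,5.5,0,0,0.6,0,5.5,0,0,0.6,0,5.5,0,0,0.3,0,5.5,0,0,0,0,5.5,0,0,0,0,5.5])

```text
time: 65.5
eef_pos: [0.4486, -0.0207, 0.0808]
tcp_rot: [0.812, -0.584, 0.006, -0.004]
contact_force: [-1.1, 0.6, -0.9]
opening: 0.792
```

```bash
python3 q.py; python3 rel.py
```

```text
65.5 pos [ 0.4486 -0.0207  0.0808] q [-0.2749 -0.0397  2.2382  0.0045  0.9286  0.9689] z [ 1.500e-02 -5.000e-04 -9.999e-01] F [-1.1  0.6 -0.9]
tool-frame tilt: vertical in tool axes [-0.0053  0.0141  0.9999]
side wide 264 [ 0.4464 -0.0229] cost/n 1.894
side spare 171 [ 0.4458 -0.0236] cost/n 0.947
scene wide 283 [ 0.4468 -0.0205] cost/n 0.636
scene spare 322 [ 0.4485 -0.0228] cost/n 0.905
0.09902001108516867
```

Emit:
send_rows(motion=[0,0,0.3,0,5.5,0,0,0.3,0,5.5,0,0,0.1,0,5.5,0,0,0,0,5.5])

```text
time: 66.0
eef_pos: [0.4489, -0.0209, 0.074]
tcp_rot: [0.812, -0.584, 0.007, -0.004]
contact_force: [-0.2, -0.7, -1.1]
opening: 0.791
```

```bash
python3 q.py
```

```text
66.0 pos [ 0.4489 -0.0209  0.074 ] q [-0.2749 -0.0267  2.2408  0.0043  0.9121  0.9689] z [ 1.570e-02 -9.000e-04 -9.999e-01] F [-0.2 -0.7 -1.1]
tool-frame tilt: vertical in tool axes [-0.0059  0.0146  0.9999]
```

Emit:
send_rows(motion=[0,0,0.12,0,5.5,0,0,0.1,0,5.5,0,0,0,0,5.5])

```text
time: 66.3
eef_pos: [0.4491, -0.021, 0.0719]
tcp_rot: [0.812, -0.584, 0.007, -0.004]
contact_force: [0.1, 0.2, -0.7]
opening: 0.79
```

```bash
python3 q.py
```

```text
66.3 pos [ 0.4491 -0.021   0.0719] q [-0.2749 -0.0225  2.2413  0.0042  0.9071  0.9688] z [ 0.0159 -0.0011 -0.9999] F [ 0.1  0.2 -0.7]
tool-frame tilt: vertical in tool axes [-0.0061  0.0148  0.9999]
```

Emit:
send_rows(motion=[0,0,0.1,0,5.5,0,0,0.05,0,5.5,0,0,0,0,5.5])

```text
time: 66.6
eef_pos: [0.4498, -0.0211, 0.0716]
tcp_rot: [0.812, -0.584, 0.007, -0.004]
contact_force: [-0.5, -0.2, 0.7]
opening: 0.788
```

```bash
python3 q.py
```

```text
66.6 pos [ 0.4498 -0.0211  0.0716] q [-0.2748 -0.0207  2.2403  0.0044  0.9054  0.9688] z [ 0.0169 -0.0012 -0.9999] F [-0.5 -0.2  0.7]
tool-frame tilt: vertical in tool axes [-0.0065  0.0156  0.9999]
```

Emit:
send_rows(motion=[0,0,0.05,0,5.5,0,0,0.05,0,5.5,0,0,0,0,5.5])

```text
time: 66.9
eef_pos: [0.4504, -0.0212, 0.0715]
tcp_rot: [0.812, -0.584, 0.007, -0.005]
contact_force: [-1.7, 0.0, 1.1]
opening: 0.789
```

```bash
python3 q.py; python3 rel.py
```

```text
66.9 pos [ 0.4504 -0.0212  0.0715] q [-0.2747 -0.0197  2.2395  0.0045  0.9046  0.9688] z [ 0.0175 -0.0013 -0.9998] F [-1.7  0.   1.1]
tool-frame tilt: vertical in tool axes [-0.0068  0.0162  0.9998]
side wide 234 [ 0.4485 -0.0243] cost/n 0.97
side spare 166 [ 0.4466 -0.0241] cost/n 0.707
scene wide 325 [ 0.4497 -0.0235] cost/n 0.697
scene spare 313 [ 0.4505 -0.0222] cost/n 0.786
0.08974757675518993
```

Emit:
send_rows(motion=[0,0.1,-0.05,0,5.5,0,0.06,0,0,5.5,0,0,0,0,5.5])

```text
time: 67.3
eef_pos: [0.4485, -0.0216, 0.0711]
tcp_rot: [0.812, -0.584, 0.008, -0.005]
contact_force: [-1.4, 0.5, 2.7]
opening: 0.793
```

```bash
python3 q.py
```

```text
67.3 pos [ 0.4485 -0.0216  0.0711] q [-0.2769 -0.0234  2.2442  0.0046  0.9033  0.9665] z [ 0.0178 -0.0013 -0.9998] F [-1.4  0.5  2.7]
tool-frame tilt: vertical in tool axes [-0.0069  0.0165  0.9998]
```

Emit:
send_rows(motion=[0,0,0.08,0,5.5,0,0,0.05,0,5.5,0,0,0,0,5.5])

```text
time: 67.6
eef_pos: [0.4493, -0.0215, 0.0712]
tcp_rot: [0.812, -0.584, 0.008, -0.005]
contact_force: [-1.8, 0.4, -0.2]
opening: 0.788
```

```bash
python3 q.py
```

```text
67.6 pos [ 0.4493 -0.0215  0.0712] q [-0.2767 -0.0222  2.2428  0.0057  0.9028  0.9665] z [ 1.880e-02 -7.000e-04 -9.998e-01] F [-1.8  0.4 -0.2]
tool-frame tilt: vertical in tool axes [-0.0066  0.0176  0.9998]
```

The spare touches about 2.5 mm high, because the tool is tilted 1.3° relative to the grasp. I'll lift it clear, remove the tilt and lower again.

Emit:
send_rows(motion=[0,0,-0.3,0,5.5,0,0,-0.8,0,5.5,0,0,-1.3,0,5.5,0,0,-1.3,0,5.5,0,0,-1,0,5.5,1.8,-2.4,-2,0,5.5,1.8,-2.4,-2,0,5.5,1.8,-2.4,-2,0,5.5,0,0,0,0,5.5,0,0,0,0,5.5])

```text
time: 68.6
eef_pos: [0.5313, -0.0498, 0.1802]
tcp_rot: [0.812, -0.584, 0.005, -0.004]
contact_force: [0.2, -0.4, -2.6]
opening: 0.79
```

```bash
python3 q.py; python3 g.py .4488 -.022 .11
```

```text
68.6 pos [ 0.5313 -0.0498  0.1802] q [-0.2854  0.0167  1.977   0.0039  1.1368  0.9594] z [ 1.170e-02  2.000e-04 -9.999e-01] F [ 0.2 -0.4 -2.6]
tool-frame tilt: vertical in tool axes [-0.0035  0.0111  0.9999]
t 68.6 pos [ 0.5313 -0.0498  0.1802] delta tool cm [-5.29  7.01  6.93] n5 3.0 yaw -1.246 q6 0.96 tilt 0.67 F [ 0.2 -0.4 -2.6] op 0.79
```

Emit:
send_rows(motion=[-0.3,0.4,0.4,0,5.5,-0.55,0.75,0.7,0,5.5,-0.55,0.75,0.7,0,5.5,-0.55,0.75,0.7,0,5.5,-0.55,0.75,0.7,0,5.5,-0.55,0.75,0.7,0,5.5,-0.55,0.75,0.7,0,5.5,-0.55,0.75,0.7,0,5.5,-0.4,0.5,0.5,0,5.5,-0.2,0.2,0.2,0,5.5,0,0,0,0,5.5])

```text
time: 69.7
eef_pos: [0.4348, -0.0174, 0.1041]
tcp_rot: [0.813, -0.583, -0.006, 0.0]
contact_force: [-0.1, -0.8, -1.7]
opening: 0.79
```

```bash
python3 q.py; python3 g.py .4488 -.022 .09
```

```text
69.7 pos [ 0.4348 -0.0174  0.1041] q [-0.276  -0.0993  2.2431  0.0042  1.0095  0.9659] z [-0.0103  0.0066 -0.9999] F [-0.1 -0.8 -1.7]
tool-frame tilt: vertical in tool axes [ 0.0095 -0.0076  0.9999]
t 69.7 pos [ 0.4348 -0.0174  0.1041] delta tool cm [ 0.9  -1.19  1.4 ] n5 1.0 yaw -1.244 q6 0.97 tilt 0.7 F [-0.1 -0.8 -1.7] op 0.79
```

Emit:
send_rows(motion=[0.3,-0.4,0,0,5.5,0.3,-0.4,0,0,5.5,0.2,-0.3,0,0,5.5,0,0,0,0,5.5,0,0,0,0,5.5])

```text
time: 70.2
eef_pos: [0.4514, -0.0227, 0.1055]
tcp_rot: [0.813, -0.583, -0.004, -0.0]
contact_force: [0.1, 0.0, -2.8]
opening: 0.79
```

```bash
python3 q.py; python3 g.py .4488 -.021 .085; python3 rel.py
```

```text
70.2 pos [ 0.4514 -0.0227  0.1055] q [-0.2773 -0.0628  2.2064  0.0041  1.0054  0.965 ] z [-0.0062  0.0053 -1.    ] F [ 0.1  0.  -2.8]
tool-frame tilt: vertical in tool axes [ 0.007  -0.0041  1.    ]
t 70.2 pos [ 0.4514 -0.0227  0.1055] delta tool cm [-0.23  0.18  2.06] n5 1.0 yaw -1.245 q6 0.96 tilt 0.47 F [ 0.1  0.  -2.8] op 0.79
side wide 169 [ 0.4399 -0.0282] cost/n 0.238
side spare 185 [ 0.4486 -0.0247] cost/n 0.601
scene wide 240 [ 0.4439 -0.0276] cost/n 0.183
scene spare 318 [ 0.4524 -0.0234] cost/n 0.615
0.12374204247183618
```

```bash
python3 - <<'E'
from h import *
im,d,W,st=snap('side')
c=cv2.resize(im[190:330,190:370],None,fx=4,fy=4); cv2.imwrite('pics/s6.png',c[:,:,::-1])
im,d,W,st=snap('scene')
c=cv2.resize(im[150:290,170:350],None,fx=4,fy=4); cv2.imwrite('pics/c6.png',c[:,:,::-1])
E
```

```text
(no output)
```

View pics/s6.png

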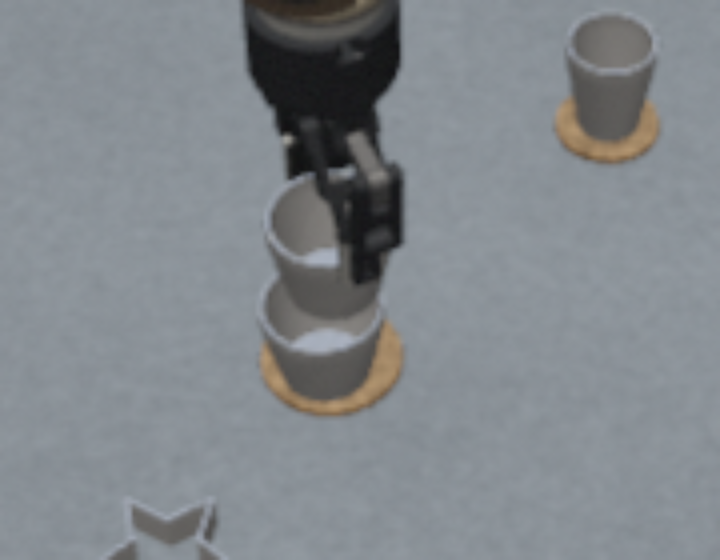

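View pics/c6.png

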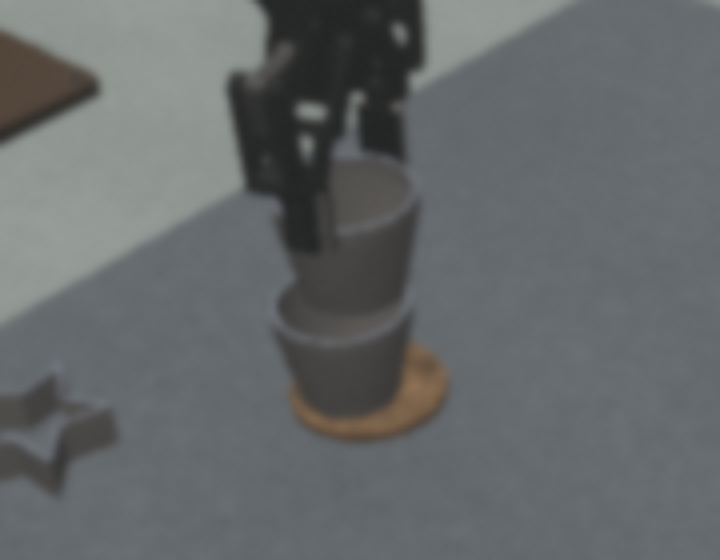

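The wide mould slid about 7–9 mm toward −x/−y on its mat during that contact, though it is still upright at (322,340) in the enlarged side view. I'll lower the spare loosely into it, not seated, and slide it back to the mat centre before final nesting.

```bash
python3 g.py .4437 -.0274 .095
```

```text
t 70.4 pos [ 0.4508 -0.0225  0.1053] delta tool cm [0.25 0.83 1.03] n5 1.0 yaw -1.244 q6 0.96 tilt 0.49 F [-0.1  0.1 -1.5] op 0.788
```

Emit:
send_rows(motion=[0.12,0.35,0,0,5.5,0.12,0.35,0.2,0,5.5,0,0,0.5,0,5.5,0,0,0.2,0,5.5,0,0,0,0,5.5,0,0,0,0,5.5])

```text
time: 71.0
eef_pos: [0.4434, -0.0272, 0.095]
tcp_rot: [0.813, -0.583, -0.005, -0.0]
contact_force: [0.6, -0.5, -1.2]
opening: 0.794
```

```bash
python3 q.py; python3 g.py .4437 -.0274 .078; python3 rel.py
```

```text
71.0 pos [ 0.4434 -0.0272  0.095 ] q [-0.2922 -0.0627  2.2288  0.004   0.9845  0.9501] z [-0.0077  0.0058 -1.    ] F [ 0.6 -0.5 -1.2]
tool-frame tilt: vertical in tool axes [ 0.0079 -0.0054  1.    ]
t 71.0 pos [ 0.4434 -0.0272  0.095 ] delta tool cm [ 0.04 -0.03  1.7 ] n5 1.0 yaw -1.245 q6 0.95 tilt 0.55 F [ 0.6 -0.5 -1.2] op 0.794
side wide 187 [ 0.4399 -0.0275] cost/n 0.928
side spare 166 [ 0.4409 -0.0291] cost/n 0.385
scene wide 258 [ 0.4428 -0.0258] cost/n 0.626
scene spare 318 [ 0.4442 -0.0281] cost/n 0.599
0.11324319925867829
```

Emit:
send_rows(motion=[0,0,0.4,0,5.5,0,0,0.6,0,5.5,0,0,0.5,0,5.5,0,0,0.2,0,5.5,0,0,0,0,5.5])

```text
time: 71.6
eef_pos: [0.4435, -0.027, 0.0766]
tcp_rot: [0.813, -0.583, -0.005, -0.0]
contact_force: [0.4, 0.1, -0.9]
opening: 0.787
```

```bash
python3 q.py; python3 g.py .447 -.0185 .077
```

```text
71.6 pos [ 0.4435 -0.027   0.0766] q [-0.2917 -0.0297  2.2378  0.0041  0.9423  0.9501] z [-0.0075  0.0057 -1.    ] F [ 0.4  0.1 -0.9]
tool-frame tilt: vertical in tool axes [ 0.0078 -0.0053  1.    ]
t 71.6 pos [ 0.4435 -0.027   0.0766] delta tool cm [-0.69 -0.6  -0.04] n5 1.0 yaw -1.244 q6 0.95 tilt 0.54 F [ 0.4  0.1 -0.9] op 0.787
```

Emit:
send_rows(motion=[-0.12,-0.1,0,0,5.5,-0.15,-0.13,0,0,5.5,-0.15,-0.13,0,0,5.5,-0.15,-0.13,0,0,5.5,-0.1,-0.1,0,0,5.5,0,0,0,0,5.5])

```text
time: 72.2
eef_pos: [0.4474, -0.0183, 0.0769]
tcp_rot: [0.813, -0.583, -0.004, 0.0]
contact_force: [-0.0, 0.0, -1.1]
opening: 0.786
```

```bash
python3 q.py; python3 rel.py;python3 - <<'E'
from h import *
im,d,W,st=snap('side')
c=cv2.resize(im[190:330,190:370],None,fx=4,fy=4); cv2.imwrite('pics/s7.png',c[:,:,::-1])
im,d,W,st=snap('scene')
c=cv2.resize(im[150:290,170:350],None,fx=4,fy=4); cv2.imwrite('pics/c7.png',c[:,:,::-1])
E
```

```text
72.2 pos [ 0.4474 -0.0183  0.0769] q [-0.2696 -0.0222  2.2298  0.0032  0.9423  0.9721] z [-0.0073  0.0047 -1.    ] F [-0.   0.  -1.1]
tool-frame tilt: vertical in tool axes [ 0.0068 -0.0054  1.    ]
side wide 209 [ 0.4444 -0.0235] cost/n 0.779
side spare 177 [ 0.4452 -0.0211] cost/n 0.906
scene wide 278 [ 0.4454 -0.0225] cost/n 0.459
scene spare 323 [ 0.4476 -0.0208] cost/n 1.022
0.09512699871227703
```

View pics/s7.png

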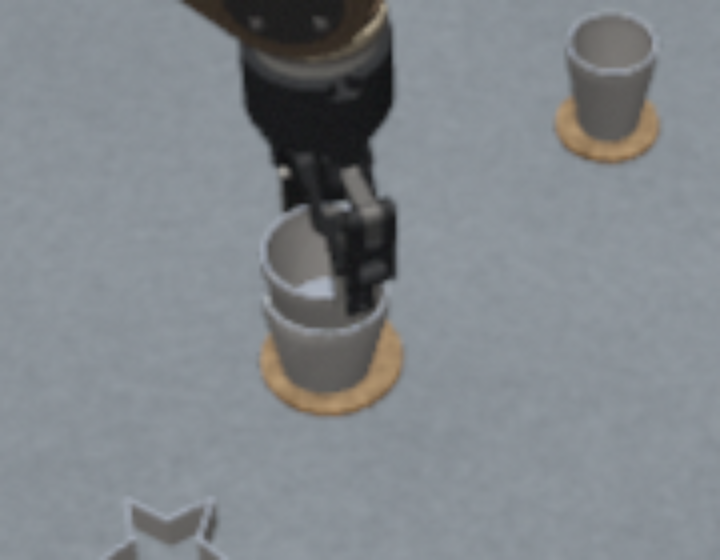

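View pics/c7.png

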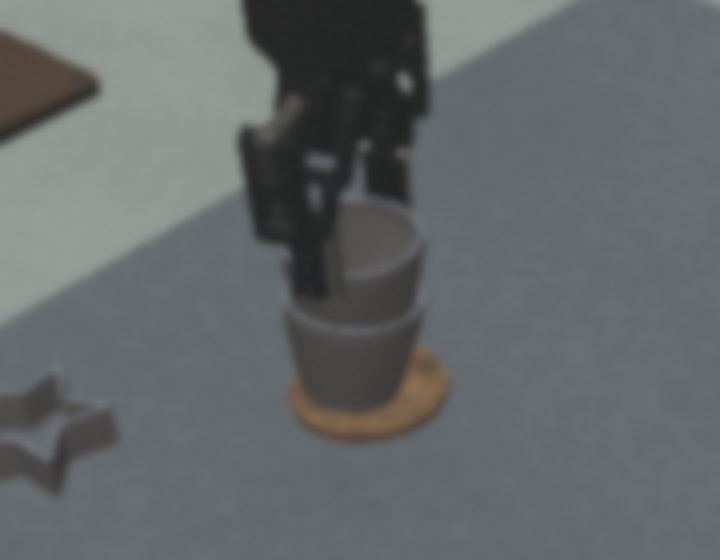

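Emit:
send_rows(motion=[-0.12,-0.04,0,0,5.5,-0.13,-0.04,0,0,5.5,-0.12,-0.04,0,0,5.5,0,0,0,0,5.5])

```text
time: 72.8
eef_pos: [0.4472, -0.0145, 0.0769]
tcp_rot: [0.813, -0.583, -0.004, 0.0]
contact_force: [-0.8, 0.1, -2.4]
opening: 0.788
```

```bash
python3 q.py; python3 rel.py
```

```text
72.8 pos [ 0.4472 -0.0145  0.0769] q [-0.2613 -0.023   2.2306  0.0031  0.9422  0.9812] z [-0.0073  0.0045 -1.    ] F [-0.8  0.1 -2.4]
tool-frame tilt: vertical in tool axes [ 0.0066 -0.0054  1.    ]
side wide 214 [ 0.4445 -0.0203] cost/n 0.735
side spare 185 [ 0.445  -0.0175] cost/n 1.016
scene wide 261 [ 0.4462 -0.0195] cost/n 0.312
scene spare 314 [ 0.4475 -0.017 ] cost/n 1.004
0.09509147791516498
```

Emit:
send_rows(motion=[0.16,0.05,0,0,5.5,0,0,0.2,0,5.5,0,0,0.15,0,5.5,0,0,0.1,0,5.5,0,0,0,0,5.5])

```text
time: 73.4
eef_pos: [0.4492, -0.0172, 0.0742]
tcp_rot: [0.813, -0.583, -0.002, -0.0]
contact_force: [-0.5, -0.3, -0.4]
opening: 0.791
```

```bash
python3 q.py
```

```text
73.4 pos [ 0.4492 -0.0172  0.0742] q [-0.2658 -0.0153  2.2292  0.0024  0.932   0.9771] z [-0.0036  0.003  -1.    ] F [-0.5 -0.3 -0.4]
tool-frame tilt: vertical in tool axes [ 0.004  -0.0025  1.    ]
```

Emit:
send_rows(motion=[0,0,0.08,0,5.5,0,0,0.06,0,5.5,0,0,0,0,5.5])

```text
time: 73.7
eef_pos: [0.45, -0.0176, 0.0738]
tcp_rot: [0.813, -0.583, -0.002, -0.0]
contact_force: [-1.8, -1.4, 2.7]
opening: 0.795
```

```bash
python3 q.py
```

```text
73.7 pos [ 0.45   -0.0176  0.0738] q [-2.6600e-01 -1.3500e-02  2.2282e+00  1.9000e-03  9.2970e-01  9.7710e-01] z [-0.0024  0.0022 -1.    ] F [-1.8 -1.4  2.7]
tool-frame tilt: vertical in tool axes [ 0.0028 -0.0015  1.    ]
```

Emit:
send_rows(motion=[0,0,-0.1,0,5.5,0.04,0.12,0,0,5.5,0.04,0.1,0,0,5.5,0,0,0,0,5.5])

```text
time: 74.1
eef_pos: [0.4468, -0.0184, 0.0731]
tcp_rot: [0.813, -0.583, -0.003, -0.0]
contact_force: [-0.7, -1.3, 0.9]
opening: 0.788
```

```bash
python3 q.py; python3 rel.py
```

```text
74.1 pos [ 0.4468 -0.0184  0.0731] q [-0.2703 -0.0186  2.2348  0.0031  0.9303  0.9725] z [-0.0041  0.0037 -1.    ] F [-0.7 -1.3  0.9]
tool-frame tilt: vertical in tool axes [ 0.0049 -0.0027  1.    ]
side wide 222 [ 0.4445 -0.0227] cost/n 0.787
side spare 189 [ 0.4447 -0.021 ] cost/n 1.03
scene wide 296 [ 0.4461 -0.0218] cost/n 0.449
scene spare 318 [ 0.4467 -0.0208] cost/n 1.052
0.0912720057238027
```

Emit:
send_rows(motion=[0.1,0.03,-0.03,0,5.5,0,0,0.06,0,5.5,0,0,0.06,0,5.5,0,0,0,0,5.5])

```text
time: 74.6
eef_pos: [0.447, -0.0197, 0.0723]
tcp_rot: [0.813, -0.583, -0.003, -0.0]
contact_force: [0.4, -0.1, -0.2]
opening: 0.79
```

```bash
python3 q.py
```

```text
74.6 pos [ 0.447  -0.0197  0.0723] q [-0.2728 -0.0165  2.2345  0.0029  0.9283  0.97  ] z [-0.004   0.0035 -1.    ] F [ 0.4 -0.1 -0.2]
tool-frame tilt: vertical in tool axes [ 0.0046 -0.0026  1.    ]
```

Emit:
send_rows(motion=[0,0,0.06,0,5.5,0,0,0.06,0,5.5,0,0,0,0,5.5])

```text
time: 74.9
eef_pos: [0.4477, -0.02, 0.0719]
tcp_rot: [0.813, -0.583, -0.002, -0.0]
contact_force: [-0.2, -1.4, -0.2]
opening: 0.787
```

```bash
python3 q.py
```

```text
74.9 pos [ 0.4477 -0.02    0.0719] q [-0.2728 -0.0148  2.2337  0.0025  0.9262  0.97  ] z [-0.0028  0.0028 -1.    ] F [-0.2 -1.4 -0.2]
tool-frame tilt: vertical in tool axes [ 0.0036 -0.0017  1.    ]
```

Emit:
send_rows(motion=[0.08,0.08,-0.03,0,5.5,0,0,0.06,0,5.5,0,0,0.06,0,5.5,0,0,0.04,0,5.5,0,0,0,0,5.5])

```text
time: 75.4
eef_pos: [0.4476, -0.0213, 0.0713]
tcp_rot: [0.813, -0.583, -0.002, -0.0]
contact_force: [-0.9, -0.7, 2.1]
opening: 0.788
```

```bash
python3 q.py; python3 rel.py
```

```text
75.4 pos [ 0.4476 -0.0213  0.0713] q [-0.2757 -0.0141  2.2345  0.0024  0.9241  0.9673] z [-0.0022  0.0027 -1.    ] F [-0.9 -0.7  2.1]
tool-frame tilt: vertical in tool axes [ 0.0032 -0.0012  1.    ]
side wide 226 [ 0.4453 -0.0248] cost/n 0.802
side spare 172 [ 0.4446 -0.0234] cost/n 0.711
scene wide 324 [ 0.447  -0.0244] cost/n 0.576
scene spare 311 [ 0.4478 -0.0229] cost/n 0.858
0.08948397648276804
```

Emit:
send_rows(motion=[0,0,-0.1,0,5.5,-0.13,-0.04,0,0,5.5,-0.13,-0.04,0,0,5.5,-0.13,-0.04,0,0,5.5,-0.13,-0.04,0,0,5.5,0,0,0,0,5.5])

```text
time: 76.1
eef_pos: [0.4474, -0.0162, 0.0714]
tcp_rot: [0.813, -0.582, -0.001, 0.0]
contact_force: [-0.0, -1.4, 0.6]
opening: 0.789
```

```bash
python3 q.py; python3 rel.py; python3 - <<'E'
from h import *
for n in ['side','scene']:
    im,d,W,st=snap(n)
    P=W.reshape(-1,3);P=P[~np.isnan(P[:,0])];r=np.hypot(P[:,0]-.446,P[:,1]+.02)
    Q=P[(r<.04)]
    print(n,np.histogram(Q[:,2],np.arange(.03,.12,.003))[0])
E
```

```text
76.1 pos [ 0.4474 -0.0162  0.0714] q [-2.633e-01 -1.600e-02  2.236e+00 -4.000e-04  9.230e-01  9.803e-01] z [-1.4e-03  1.0e-04 -1.0e+00] F [-0.  -1.4  0.6]
tool-frame tilt: vertical in tool axes [ 5.0e-04 -1.3e-03  1.0e+00]
side wide 218 [ 0.4449 -0.0204] cost/n 0.734
side spare 180 [ 0.4446 -0.0193] cost/n 0.956
scene wide 316 [ 0.4468 -0.0196] cost/n 0.54
scene spare 319 [ 0.4476 -0.0189] cost/n 1.063
0.08963140601840805
side [18 21 26 35 32 30 40 49 37 50 62 64 28 28 22 27 36 22 43 37 31 11 11  7
  6  8  6  3  4]
scene [32 31 26 34 30 39 39 60 57 81 88 70 58 55 54 55 66 59 57 83 40 20 14 22
 17 16 22 14 16]
```

The wide is centred again (agreement under 1 mm), the tool is vertical to 0.1°, and the spare is in light contact at the expected height. Ease down a touch and release.

Emit:
send_rows(motion=[0.04,0.01,0.04,0,5.5,0,0,0.04,0,5.5,0,0,0,0,5.5], grip_force=20)

```text
time: 76.6
eef_pos: [0.4476, -0.0164, 0.0713]
tcp_rot: [0.813, -0.583, -0.001, 0.0]
contact_force: [-0.6, -1.5, 1.7]
opening: 0.786
```

```bash
python3 q.py; python3 rel.py
```

```text
76.6 pos [ 0.4476 -0.0164  0.0713] q [-2.6430e-01 -1.5100e-02  2.2353e+00  9.0000e-04  9.2340e-01  9.7910e-01] z [-0.0017  0.0012 -1.    ] F [-0.6 -1.5  1.7]
tool-frame tilt: vertical in tool axes [ 0.0017 -0.0012  1.    ]
side wide 222 [ 0.4451 -0.0204] cost/n 0.785
side spare 180 [ 0.4453 -0.0193] cost/n 0.779
scene wide 316 [ 0.447  -0.0197] cost/n 0.547
scene spare 317 [ 0.4482 -0.0188] cost/n 1.025
0.08954787439584463
```

Emit:
send_rows(motion=[0,0,0,0,6.75,0,0,0,0,6.8,0,0,0,0,6.85,0,0,0,0,6.9,0,0,0,0,7,0,0,0,0,7.2,0,0,0,0,7.6,0,0,0,0,8,0,0,0,0,8.5,0,0,0,0,8.5])

```text
time: 77.7
eef_pos: [0.4465, -0.0154, 0.0696]
tcp_rot: [0.812, -0.583, -0.002, -0.0]
contact_force: [-0.1, 0.9, -0.3]
opening: 0.996
```

```bash
python3 q.py; python3 rel.py
```

```text
77.7 pos [ 0.4465 -0.0154  0.0696] q [-0.2637 -0.0135  2.2376  0.0032  0.9217  0.9791] z [-0.0034  0.0035 -1.    ] F [-0.1  0.9 -0.3]
tool-frame tilt: vertical in tool axes [ 0.0044 -0.0021  1.    ]
side wide 221 [ 0.4454 -0.0229] cost/n 0.764
side spare 141 [ 0.4442 -0.0233] cost/n 0.458
scene wide 325 [ 0.4465 -0.0226] cost/n 0.664
scene spare 277 [ 0.446  -0.0236] cost/n 0.589
0.08782873946626885
```

Emit:
send_rows(motion=[0.15,0.05,-0.05,0,8.5,0.15,0.05,-0.2,0,8.5,0,0,-0.5,0,8.5,0,0,-0.8,0,8.5,0,0,-1.5,0,8.5,0,0,-2,0,8.5,0,0,-2,0,8.5,0,0,-2,0,8.5,0,0,0,0,8.5,0,0,0,0,8.5])

```text
time: 78.8
eef_pos: [0.4471, -0.0193, 0.1672]
tcp_rot: [0.812, -0.583, -0.001, -0.001]
contact_force: [-0.0, 0.8, -0.3]
opening: 0.995
```

```bash
python3 q.py; python3 w.py w20 .446 -.0205 .087 .060; python3 mat.py w21 .446 -.02 .04
```

```text
78.8 pos [ 0.4471 -0.0193  0.1672] q [-0.2722 -0.1678  2.1749  0.003   1.136   0.9717] z [-7.e-04  3.e-03 -1.e+00] F [-0.   0.8 -0.3]
tool-frame tilt: vertical in tool axes [3.1e-03 3.0e-04 1.0e+00]
0.087 [ 4.468e-01 -2.260e-02  3.250e-02  9.900e+02] 1333 medz 0.0881
0.06 [ 4.491e-01 -2.070e-02  3.010e-02  6.330e+02] 1076 medz 0.0608
t 78.8 pos [ 0.4471 -0.0193  0.1672] delta tool cm [28.28 10.82 -3.37] n5 7.0 yaw -1.245 q6 0.97 tilt 0.18 F [-0.   0.8 -0.3] op 0.995
n 1430 z 0.0077 mec [ 0.4467 -0.0194] 0.0397 hullcentroid 0.46 -0.0129 rA 0.0293
```

View pics/w20.png

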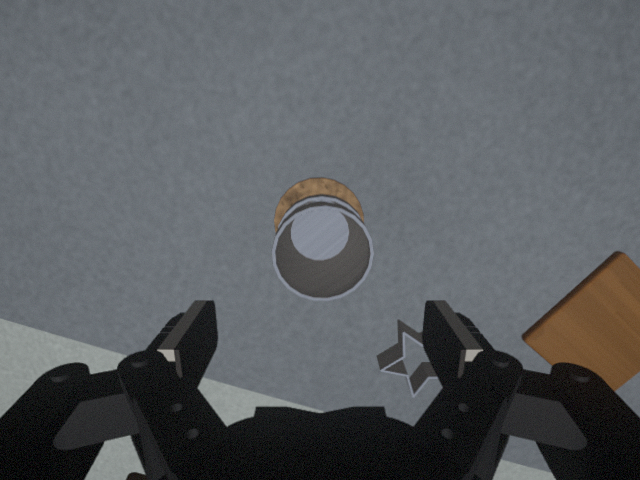

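The spare is nested in the wide mould at (322,250), with its rim at 88 mm (87 expected). I'll raise the arm clear and do a final check.

Emit:
send_rows(motion=[0,0,-2,0,8.5,0,0,-3,0,8.5,0,-1,-3,0,8.5,0,0,-1,0,8.5,0,0,0,0,8.5,0,0,0,0,8.5])

```text
time: 79.5
eef_pos: [0.452, -0.0154, 0.2491]
tcp_rot: [0.812, -0.583, -0.011, 0.003]
contact_force: [-0.6, -0.0, -0.5]
opening: 0.996
```

```bash
python3 - <<'E'
from h import *
def fit(W,c,z0,R_):
    from scipy.optimize import least_squares
    P=W.reshape(-1,3); P=P[~np.isnan(P[:,0])]; P=P[np.hypot(P[:,0]-c[0],P[:,1]-c[1])<R_+.012]
    Q=P[(P[:,2]>z0-.010)&(P[:,2]<z0+.003)]
    q=Q[:,:2]
    f=lambda p:(lambda r:np.where(abs(r-R_)<abs(r-R_+.0025),r-R_,r-R_+.0025))(np.hypot(q[:,0]-p[0],q[:,1]-p[1]))
    b=min((least_squares(f,[c[0]+a,c[1]+e],loss='soft_l1',f_scale=.0007) for a in(-.004,0,.004) for e in(-.004,0,.004)),key=lambda r:r.cost)
    return b.x.round(4)
for n in ['side','scene']:
    im,d,W,st=snap(n,n+'9')
    for nm,c,z0,R_ in [('slim',(.457,.316),.084,.020),('mid',(.626,.146),.072,.027),('spare',(.446,-.022),.087,.034),('wide',(.446,-.022),.060,.034)]:
        print(n,nm,fit(W,c,z0,R_))
E
```

```text
side slim [0.453 0.312]
side mid [0.6228 0.146 ]
side spare [ 0.4423 -0.0229]
side wide [ 0.4438 -0.0239]
scene slim [0.4599 0.3178]
scene mid [0.6262 0.1468]
scene spare [ 0.4462 -0.0216]
scene wide [ 0.4484 -0.0216]
```

View pics/side9.png

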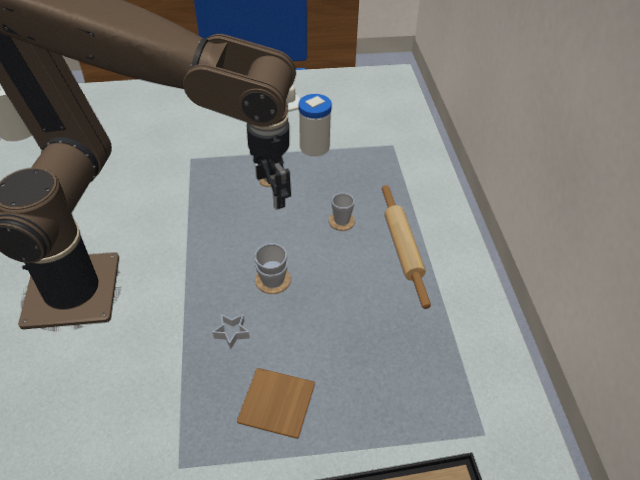

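View pics/scene9.png

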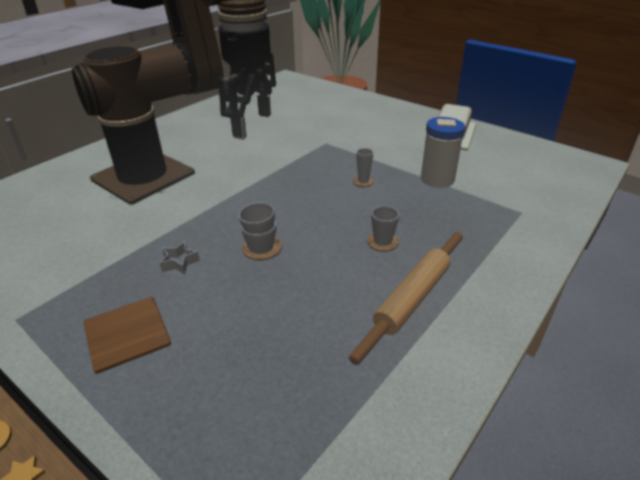

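```bash
python3 - <<'E'
from h import *
im,d,W,st=snap('wrist','w22')
P=W.reshape(-1,3);P=P[~np.isnan(P[:,0])]
P=P[(np.hypot(P[:,0]-.4465,P[:,1]+.022)<.045)&(P[:,2]>.080)]
c=circ(P[P[:,2]>.0855]); print(np.round(c,4),st['dq'].round(3)[:3])
r=np.hypot(P[:,0]-c[0],P[:,1]-c[1])
Q=P[(r>.0315)&(r<.0345)&(P[:,2]>.083)]
ang=np.arctan2(Q[:,1]-c[1],Q[:,0]-c[0])
T=[]
for k in range(12):
    s=Q[(ang>=-np.pi+k*np.pi/6)&(ang<-np.pi+(k+1)*np.pi/6)]
    if len(s)>8: T.append(np.r_[s[:,:2].mean(0),np.percentile(s[:,2],75)]); print(k,len(s),T[-1][2].round(4))
T=np.array(T);a=np.linalg.lstsq(np.c_[T[:,0]-c[0],T[:,1]-c[1],np.ones(len(T))],T[:,2],rcond=None)[0]; print('slope',a, np.degrees(np.hypot(a[0],a[1])))
E
```

```text
[ 4.365e-01 -2.530e-02  4.420e-02  1.434e+04] [-0.001  0.    -0.003]
3 27 0.0885
4 12 0.0889
5 830 0.333
6 1288 0.3398
7 2328 0.338
8 14 0.092
9 18 0.0915
slope [10.00692757  2.58037695  0.01217495] 592.1095236915702
```

```bash
python3 - <<'E'
from h import *
im,d,W,st=snap('wrist')
for zr,R_ in ((.087,.034),):
    P=W.reshape(-1,3);P=P[~np.isnan(P[:,0])]
    P=P[(np.hypot(P[:,0]-.4465,P[:,1]+.022)<.042)&(P[:,2]>.080)&(P[:,2]<.097)]
    c=circ(P[P[:,2]>.085]); print(np.round(c,4))
    r=np.hypot(P[:,0]-c[0],P[:,1]-c[1]); Q=P[(r>.0305)&(r<.0345)&(P[:,2]>.084)]
    ang=np.arctan2(Q[:,1]-c[1],Q[:,0]-c[0]);T=[]
    for k in range(12):
        s=Q[(ang>=-np.pi+k*np.pi/6)&(ang<-np.pi+(k+1)*np.pi/6)]
        if len(s)>8: T.append(np.r_[s[:,:2].mean(0),np.median(s[s[:,2]>s[:,2].max()-.004,2])]); print(k,len(s),T[-1][2].round(4))
    T=np.array(T);a=np.linalg.lstsq(np.c_[T[:,0]-c[0],T[:,1]-c[1],np.ones(len(T))],T[:,2],rcond=None)[0]; print('slope',a.round(4), np.degrees(np.hypot(a[0],a[1])))
E
```

```text
[ 4.465e-01 -2.280e-02  3.240e-02  6.020e+02]
0 73 0.0885
1 75 0.0879
2 72 0.0878
3 64 0.0879
4 54 0.0893
5 70 0.0899
6 78 0.0912
7 84 0.0914
8 72 0.092
9 54 0.0913
10 69 0.0906
11 79 0.0894
slope [0.0255 0.0587 0.0898] 3.6673361970536074
```

```bash
cat > tilt.py <<'E'
from h import *
def ev():
    im,d,W,st=snap('wrist')
    P0=W.reshape(-1,3);P0=P0[~np.isnan(P0[:,0])]
    t=P0[(abs(P0[:,2])<.006)&(np.hypot(P0[:,0]-.4465,P0[:,1]+.022)<.15)&(np.hypot(P0[:,0]-.4465,P0[:,1]+.022)>.055)]
    b=np.linalg.lstsq(np.c_[t[:,0]-.4465,t[:,1]+.022,np.ones(len(t))],t[:,2],rcond=None)[0]; print('table slope',b.round(4),len(t))
    for z0 in (.089,.0615):
        P=P0[(np.hypot(P0[:,0]-.4465,P0[:,1]+.022)<.042)&(abs(P0[:,2]-z0)<.008)]
        c=circ(P[abs(P[:,2]-z0)<.004]); r=np.hypot(P[:,0]-c[0],P[:,1]-c[1]); Q=P[(r>.0305)&(r<.0345)]
        ang=np.arctan2(Q[:,1]-c[1],Q[:,0]-c[0]);T=[]
        for k in range(12):
            s=Q[(ang>=-np.pi+k*np.pi/6)&(ang<-np.pi+(k+1)*np.pi/6)]
            if len(s)>8: T.append(np.r_[s[:,:2].mean(0),np.median(s[s[:,2]>s[:,2].max()-.003,2])])
        T=np.array(T);a=np.linalg.lstsq(np.c_[T[:,0]-c[0],T[:,1]-c[1],np.ones(len(T))],T[:,2],rcond=None)[0]
        print(z0,'c',np.round(c,4),'slope-table',(a[:2]-b[:2]).round(4),'z',a[2].round(4),'nT',len(T),T[:,2].round(4))
ev()
E
python3 tilt.py; python3 - <<'E'
from h import *
for n,b in (('side',(225,215,325,305)),('scene',(205,180,315,270))):
    im,d,W,st=snap(n); x0,y0,x1,y1=b
    cv2.imwrite('pics/%s10.png'%n,cv2.resize(im[y0:y1,x0:x1],None,fx=6,fy=6,interpolation=cv2.INTER_CUBIC)[:,:,::-1])
E
```

```text
table slope [ 0.0004 -0.0004  0.0024] 47408
0.089 c [ 4.466e-01 -2.290e-02  3.230e-02  5.790e+02] slope-table [0.0235 0.0589] z 0.0899 nT 12 [0.0886 0.0879 0.088  0.0883 0.0889 0.0903 0.0911 0.0916 0.0918 0.0915
 0.0907 0.0895]
0.0615 c [ 4.49e-01 -2.08e-02  3.02e-02  3.39e+02] slope-table [-0.1193 -0.0548] z 0.0644 nT 9 [0.0679 0.068  0.068  0.0615 0.0615 0.0605 0.061  0.0616 0.0677]
```

View pics/side10.png

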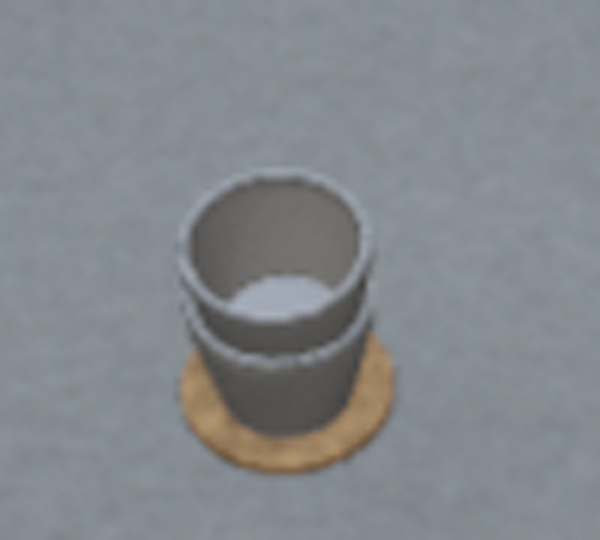

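View pics/scene10.png

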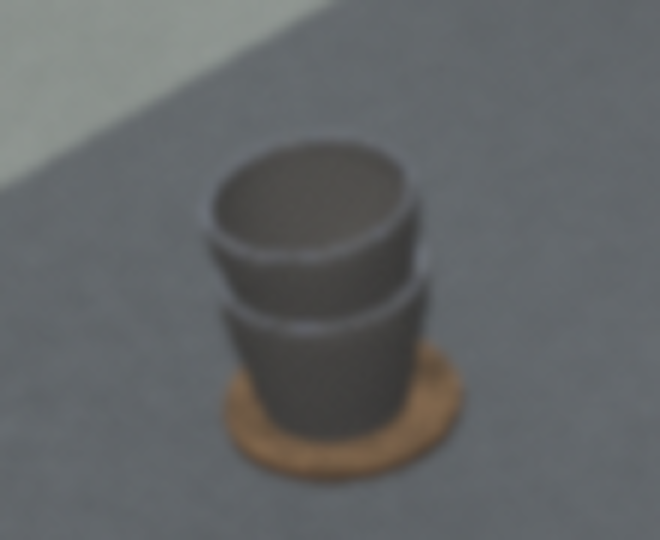

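The check found a problem: the rim of the nested spare slopes 3.6°, high on the +x/+y side, so it hangs slightly askew. I'll turn the jaws into that direction and touch both sides of the rim lightly with both fingertips to level it.

Emit:
send_rows(motion=[0,0,0,0.14,7,0,0,0,0.14,6,0,0,0,0.14,5.8,0,0,0,0.14,5.8,0,0,0,0.12,5.8,0,0,0,0,5.8])

```text
time: 80.45
eef_pos: [0.4517, -0.0154, 0.2485]
tcp_rot: [-0.56, 0.828, 0.01, -0.007]
contact_force: [0.7, -0.1, 0.0]
opening: 0.68
```

```bash
python3 q.py; python3 g.py .4466 -.0229 .16; python3 tilt.py
```

```text
80.45 pos [ 0.4517 -0.0154  0.2485] q [-0.2607 -0.2267  2.0706  0.0027  1.3206  1.691 ] z [-0.0215  0.0084 -0.9997] F [ 0.7 -0.1  0. ]
tool-frame tilt: vertical in tool axes [-2.000e-04 -2.310e-02  9.997e-01]
t 80.45 pos [ 0.4517 -0.0154  0.2485] delta tool cm [ 0.89 -0.01  8.85] n5 2.0 yaw -1.952 q6 1.69 tilt 1.32 F [ 0.7 -0.1  0. ] op 0.68
table slope [ 0.0003 -0.001   0.0023] 47901
0.089 c [ 4.464e-01 -2.370e-02  3.230e-02  5.970e+02] slope-table [0.0248 0.0603] z 0.0898 nT 12 [0.0885 0.0879 0.0878 0.0883 0.0891 0.09   0.091  0.0916 0.0919 0.0915
 0.0905 0.0895]
0.0615 c [ 4.492e-01 -2.300e-02  3.020e-02  3.360e+02] slope-table [-0.1327  0.0186] z 0.0645 nT 9 [0.0677 0.0684 0.0609 0.062  0.0605 0.0614 0.0612 0.0682 0.0683]
```

Emit:
send_rows(motion=[0.4,0,1,0,5.8,0.4,0,1.5,0,5.8,0,0,2,0,5.8,0,0,2,0,5.8,0,0,2,0,5.8,0,0,1.5,0,5.8,0,0,1,0,5.8,0,0,0,0,5.8,0,0,0,0,5.8])

```text
time: 81.4
eef_pos: [0.4441, -0.0234, 0.1303]
tcp_rot: [-0.567, 0.823, 0.01, -0.007]
contact_force: [0.2, -0.5, 0.9]
opening: 0.678
```

```bash
python3 q.py; python3 g.py .4466 -.0232 .10
```

```text
81.4 pos [ 0.4441 -0.0234  0.1303] q [-2.8240e-01 -1.0860e-01  2.1971e+00  1.4000e-03  1.0783e+00  1.6519e+00] z [-0.0238  0.0082 -0.9997] F [ 0.2 -0.5  0.9]
tool-frame tilt: vertical in tool axes [-8.000e-04 -2.520e-02  9.997e-01]
t 81.4 pos [ 0.4441 -0.0234  0.1303] delta tool cm [-0.12 -0.31  3.02] n5 1.0 yaw -1.935 q6 1.65 tilt 1.44 F [ 0.2 -0.5  0.9] op 0.678
```

Emit:
send_rows(motion=[-0.1,-0.2,0.8,0,5.8,0,-0.1,1,0,5.8,0,0,0.8,0,5.8,0,0,0.3,0,5.8,0,0,0,0,5.8])

```text
time: 81.9
eef_pos: [0.4485, -0.0238, 0.1008]
tcp_rot: [-0.568, 0.823, 0.008, -0.006]
contact_force: [-0.8, 0.8, -0.1]
opening: 0.68
```

```bash
python3 q.py; python3 g.py .4466 -.0232 .086; python3 - <<'E'
from h import *
snap('wrist','w23')
for n,b in (('side',(215,195,335,295)),('scene',(195,160,315,260))):
    im,d,W,st=snap(n); x0,y0,x1,y1=b
    cv2.imwrite('pics/%s11.png'%n,cv2.resize(im[y0:y1,x0:x1],None,fx=5,fy=5,interpolation=cv2.INTER_CUBIC)[:,:,::-1])
E
```

```text
81.9 pos [ 0.4485 -0.0238  0.1008] q [-2.8040e-01 -5.3600e-02  2.2079e+00  1.6000e-03  1.0079e+00  1.6526e+00] z [-0.0195  0.007  -0.9998] F [-0.8  0.8 -0.1]
tool-frame tilt: vertical in tool axes [-4.000e-04 -2.070e-02  9.998e-01]
t 81.9 pos [ 0.4485 -0.0238  0.1008] delta tool cm [0.01 0.17 1.48] n5 1.0 yaw -1.934 q6 1.65 tilt 1.19 F [-0.8  0.8 -0.1] op 0.68
```

View pics/w23.png

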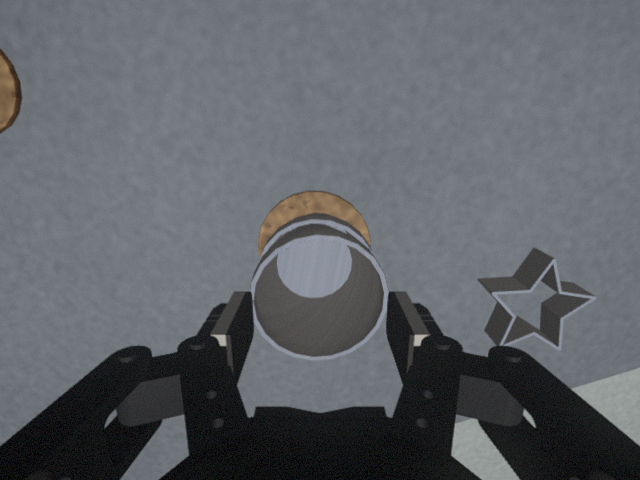

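View pics/scene11.png

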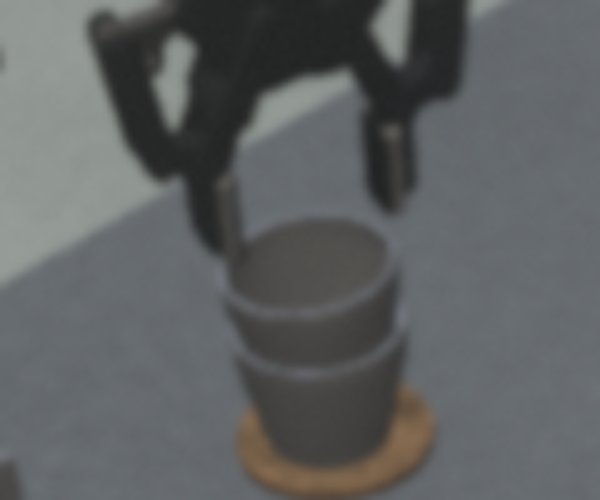

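Emit:
send_rows(motion=[0,0.15,0.4,0,5.8,0,0,0.5,0,5.8,0,0,0.3,0,5.8,0,0,0,0,5.8])

```text
time: 82.45
eef_pos: [0.4477, -0.0234, 0.0895]
tcp_rot: [-0.568, 0.823, 0.007, -0.005]
contact_force: [-0.7, 0.3, 0.1]
opening: 0.676
```

```bash
python3 q.py
```

```text
82.45 pos [ 0.4477 -0.0234  0.0895] q [-2.8000e-01 -3.8000e-02  2.2175e+00  1.6000e-03  9.7940e-01  1.6530e+00] z [-0.0163  0.006  -0.9998] F [-0.7  0.3  0.1]
tool-frame tilt: vertical in tool axes [-1.000e-04 -1.740e-02  9.998e-01]
```

Emit:
send_rows(motion=[0,0,0.1,0,5.8,0,0,0.08,0,5.8,0,0,0,0,5.8])

```text
time: 82.75
eef_pos: [0.4477, -0.0234, 0.0875]
tcp_rot: [-0.568, 0.823, 0.007, -0.005]
contact_force: [-0.5, -0.3, -0.3]
opening: 0.676
```

```bash
python3 q.py
```

```text
82.75 pos [ 0.4477 -0.0234  0.0875] q [-2.8010e-01 -3.4500e-02  2.2185e+00  1.6000e-03  9.7500e-01  1.6529e+00] z [-0.0163  0.006  -0.9998] F [-0.5 -0.3 -0.3]
tool-frame tilt: vertical in tool axes [-2.000e-04 -1.740e-02  9.998e-01]
```

Emit:
send_rows(motion=[0,0,0.08,0,5.8,0,0,0.06,0,5.8,0,0,0,0,5.8])

```text
time: 83.05
eef_pos: [0.4479, -0.0235, 0.0862]
tcp_rot: [-0.568, 0.823, 0.007, -0.005]
contact_force: [-0.8, -0.1, -1.4]
opening: 0.678
```

```bash
python3 q.py
```

```text
83.05 pos [ 0.4479 -0.0235  0.0862] q [-2.800e-01 -3.210e-02  2.219e+00  1.600e-03  9.715e-01  1.653e+00] z [-0.0158  0.0059 -0.9999] F [-0.8 -0.1 -1.4]
tool-frame tilt: vertical in tool axes [-1.000e-04 -1.690e-02  9.999e-01]
```

Emit:
send_rows(motion=[0,0,0.06,0,5.8,0,0,0.05,0,5.8,0,0,0,0,5.8])

```text
time: 83.35
eef_pos: [0.4482, -0.0235, 0.0855]
tcp_rot: [-0.568, 0.823, 0.007, -0.005]
contact_force: [-0.6, 0.1, 1.0]
opening: 0.682
```

```bash
python3 q.py; python3 tilt.py
```

```text
83.35 pos [ 0.4482 -0.0235  0.0855] q [-2.8000e-01 -3.0500e-02  2.2189e+00  1.8000e-03  9.6960e-01  1.6528e+00] z [-0.0153  0.006  -0.9999] F [-0.6  0.1  1. ]
tool-frame tilt: vertical in tool axes [ 1.000e-04 -1.640e-02  9.999e-01]
table slope [-0.0005 -0.0008  0.0024] 108428
0.089 c [ 4.466e-01 -2.360e-02  3.240e-02  2.333e+03] slope-table [ 0.0441 -0.0082] z 0.0911 nT 12 [0.0886 0.0879 0.0945 0.0957 0.089  0.09   0.091  0.0959 0.0898 0.0912
 0.0905 0.0894]
0.0615 c [ 4.490e-01 -2.320e-02  3.030e-02  1.475e+03] slope-table [-0.1286  0.035 ] z 0.0648 nT 10 [0.0682 0.0685 0.0616 0.0613 0.0612 0.0617 0.0615 0.0684 0.0681 0.068 ]
```

Emit:
send_rows(motion=[0,0,0.08,0,5.8,0,0,0.08,0,5.8,0,0,0,0,5.8])

```text
time: 83.7
eef_pos: [0.4488, -0.0232, 0.0847]
tcp_rot: [-0.568, 0.823, 0.007, -0.004]
contact_force: [-0.3, 0.1, 1.2]
opening: 0.685
```

```bash
python3 q.py
```

```text
83.7 pos [ 0.4488 -0.0232  0.0847] q [-0.2796 -0.0284  2.2186  0.003   0.9668  1.6527] z [-0.0142  0.0067 -0.9999] F [-0.3  0.1  1.2]
tool-frame tilt: vertical in tool axes [ 0.0012 -0.0156  0.9999]
```

Emit:
send_rows(motion=[0,0,0.1,0,5.8,0,0,0.1,0,5.8,0,0,0,0,5.8])

```text
time: 84.0
eef_pos: [0.4495, -0.0229, 0.0836]
tcp_rot: [-0.568, 0.823, 0.007, -0.003]
contact_force: [-0.9, 1.8, 2.3]
opening: 0.677
```

```bash
python3 q.py; python3 tilt.py
```

```text
84.0 pos [ 0.4495 -0.0229  0.0836] q [-0.2792 -0.0256  2.2184  0.0048  0.9632  1.6526] z [-0.0127  0.0077 -0.9999] F [-0.9  1.8  2.3]
tool-frame tilt: vertical in tool axes [ 0.0027 -0.0146  0.9999]
table slope [-0.0004 -0.0007  0.0024] 108766
0.089 c [ 4.475e-01 -2.290e-02  3.230e-02  2.248e+03] slope-table [ 0.0258 -0.0301] z 0.0908 nT 12 [0.089  0.0888 0.0955 0.0955 0.0887 0.089  0.0893 0.0956 0.089  0.0899
 0.0899 0.0894]
0.0615 c [ 4.493e-01 -2.330e-02  3.030e-02  1.549e+03] slope-table [-0.1259  0.0353] z 0.0647 nT 10 [0.0679 0.0684 0.0618 0.0615 0.0611 0.0615 0.0614 0.0682 0.0678 0.0681]
```

Working: the rim sectors now lie within .0887–.0899 (they were .0878–.0919). One more light touch, then lift off.

Emit:
send_rows(motion=[0,0,0.06,0,5.8,0,0,0.05,0,5.8,0,0,0,0,5.8])

```text
time: 84.35
eef_pos: [0.4502, -0.0227, 0.0833]
tcp_rot: [-0.567, 0.823, 0.007, -0.002]
contact_force: [-0.9, 1.0, 2.9]
opening: 0.685
```

```bash
python3 q.py; python3 tilt.py
```

```text
84.35 pos [ 0.4502 -0.0227  0.0833] q [-0.2789 -0.0243  2.2176  0.006   0.9616  1.6524] z [-0.0114  0.0084 -0.9999] F [-0.9  1.   2.9]
tool-frame tilt: vertical in tool axes [ 0.0038 -0.0137  0.9999]
table slope [-0.0005 -0.0007  0.0024] 108373
0.089 c [ 4.481e-01 -2.270e-02  3.230e-02  2.323e+03] slope-table [ 0.0171 -0.039 ] z 0.0909 nT 12 [0.0894 0.089  0.0959 0.0959 0.0886 0.0888 0.0891 0.0955 0.0885 0.0898
 0.0901 0.0898]
0.0615 c [ 4.497e-01 -2.320e-02  3.030e-02  1.507e+03] slope-table [-0.1314  0.0352] z 0.0647 nT 10 [0.0679 0.0687 0.0617 0.0614 0.0608 0.0614 0.0614 0.0684 0.0681 0.068 ]
```

Level enough. Lift straight off and re-check.

Emit:
send_rows(motion=[0,0,-0.1,0,5.8,0,0,-0.3,0,5.8,0,0,-1,0,5.8,0,0,-2,0,5.8,0,0,-2.5,0,5.8,0,0,-2.5,0,5.8,0,0,-2.5,0,5.8,0,0,-2,0,5.8,0,0,-1,0,5.8,0,0,0,0,5.8,0,0,0,0,5.8])

```text
time: 85.5
eef_pos: [0.4494, -0.0246, 0.2273]
tcp_rot: [-0.567, 0.823, 0.006, -0.005]
contact_force: [1.1, 0.6, -0.4]
opening: 0.679
```

```bash
python3 q.py; python3 tilt.py; python3 - <<'E'
from h import *
snap('wrist','w24'); snap('scene','scene12'); snap('side','side12')
a=cv2.imread('pics/side12.png')[215:305,225:325]; b=cv2.imread('pics/scene12.png')[180:270,205:305]
cv2.imwrite('pics/both12.png',cv2.resize(np.hstack([a,b]),None,fx=4,fy=4,interpolation=cv2.INTER_CUBIC))
E
```

```text
85.5 pos [ 0.4494 -0.0246  0.2273] q [-2.8130e-01 -2.1780e-01  2.1022e+00  9.0000e-04  1.2729e+00  1.6533e+00] z [-0.0148  0.0052 -0.9999] F [ 1.1  0.6 -0.4]
tool-frame tilt: vertical in tool axes [-4.000e-04 -1.570e-02  9.999e-01]
table slope [ 0.0003 -0.0009  0.0024] 52096
0.089 c [ 4.469e-01 -2.300e-02  3.230e-02  6.690e+02] slope-table [0.0058 0.0227] z 0.089 nT 12 [0.0886 0.0885 0.0883 0.0885 0.0886 0.0889 0.0895 0.0896 0.0899 0.0895
 0.0893 0.089 ]
0.0615 c [ 4.49e-01 -2.33e-02  3.02e-02  3.88e+02] slope-table [-0.1284  0.0296] z 0.0646 nT 10 [0.0679 0.0684 0.0619 0.0613 0.0607 0.0614 0.0611 0.0681 0.0677 0.0677]
```

View pics/both12.png

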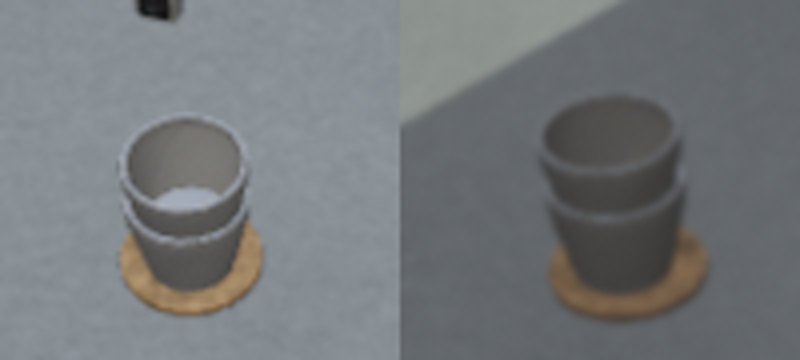

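View pics/w24.png

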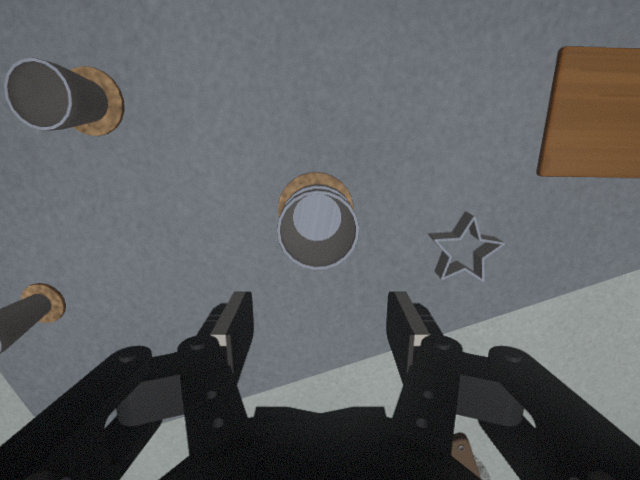

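Slope is now 1.35°, the spare sits about 27 mm above the wide's underside, and everything is standing clear of the arm. Signing off.

```bash
python3 -c "
from plant import workorder,ctrl
print(workorder.sign_off(), ctrl.get_state()['time'])"
```

```text
the job is handed in; nothing more can be done
the job is handed in; nothing more can be done
```

I took the stack apart from the top. Slim stands on the small mat, middle on the medium and wide on the large, and the spare is nested in the wide. I handed the job in at about 86 s.

**Last checks**
- **Position:** all moulds are upright. By the wrist camera, slim is about 3.5 mm off its mat centre, middle about 2 mm, and the wide/spare pair about 3 mm. The side and scene cameras differ from these by a few mm.
- **Nesting:** the spare's underside is about 27 mm above the wide's, which matches resting lightly. Its rim still slopes about 1.3°.
- **Bystanders:** the jar, rolling pin and star cutter look unmoved. The gripper touches nothing.
- **Forces:** the wrist readings I took stayed under about 3 N. I only read them at the end of each move.

**What went wrong on the way**
- **First lowering of the spare:** it touched while the tool was slightly tilted and moved the wide about 7–9 mm on its mat. I slid the wide back to the centre with the spare held loosely inside it, and it shifted about 3 mm again when I let go.
- **After release:** the spare settled 3.6° askew. I levelled it by pressing on both sides of its rim with the fingertips, at about 3 N.

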